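# Clamp a freshly glued sanding block in the ratchet press

### The job

The sanding block has just had a fresh abrasive sheet glued to its underside. Lay it flat, abrasive side down, on the bed of the ratchet press with its middle straight under the foot and let go of it; then take the ball of the lever and pump it in full strokes, stop to stop, until the foot rests on the block, and give it one more full stroke but no more, so that the sprung foot keeps the block pressed. Let go of the lever and leave the glue pot, the crepe rubber and the seam roller where they are.

Things in the scene. Friction and masses are not known exactly. Their poses are not given: they have to be found in the camera images.
- block: sanding block: loose beech block with abrasive paper round its lower half, about 0.06 kg, 35 wide (its x) x 86 long (its y) x 27 high (its z), starts lying flat on the gluing board, abrasive down. Origin: centre of the underside, z up.
- press: grey cast ratchet press, bolted down. Origin: on the bench under the ram's axis; x to its back, z up; open at the front (-x) and at both sides. Base x -62..92, y +-56, 18 high; column x 49..91, y +-23; head over the bed x -29..91, y +-31, z 200..275; ram sticks up to z 303. On its right side, axis along y through x 20, y -43, z 228: saw-toothed ratchet wheel, 64 across, with the lever.
- press_axis (a point): the point on the bench under the axis of ram and foot (the press's origin)
- bed: flat steel bed of the press, 100 x 100 x 14 (its x -54..+46, y +-50), on an adjustable column. Origin: on the top face, under the foot's axis; same axes as the press. Its height differs from job to job (top 92 to 102 above the bench); it does not move in use.
- foot_face (a point): centre of the underside of the press foot, a steel disc 44 across and 10 thick that hangs below the head; 137 above the bench when the ram is fully up.
- ram (a joint): travel of the ram, m, 0 = fully up, grows downward; one full lever stroke carries it down 0.005 and it stays there (a holding plunger stops it from going back). During a stroke it overshoots by up to 0.001.
- foot (a joint): how far the sprung foot is pushed up into the ram, m: 0 = hanging free, grows as it is squeezed, 0.0135 = spring solid; spring 1.6 N per mm. It stays 0 until the foot rests on something; then each stroke adds 0.005.
- lever (a joint): pump lever, rad: 0 = upper stop (points to the press's front, 50 degrees above level), grows as it is pulled down, 0.72 = lower stop (9 degrees above level). The down stroke pushes one tooth, the up stroke clicks back over the next. To take a tooth it must begin at under 0.06 and end past 0.66, so from stop to stop; a part stroke takes none. Friction only (3 N at the ball): stays where left.
- lever_ball (a point): centre of the black ball, 34 across, at the lever's end, 140 from the wheel's axis, 43 to the right (-y) of the ram's axis; the lever's bar is 12 thick and swings in the upright plane of the ratchet wheel, parallel to the press's x-z plane.
- gluepot: bystander: round pot with black lid and brush handle, 68 across x 120 high, loose. Origin: centre of the underside.
- rubber: bystander: tan crepe rubber block, 42 x 60 x 18, loose. Origin: centre of the underside.
- roller: bystander: seam roller with wooden handle lying flat, 38 x 128 (along its y) x 26, loose. Origin: underside, about the middle.
- board: plywood gluing board that the block starts on, fixed, 140 (its x) x 190 (its y) x 27 thick; a glue brush 13 high lies along x at the left edge of it (fixed, y +71..+95). Origin: centre of the underside.
- box_top (a point): centre of the top of the fixed grey box that stands between the gluing board and the press: 100 x 100 (sides along world x and y) x 120 high. It never moves.
- penpot_top (a point): centre of the rim of the fixed dark pot, 75 across x 95 high, just beyond the gluing board; pens stand up in it to about 180 above the bench. It never moves.

How it is judged:
By the outcome, as a careful person would: the job done as asked, in the order asked, and still so for the second after the job is handed in, with the robot touching nothing.
It also fails if it takes over 58 s, if anything falls off the work surface, if the arm or the gripper's body presses on something with over 40 N, if the wrist force passes 120 N, or if a joint passes its speed limit or range.

### The arm

A 7-joint arm with a two-finger parallel gripper is mounted at the origin on the work surface; the furniture and walls round the work are solid. World frame = base frame: x ahead of the robot, y to its left, z up, the work surface at z = 0. Lengths are in m, angles in degrees, forces in N, time in s.
With the tool pointing down it reaches from about 0.4 to 0.9 m from the base axis. Payload 5.5 kg.
Tool frame: the origin (TCP) lies at the very end of the fingers, on their centre line; the grasp point (between the pads) lies 19 mm behind it; y points along the fingers, x is the direction in which the jaws open and shut, and the axes are right-handed (so a half turn about y gives the same grasp; the last joint's range is limited). The gripper opens to 92 mm and grips with 3 to 60 N. Pads are 19 mm wide; open, the fingers measure 130 mm over their backs; the gripper's body (75 mm by 190 mm) begins 47 mm behind the grasp point.
Start: joints at [79.595, 28.699, -24.465, 88.831, 12.651, 65.22, -12.049], TCP at [0.28, -0.587, 0.227] pointing down, gripper open.
Joint ranges: [-164.97, 164.97], [-17.58, 116.51], [-87.97, 89.64], [11.32, 138.91], [-80.73, 260.73], [10.89, 115.49], [-147.41, 147.41]. Speed limits (degrees/s): [147.25, 147.25, 180, 180, 180, 180, 180].

### API

Orientations are given as a 3x3 rotation matrix whose columns are the frame's x, y, z axes.
In Python, from rig import env, eyes, job gives the robot as it stands.
- The arm moves only by the tool jog_arm, never from a script. Its argument "series" is a list of rows, each an object of numbers: "claw": the opening, from 0 (shut) to 1 (fully open); "x", "y", "z": the shift along the tool's x, y, z in mm; "rx", "ry", "rz": the turn, a rotation vector about the tool's x, y, z in degrees. A call has 1 to 8 rows; each row shifts and turns the commanded pose from where the row before left it, along the tool's axes as they then stand; what a row does not reach is not made up. A row lasts 1/8 s, in which the tool goes at most 62.5 mm and 10.7 degrees, less where a joint would pass 70% of its speed; a pose out of reach is approached as far as the arm can. A call with a gripper value outside its range is refused whole. The fingers move at their own pace and stop on an object; "newtons" is the grip in N (left out, the last holds). Time passes only in rows, so rows that do not move let the fingers close. It gives the time, the measured TCP pose, the force and the opening at its end, in the units of the state.
- env.read_state(): the state, without advancing time (a new reading comes with each control period).
- eyes.get_image(name): name is "side" or "top"; returns the picture (420x560x3 uint8, red, green, blue); there is no depth.
- eyes.camera_params(name): a dict with "mtx" (3x3 intrinsics, pixels), "rvec" (rotation vector, rad) and "tvec" (3), from world to camera coordinates, as OpenCV has them. Camera axes: x right, y down, z forward; pixel columns grow to the right and rows downward; lengths in m; the calibration is good to about 2 mm. A picture is of the moment at which its call begins. camera_params takes no time and is no camera call.
- job.finish_job(): hands the job in, once; it reports no verdict.
The state is a dict: "time": time; "joint_pos": joint angles; "joint_vel": joint speeds; "joint_torque": joint torques, N m; "tcp_pos": TCP position; "ee_rot": TCP orientation; "ft_force": force on the tool from outside, world axes, zero at the start; "moment": the same for the moment, N m; "gripper_width": finger opening in m.
Only numpy, scipy, OpenCV 4.12 (cv2) and the standard library are available. Lean on these libraries where they do the work, as an engineer would, in place of code of your own. Each camera call takes 0.05 s, during which the arm holds its last target. There are 200 camera calls.

## Working session

There is one attempt and no reset: what is moved stays moved. The work goes in short steps, Python scripts to look and compute and a tool call to move; the robot and the scene stay as the last step left them, time stands still between calls to the robot, and variables do not carry over. Pictures are saved under pics/ and viewed, about 8 in all and at most 12, crops included, and the job is handed in when it is done.

Besides the shell and the picture viewer there is one more tool, called after ">>>" as name(argument=value, ...) on one line, values as JSON. jog_arm: Moves the arm, as the interface text tells. Its arguments: {"type":"object","properties":{"series":{"type":"array"},"newtons":{"type":"number"}},"required":["series"]}

```bash
mkdir -p pics; ls; python3 - <<'E'
from rig import env,eyes
import cv2
for n in("side","top"):
    cv2.imwrite(f"pics/{n}0.png",cv2.cvtColor(eyes.get_image(n),cv2.COLOR_RGB2BGR))
    p=eyes.camera_params(n);R=cv2.Rodrigues(p["rvec"])[0];print(n,p["mtx"],(-R.T@p["tvec"].reshape(3)).round(3),R.round(3))
s=env.read_state();print(s["time"],s["tcp_pos"],s["ee_rot"],s["gripper_width"])
E
```

```text
pics
side [[507.48137997   0.         274.29462647]
 [  0.         507.48137997 211.94234525]
 [  0.           0.           1.        ]] [0.526 0.942 0.869] [[-1.    -0.017  0.019]
 [-0.026  0.604 -0.797]
 [ 0.002 -0.797 -0.604]]
top [[433.67334363   0.         281.80256281]
 [  0.         433.67334363 214.69335823]
 [  0.           0.           1.        ]] [-0.018 -0.089  1.1  ] [[ 0.326 -0.945  0.007]
 [-0.796 -0.279 -0.538]
 [ 0.51   0.169 -0.843]]
0.1 [ 0.27935802 -0.58622193  0.22578521] [[ 4.30283495e-01 -7.02221671e-04  9.02693536e-01]
 [-9.02692144e-01  1.58611388e-03  4.30284066e-01]
 [-1.73392955e-03 -9.99998496e-01  4.85886399e-05]] 0.09150318879394143
```

View pics/side0.png

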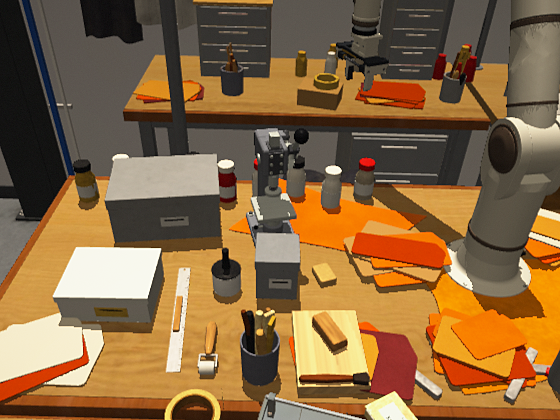

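View pics/top0.png

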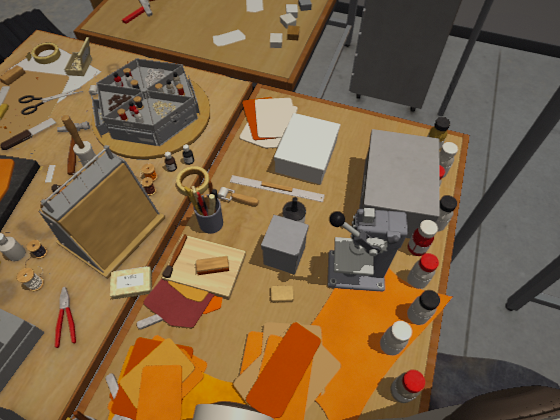

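Side view: press at about (270,185), box (278,265), board (330,345) with the block at (329,330). Top view: block (212,265), box (285,243), press (362,250), lever ball (338,219). I'll enlarge crops next.

```bash
python3 - <<'E'
import cv2,numpy as np
def c(n,x,y,w,h,W,H): return cv2.resize(cv2.imread(f"pics/{n}0.png")[y:y+h,x:x+w],(W,H),interpolation=cv2.INTER_CUBIC)
# press: side x235-335,y115-255 ; top x300-420,y190-300
a=c("side",235,115,80,120,400,600); b=c("top",320,195,80,120,400,600)
cv2.imwrite("pics/press.png",np.hstack([a,b]))
a=c("side",285,300,100,100,400,400); b=c("top",160,225,100,100,400,400)
cv2.imwrite("pics/block.png",np.hstack([a,b]))
E
```

```text
(no output)
```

View pics/press.png

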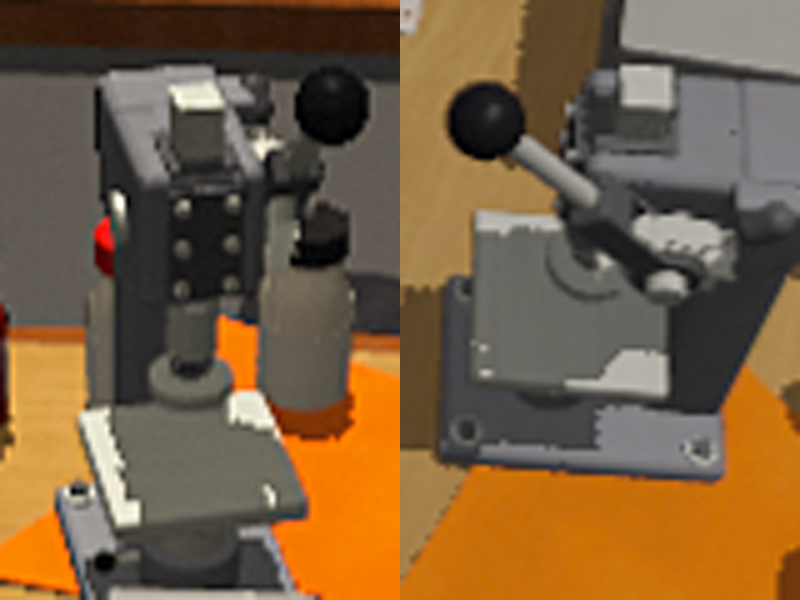

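View pics/block.png

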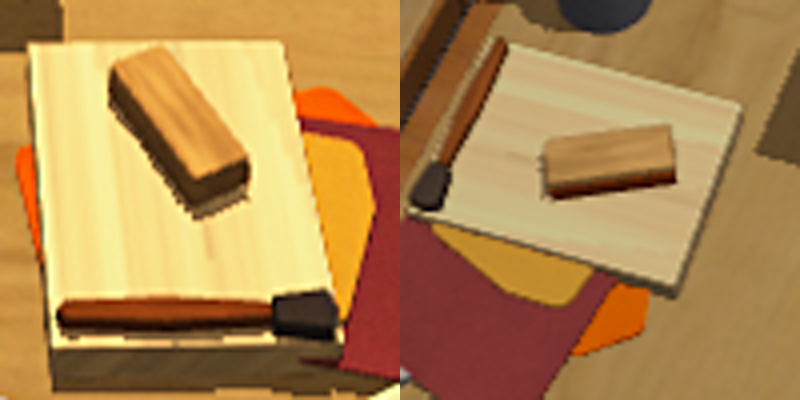

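```bash
cat > h.py <<'E'
import numpy as np,cv2
from scipy.optimize import least_squares
from rig import env,eyes
P={n:eyes.camera_params(n) for n in("side","top")}
def proj(n,X):
    p=P[n];return cv2.projectPoints(np.float64(X).reshape(-1,1,3),p["rvec"],p["tvec"],p["mtx"],None)[0].reshape(-1,2)
def px(o,s,uv): return np.array(o)+(np.float64(uv)+.5)/s-.5
def place(q,X):
    c,s=np.cos(q[2]),np.sin(q[2]);X=np.float64(X).reshape(-1,3)
    return X@np.array([[c,s,0],[-s,c,0],[0,0,1]])+[q[0],q[1],0]
def rays(n,uv,z):
    p=P[n];R=cv2.Rodrigues(p["rvec"])[0];C=-R.T@p["tvec"].reshape(3)
    d=(R.T@np.linalg.inv(p["mtx"])@np.c_[uv,np.ones(len(uv))].T).T
    return C+d*((z-C[2])/d[:,2])[:,None]
E
cat > fit.py <<'E'
from h import *
so,to=(235,115),(320,195)
S=lambda *a:px(so,5,[a])[0]; T=lambda u,v:px(to,5,[(u-400,v)])[0]
obs=[("side",S(333,105),(-.070,-.043,.335)),("top",T(486,120),(-.070,-.043,.335)),
("side",S(196,97),(0,0,.303)),("top",T(648,87),(0,0,.303)),
("top",T(440,452),(-.062,-.056,.018)),("top",T(445,278),(-.062,.056,.018)),
("top",T(722,462),(.092,-.056,.018))]
# label-free base corners: try both handedness via yaw start; base corners assigned after
for k in range(4):
  for assign in (0,1):
    o=list(obs)
    if assign: pass
    f=lambda q:np.concatenate([(proj(n,place(q,X))[0]-uv) for n,uv,X in o[:4]])
    r=least_squares(f,[.6,-.1,k*1.57]);
  print(k,r.x[:2].round(4),np.degrees(r.x[2])%360,r.cost,r.fun.round(1))
print("base corners",rays("top",np.array([T(440,452),T(445,278),T(722,462)]),.018).round(3))
for z in(.092,.097,.102):
  print(z,"bed top",rays("top",np.array([T(475,212),T(472,382),T(668,393)]),z).round(3).tolist(),"side",rays("side",np.array([S(82,412),S(265,392),S(305,505),S(118,525)]),z).round(3).tolist())
B=lambda a,o:px(o,4,a)
bs=B([(112,68),(160,47),(249,162),(195,178)],(285,300));bt=B([(145,142),(270,125),(276,165),(149,180)],(160,225))
for n,b in(("side",bs),("top",bt)):
  X=rays(n,b,.054);print("block",n,X.round(3)[:,:2].tolist(),X.mean(0).round(4),np.linalg.norm(X-np.roll(X,-1,0),axis=1).round(3))
bs=B([(28,42),(278,40),(340,335),(50,348)],(285,300));bt=B([(105,42),(342,105),(275,285),(10,213)],(160,225))
for n,b in(("side",bs),("top",bt)):
  X=rays(n,b,.027);print("board",n,X.round(3)[:,:2].tolist(),X.mean(0).round(4),np.linalg.norm(X-np.roll(X,-1,0),axis=1).round(3))
# box top, penpot rim rough
print("box",rays("top",np.array([(285,232.)]),.12).round(3),rays("side",np.array([(278,243.)]),.12).round(3),"pen",rays("side",np.array([(261,340.)]),.095).round(3))
E
python3 fit.py
```

```text
0 [ 0.5328 -0.1052] 283.3954992134647 1.7804870703593838 [-0.6 -1.2  0.4 -0.3  0.5 -0.1 -1.1  0.3]
1 [ 0.5328 -0.1052] 283.39548940672887 1.7804870703465108 [-0.6 -1.2  0.4 -0.3  0.5 -0.1 -1.1  0.3]
2 [ 0.5328 -0.1052] 283.3954845303112 1.7804870703519202 [-0.6 -1.2  0.4 -0.3  0.5 -0.1 -1.1  0.3]
3 [ 0.5328 -0.1052] 283.39549333964374 1.7804870703479045 [-0.6 -1.2  0.4 -0.3  0.5 -0.1 -1.1  0.3]
base corners [[ 0.466 -0.06   0.018]
 [ 0.568 -0.034  0.018]
 [ 0.51  -0.205  0.018]]
0.092 bed top [[0.572, -0.043, 0.092], [0.475, -0.067, 0.092], [0.502, -0.163, 0.092]] side [[0.591, -0.147, 0.092], [0.494, -0.17, 0.092], [0.474, -0.072, 0.092], [0.568, -0.051, 0.092]]
0.097 bed top [[0.569, -0.043, 0.097], [0.473, -0.067, 0.097], [0.5, -0.163, 0.097]] side [[0.59, -0.14, 0.097], [0.494, -0.163, 0.097], [0.475, -0.065, 0.097], [0.567, -0.045, 0.097]]
0.102 bed top [[0.566, -0.043, 0.102], [0.47, -0.068, 0.102], [0.497, -0.162, 0.102]] side [[0.59, -0.133, 0.102], [0.495, -0.155, 0.102], [0.475, -0.058, 0.102], [0.567, -0.038, 0.102]]
block side [[0.442, 0.225], [0.416, 0.21], [0.376, 0.284], [0.404, 0.295]] [0.4094 0.2534 0.054 ] [0.03  0.084 0.03  0.08 ]
block top [[0.403, 0.291], [0.442, 0.217], [0.416, 0.202], [0.378, 0.277]] [0.4097 0.2469 0.054 ] [0.084 0.03  0.084 0.028]
board side [[0.484, 0.184], [0.347, 0.178], [0.337, 0.364], [0.476, 0.375]] [0.4112 0.2753 0.027 ] [0.138 0.186 0.139 0.191]
board top [[0.476, 0.362], [0.485, 0.184], [0.347, 0.177], [0.336, 0.364]] [0.4109 0.2715 0.027 ] [0.178 0.138 0.188 0.14 ]
box [[0.527 0.083 0.12 ]] [[0.518 0.068 0.12 ]] pen [[0.547 0.322 0.095]]
```

```bash
cat > fit2.py <<'E'
from h import *
import itertools
from scipy.spatial.transform import Rotation as Ro
so,to=(235,115),(320,195)
S=lambda *a:px(so,5,[a])[0]; T=lambda u,v:px(to,5,[(u-400,v)])[0]
o=[("side",S(333,105),(-.070,-.043,.335)),("top",T(486,120),(-.070,-.043,.335)),("side",S(196,97),(0,0,.303)),("top",T(648,87),(0,0,.303)),
("top",T(440,452),(-.062,-.056,.018)),("top",T(445,278),(-.062,.056,.018)),("side",S(190,377),(0,0,.147)),
("top",T(475,212),(-.054,.05,9)),("top",T(472,382),(-.054,-.05,9)),("top",T(668,393),(.046,-.05,9)),
("side",S(82,412),(.046,.05,9)),("side",S(265,392),(.046,-.05,9))]
g=lambda q,X:place(q,[X[0],X[1],q[3] if X[2]==9 else X[2]])
f=lambda q:np.concatenate([(proj(n,g(q,X))[0]-uv) for n,uv,X in o])
r=least_squares(f,[.533,-.105,-1.34,.097],x_scale=[.01,.01,.1,.01],loss="soft_l1");print("press",r.x.round(4),np.degrees(r.x[2]),f(r.x).reshape(-1,2).round(1).tolist())
B=lambda a,o:px(o,4,a)
bs=B([(112,68),(160,47),(249,162),(195,178)],(285,300));bt=B([(145,142),(270,125),(276,165),(149,180)],(160,225))
C=np.array([(.0175,-.043),(-.0175,-.043),(-.0175,.043),(.0175,.043)])
C3=np.c_[C,np.full(4,.054)]
f2=lambda q:np.r_[(proj("side",place(q,C3))-bs).ravel(),(proj("top",place(q,C3[[3,0,1,2]]))-bt).ravel()]
r=least_squares(f2,[.41,.25,.48]);print("block",r.x,np.degrees(r.x[2]),r.fun.round(1))
print("stand",rays("top",np.array([(160,215.),(120,155),(100,270),(130,280)]),.1).round(2).tolist(), "pen top",rays("side",np.array([(250,315.)]),.18).round(3))
s=env.read_state();q=np.radians(s["joint_pos"]);print(np.degrees(q))
for sg in itertools.product((1,-1),repeat=5):
    s3,s4,s5,s6,s2=sg
    d=(Ro.from_euler("y",s2*q[1])*Ro.from_euler("z",s3*q[2])*Ro.from_euler("y",s4*q[3])*Ro.from_euler("z",s5*q[4])*Ro.from_euler("y",s6*q[5])).apply([0,0,1])
    if abs(d[2])>.97: print(sg,d.round(3))
E
python3 fit2.py
```

```text
press [ 0.5331 -0.1062 -1.3285  0.0981] -76.1160181622667 [[-0.5, -1.5], [1.1, -0.0], [0.3, -0.3], [-0.6, 0.3], [-0.6, 0.6], [-0.2, -1.4], [0.4, -0.8], [-0.3, -0.2], [-0.7, 0.0], [-0.2, 1.2], [-0.9, -0.1], [-0.4, -0.4]]
block [0.4095373  0.2502153  0.48444076] 27.756410949424406 [-1.6 -1.8  0.7 -2.   0.8 -1.6 -0.5  0.6 -1.4 -1.3 -0.6 -1.3 -0.9  0.4
 -1.8  1. ]
stand [[0.48, 0.43, 0.1], [0.63, 0.64, 0.1], [0.28, 0.49, 0.1], [0.28, 0.41, 0.1]] pen top [[0.566 0.336 0.18 ]]
[ 79.59619746  28.74898981 -24.45372333  88.88409765  12.65182846
  65.21963946 -12.0501518 ]
(1, 1, 1, 1, 1) [-0.002  0.    -1.   ]
(1, 1, -1, -1, -1) [-0.037  0.015  0.999]
(1, -1, 1, -1, -1) [ 0.002 -0.    -1.   ]
(1, -1, -1, 1, 1) [ 0.037 -0.015  0.999]
(-1, 1, 1, -1, -1) [-0.037 -0.015  0.999]
(-1, 1, -1, 1, 1) [-0.002 -0.    -1.   ]
(-1, -1, 1, 1, 1) [0.037 0.015 0.999]
(-1, -1, -1, -1, -1) [ 0.002  0.    -1.   ]
```

>>> jog_arm(series=[{"z": 0,"y": -60,"claw": 0.6},{"x": -50,"y": -30},{"x": -60},{"x": -60}])

```text
schema error: expected keys claw, x, y, z, rx, ry, rz
```

>>> jog_arm(series=[{"claw": 0.6,"x": 0,"y": -60,"z": 0,"rx": 0,"ry": 0,"rz": 0},{"claw": 0.6,"x": 0,"y": -60,"z": 0,"rx": 0,"ry": 0,"rz": 0}])

```text
time: 0.35
tcp_pos: [0.2793, -0.586, 0.3467]
ee_rot: [[0.43, -0.001, 0.903], [-0.903, 0.003, 0.43], [-0.003, -1.0, 0.0]]
ft_force: [0.4, -0.5, 0.1]
gripper_width: 0.0767
```

```bash
cat > log.py <<'E'
from h import *
import json,sys
s=env.read_state()
open("log.jsonl","a").write(json.dumps({k:np.array(s[k]).tolist() for k in("joint_pos","tcp_pos","ee_rot")})+"\n")
print(s["time"],np.round(s["joint_pos"],1),np.round(s["tcp_pos"],4),np.round(s["ft_force"],1),s["gripper_width"]);print(np.round(s["ee_rot"],3))
E
python3 log.py
```

```text
0.35 [ 80.   24.1 -25.5  79.9  10.3  78.4 -10.1] [ 0.2793 -0.586   0.3467] [ 0.4 -0.5  0.1] 0.07671589975043111
[[ 0.43  -0.001  0.903]
 [-0.903  0.003  0.43 ]
 [-0.003 -1.     0.   ]]
```

>>> jog_arm(series=[{"claw": 0.6,"x": -50,"y": -30,"z": 0,"rx": 5,"ry": 0,"rz": 0},{"claw": 0.6,"x": -50,"y": -30,"z": 0,"rx": 5,"ry": 5,"rz": 0},{"claw": 0.6,"x": -50,"y": -20,"z": 0,"rx": 5,"ry": 8,"rz": 0}])

```text
time: 0.72
tcp_pos: [0.213, -0.4514, 0.4279]
ee_rot: [[0.216, 0.243, 0.946], [-0.976, 0.095, 0.198], [-0.041, -0.965, 0.257]]
ft_force: [-1.8, -0.8, -0.2]
gripper_width: 0.0554
```

```bash
python3 log.py
```

```text
0.725 [ 96.2   5.1 -25.5  94.  -13.   82.1  -5.2] [ 0.213  -0.4514  0.4279] [-1.8 -0.8 -0.2] 0.05540899754178468
[[ 0.216  0.243  0.946]
 [-0.976  0.095  0.198]
 [-0.041 -0.965  0.257]]
```

>>> jog_arm(series=[{"claw": 0.6,"x": -50,"y": 0,"z": 0,"rx": -5,"ry": 0,"rz": 6},{"claw": 0.6,"x": -50,"y": 0,"z": 0,"rx": -5,"ry": 8,"rz": 0},{"claw": 0.6,"x": -50,"y": 0,"z": 0,"rx": -5,"ry": 8,"rz": -6}])

```text
time: 1.1
tcp_pos: [0.1846, -0.3062, 0.4435]
ee_rot: [[-0.039, -0.035, 0.999], [-0.997, 0.063, -0.037], [-0.061, -0.997, -0.037]]
ft_force: [1.8, 1.4, 1.9]
gripper_width: 0.0548
```

```bash
python3 log.py
```

```text
1.1 [ 91.1 -10.3 -30.  103.7  -5.1  89.4 -30.3] [ 0.1846 -0.3062  0.4435] [1.8 1.4 1.9] 0.05479625005464213
[[-0.039 -0.035  0.999]
 [-0.997  0.063 -0.037]
 [-0.061 -0.997 -0.037]]
```

```bash
cat > kin.py <<'E'
from h import *
import json,itertools
from scipy.spatial.transform import Rotation as Ro
E=Ro.from_euler
def chain(q,sg,o):
    a=[E("z",o+q[0]),E("y",q[1]),E("z",sg*q[2]),E("y",q[3]),E("z",sg*q[4]),E("y",q[5]),E("z",sg*q[6])]
    out=[];R=Ro.identity()
    for r in a: R=R*r;out.append(R)
    return out
def basis(Rs):
    m=lambda i:Rs[i].as_matrix()
    # base z, upper arm z, elbow x, forearm x, forearm z, wrist x, tool z
    return np.c_[[0,0,1],m(2)[:,2],m(2)[:,0],m(3)[:,0],m(4)[:,2],m(5)[:,0],m(5)[:,2]]
L=[json.loads(l) for l in open("log.jsonl")]
Q=np.radians([l["joint_pos"] for l in L]);Pp=np.array([l["tcp_pos"] for l in L]);Rr=Ro.from_matrix([l["ee_rot"] for l in L])
def fit(sg):
    def res(v):
        Rt=Ro.from_rotvec(v[1:4]);return np.concatenate([((chain(q,sg,v[0])[-1]*Rt).inv()*r).as_rotvec() for q,r in zip(Q,Rr)])
    best=min((least_squares(res,np.r_[o,Ro.from_euler("zyx",(c,0,-np.pi/2)).as_rotvec()]) for o in np.arange(0,6.3,.8) for c in np.arange(0,6.3,1.5)),key=lambda r:r.cost)
    A=np.concatenate([basis(chain(q,sg,best.x[0])) for q in Q])
    lam=1e-3;x=np.linalg.solve(A.T@A+lam**2*np.eye(7),A.T@Pp.ravel());return best.cost,best.x,x,np.abs(A@x-Pp.ravel()).max()
if __name__=="__main__":
    for sg in(1,-1):
        c,v,x,e=fit(sg);print(sg,c,np.degrees(v).round(2),x.round(3),e)
E
python3 kin.py
```

```text
1 0.2362809990377095 [  23.33 -269.5    10.91  -10.16] [ 2.    -0.288  1.562  0.936 -4.089 -2.288  0.777] 0.2891823307498488
-1 0.08252718497843055 [-182.07    3.4   124.94  124.68] [ 0.766  0.846  0.565  1.335 -1.108 -1.152 -0.065] 0.04158706363054865
```

```bash
sed -i 's/E("z",o+q\[0\])/E("z",o+sg[0]*q[0])/;s/sg\*q\[2\]/sg[1]*q[2]/;s/sg\*q\[4\]/sg[1]*q[4]/;s/sg\*q\[6\]/sg[2]*q[6]/;s/for sg in(1,-1):/for sg in itertools.product((1,-1),repeat=3):/' kin.py; python3 kin.py
```

```text
(1, 1, 1) 0.2362809990377095 [  23.33 -269.5    10.91  -10.16] [ 2.    -0.288  1.562  0.936 -4.089 -2.288  0.777] 0.2891823307498488
(1, 1, -1) 0.10917048911619452 [  41.27 -267.13   36.32   24.05] [ 0.962 -0.471  1.224  0.195 -3.198 -1.57   0.209] 0.13222642617238267
(1, -1, 1) 0.30552623803734236 [165.68 -16.52 133.56 134.37] [ 1.477  0.786  1.064  1.652 -2.53  -2.118  0.41 ] 0.14236746310484322
(1, -1, -1) 0.08252718497843055 [-182.07    3.4   124.94  124.68] [ 0.766  0.846  0.565  1.335 -1.108 -1.152 -0.065] 0.04158706363054865
(-1, 1, 1) 0.1342469530982002 [ 206.09 -268.8     1.77  -23.03] [ 1.421 -0.936  1.362 -0.726 -3.588 -1.795  1.172] 0.19679606912535016
(-1, 1, -1) 0.015771406782238144 [-136.58 -269.27   28.85   12.37] [ 0.392 -0.926  0.716 -1.316 -1.786 -0.495  0.565] 0.05063366791987739
(-1, -1, 1) 0.21429081438877232 [-12.85 -19.76 135.46 136.43] [ 0.99   0.626  0.245  0.522 -0.187 -0.468  0.673] 0.08503320601141484
(-1, -1, -1) 1.833485307056648e-31 [ -0.    -0.   127.28 127.28] [ 0.21   0.513 -0.096 -0.043  0.759  0.209  0.25 ] 0.02521221770325488
```

>>> jog_arm(series=[{"claw": 0.6,"x": -20,"y": -10,"z": 55,"rx": 0,"ry": 0,"rz": 3},{"claw": 0.6,"x": -20,"y": 0,"z": 55,"rx": 2,"ry": 0,"rz": 0},{"claw": 0.6,"x": -20,"y": 0,"z": 55,"rx": 0,"ry": 0,"rz": 0},{"claw": 0.6,"x": -50,"y": 0,"z": 30,"rx": 0,"ry": 0,"rz": 0}])

```text
time: 1.6
tcp_pos: [0.3857, -0.2038, 0.4609]
ee_rot: [[-0.035, 0.004, 0.999], [-0.993, 0.115, -0.036], [-0.116, -0.993, -0.0]]
ft_force: [1.0, -0.5, -0.4]
gripper_width: 0.0549
```

```bash
python3 log.py
```

```text
1.6 [ 78.7  -0.5 -48.4  94.   -6.2  89.5 -61.5] [ 0.3857 -0.2038  0.4609] [ 1.  -0.5 -0.4] 0.054925815238887475
[[-0.035  0.004  0.999]
 [-0.993  0.115 -0.036]
 [-0.116 -0.993 -0.   ]]
```

>>> jog_arm(series=[{"claw": 0.6,"x": -55,"y": 0,"z": 0,"rx": 0,"ry": 0,"rz": 0},{"claw": 0.6,"x": -55,"y": 0,"z": 0,"rx": 0,"ry": 0,"rz": 0},{"claw": 0.6,"x": -55,"y": 0,"z": 0,"rx": 0,"ry": 0,"rz": 0},{"claw": 0.6,"x": -55,"y": 0,"z": 0,"rx": 0,"ry": 0,"rz": 0}])

```text
time: 2.1
tcp_pos: [0.3914, 0.0166, 0.4863]
ee_rot: [[-0.034, 0.003, 0.999], [-0.993, 0.113, -0.034], [-0.113, -0.994, -0.001]]
ft_force: [0.3, -0.5, 1.1]
gripper_width: 0.055
```

```bash
python3 log.py
```

```text
2.1 [ 71.8 -15.5 -55.6  97.5 -19.   93.1 -75.3] [0.3914 0.0166 0.4863] [ 0.3 -0.5  1.1] 0.05498575078723503
[[-0.034  0.003  0.999]
 [-0.993  0.113 -0.034]
 [-0.113 -0.994 -0.001]]
```

>>> jog_arm(series=[{"claw": 0.6,"x": -50,"y": 0,"z": 0,"rx": 0,"ry": 10,"rz": 0},{"claw": 0.6,"x": -50,"y": 0,"z": 0,"rx": 0,"ry": 10,"rz": 0},{"claw": 0.6,"x": -20,"y": 0,"z": -10,"rx": 0,"ry": 10,"rz": 0},{"claw": 0.6,"x": 0,"y": 0,"z": 0,"rx": 0,"ry": 10,"rz": 0}])

```text
time: 2.6
tcp_pos: [0.4011, 0.1361, 0.5]
ee_rot: [[-0.665, 0.003, 0.747], [-0.742, 0.112, -0.661], [-0.086, -0.994, -0.072]]
ft_force: [0.2, 0.2, -0.1]
gripper_width: 0.055
```

```bash
python3 log.py
```

```text
2.6 [  68.1  -16.9  -65.3   93.7  -21.8   93.5 -129.2] [0.4011 0.1361 0.5   ] [ 0.2  0.2 -0.1] 0.05498107808785953
[[-0.665  0.003  0.747]
 [-0.742  0.112 -0.661]
 [-0.086 -0.994 -0.072]]
```

```bash
cat > k2.py <<'E'
from kin import *
# offsets: base z; f1 y; f2 x,y,z; f4 x,y,z ; f5 x,y ; f6 z(tool)
def bas(q):
    m=[r.as_matrix() for r in chain(q,(-1,-1,-1),0)]
    return np.c_[[0,0,1],m[0][:,0],m[2][:,0],m[2][:,1],m[2][:,2],m[4][:,0],m[4][:,1],m[4][:,2],m[5][:,0],m[5][:,1],m[5][:,2]]
A=np.concatenate([bas(q) for q in Q])
print(len(Q),np.linalg.svd(A)[1].round(3))
for cols in([0,4,7,10],[0,2,4,7,10],[0,4,7,8,10],[0,2,4,5,7,8,10],[0,3,4,6,7,10],[0,3,4,6,7,8,10],[0,1,2,3,4,5,6,7,8,9,10]):
    x,_,_,_=np.linalg.lstsq(A[:,cols],Pp.ravel(),rcond=None);print(cols,x.round(4),np.abs(A[:,cols]@x-Pp.ravel()).max().round(5))
E
python3 k2.py
```

```text
6 [4.866 4.838 4.236 0.657 0.512 0.433 0.195 0.193 0.082 0.052 0.   ]
[0, 4, 7, 10] [0.2124 0.5147 0.4577 0.2373] 0.02366
[0, 2, 4, 7, 10] [ 0.2129 -0.0055  0.5148  0.4632  0.2376] 0.02356
[0, 4, 7, 8, 10] [0.2102 0.5156 0.4863 0.0288 0.235 ] 0.02367
[0, 2, 4, 5, 7, 8, 10] [ 0.2252 -0.0337  0.5068 -0.0354  0.5467  0.057   0.2734] 0.02247
[0, 3, 4, 6, 7, 10] [ 0.331  -0.0194  0.5174 -0.0039  0.4611  0.3604] 0.00469
[0, 3, 4, 6, 7, 8, 10] [ 0.3324 -0.0241  0.5168  0.0007  0.4496 -0.0116  0.3624] 0.00457
[0, 1, 2, 3, 4, 5, 6, 7, 8, 9, 10] [ 3.425e-01 -6.100e-03 -6.000e-04 -2.580e-02  5.071e-01 -3.220e-02
 -5.000e-04  4.477e-01 -1.730e-02 -5.000e-04  3.949e-01] 0.00429
```

```bash
sed -i 's/m\[0\]\[:,0\],m/m[0][:,1],m/;s/^for cols.*/for cols in([0,1,3,4,6,7,10],[0,1,3,4,6,7,8,10],[0,1,2,3,4,5,6,7,8,10],[0,1,2,3,4,5,6,7,8,9,10]):/' k2.py; python3 k2.py
```

```text
6 [4.872 4.852 4.218 0.715 0.471 0.339 0.199 0.177 0.101 0.071 0.   ]
[0, 1, 3, 4, 6, 7, 10] [ 3.464e-01 -1.480e-02 -1.170e-02  5.057e-01 -4.000e-04  4.707e-01
  3.637e-01] 0.0
[0, 1, 3, 4, 6, 7, 8, 10] [ 3.464e-01 -1.480e-02 -1.170e-02  5.057e-01 -4.000e-04  4.707e-01
 -0.000e+00  3.637e-01] 0.0
[0, 1, 2, 3, 4, 5, 6, 7, 8, 10] [ 3.464e-01 -1.480e-02 -0.000e+00 -1.170e-02  5.057e-01 -0.000e+00
 -4.000e-04  4.707e-01  0.000e+00  3.637e-01] 0.0
[0, 1, 2, 3, 4, 5, 6, 7, 8, 9, 10] [ 3.464e-01 -1.480e-02 -0.000e+00 -1.170e-02  5.057e-01  0.000e+00
 -2.000e-04  4.707e-01  0.000e+00 -2.000e-04  3.637e-01] 0.0
```

```bash
cat > ik.py <<'E'
import numpy as np
from scipy.spatial.transform import Rotation as Ro
from scipy.optimize import least_squares
E=Ro.from_euler;RT=Ro.from_rotvec(np.radians([0,127.28,127.28]))
lo=np.radians([-164.97,-17.58,-87.97,11.32,-80.73,10.89,-147.41]);hi=np.radians([164.97,116.51,89.64,138.91,260.73,115.49,147.41])
lim=np.radians([147.25,147.25,180,180,180,180,180])
def fk(q):
    A=E("z",-q[0]);B=A*E("y",q[1])*E("z",-q[2]);C=B*E("y",q[3])*E("z",-q[4]);D=C*E("y",q[5])
    p=np.array([0,0,.3464])+A.apply([0,-.0148,0])+B.apply([0,-.0117,.5057])+C.apply([0,-.0004,.4707])+D.apply([0,0,.3637])
    return p,D*E("z",-q[6])*RT
def err(q,p,R):
    a,b=fk(q);return np.r_[p-a,(R*b.inv()).as_rotvec()]
def jac(q):
    J=np.zeros((6,7));p,R=fk(q)
    for i in range(7):
        d=np.zeros(7);d[i]=1e-6;a,b=fk(q+d);J[:3,i]=(a-p)/1e-6;J[3:,i]=(b*R.inv()).as_rotvec()/1e-6
    return J
def pose(p,az,tilt,flip=0):
    """tool points to azimuth az, tilt deg below level, at TCP p; flip: half turn about y"""
    a,t=np.radians([az,tilt]);d=np.array([np.cos(a)*np.cos(t),np.sin(a)*np.cos(t),-np.sin(t)])
    x=np.array([np.sin(a),-np.cos(a),0])*(-1 if flip else 1);return np.array(p,float),Ro.from_matrix(np.c_[x,d,np.cross(x,d)])
def sim(q,p,R,rows,lam=0):
    """rows: list of (x,y,z,rx,ry,rz); returns q, commanded pose"""
    for r in rows:
        p=p+R.apply(np.array(r[:3])/1000);R=R*Ro.from_rotvec(np.radians(r[3:]));q0=q.copy()
        for _ in range(20):
            J=jac(q);q=np.clip(q+J.T@np.linalg.solve(J@J.T+lam*np.eye(6),err(q,p,R)),lo,hi)
        dq=q-q0;k=np.max(np.abs(dq)/(lim*.7/8));
        if k>1:q=q0+dq/k
        p,R=fk(q)
    return q,p,R
E
cat > t.py <<'E'
from ik import *
import json
L=[json.loads(l) for l in open("log.jsonl")]
rows=[[(-50,-30,0,5,0,0),(-50,-30,0,5,5,0),(-50,-20,0,5,8,0)],[(-50,0,0,-5,0,6),(-50,0,0,-5,8,0),(-50,0,0,-5,8,-6)],
[(-20,-10,55,0,0,3),(-20,0,55,2,0,0),(-20,0,55,0,0,0),(-50,0,30,0,0,0)],[(-55,0,0,0,0,0)]*4]
for i,r in enumerate(rows):
    q=np.radians(L[i]["joint_pos"]);a=sim(q,*fk(q),r);print(np.degrees(a[0]).round(1),np.round(L[i+1]["joint_pos"],1),a[1].round(3),np.round(L[i+1]["tcp_pos"],3))
d62=np.array([np.cos(np.radians(-62.2)),np.sin(np.radians(-62.2)),0]);dp=np.array([np.cos(np.radians(-76.1)),np.sin(np.radians(-76.1)),0]);yp=np.array([-dp[1],dp[0],0])
P0=np.array([.5331,-.1062,0])
rng=np.random.default_rng(0)
def solve(nm,p,R,n=60):
    out=[]
    for _ in range(n):
        r=least_squares(err,rng.uniform(lo,hi),args=(p,R),bounds=(lo,hi))
        if r.cost<1e-9: out.append(np.degrees(r.x).round(0))
    print(nm,len(out));
    for o in sorted(out,key=lambda v:v[0])[::max(1,len(out)//6)]: print("   ",o)
for tl in(45,):
  for fl in(0,1):
    c=np.cos(np.radians(tl));s=np.sin(np.radians(tl))
    solve(f"pick {tl} {fl}",*pose(np.array([.4095,.2502,.049])-.030*d62+.019*(c*d62-[0,0,s]),-62.2,tl,fl))
    solve(f"place {tl} {fl}",*pose(P0-.030*dp+[0,0,.0981+.022]+.019*(c*dp-[0,0,s]),-76.1,tl,fl))
E
python3 t.py
```

```text
[ 96.    5.4 -25.5  93.8 -12.8  82.3  -5.2] [ 96.2   5.1 -25.5  94.  -13.   82.1  -5.2] [ 0.213 -0.452  0.427] [ 0.213 -0.451  0.428]
[ 91.2 -10.5 -30.2 103.6  -5.2  89.4 -30.4] [ 91.1 -10.3 -30.  103.7  -5.1  89.4 -30.3] [ 0.185 -0.305  0.445] [ 0.185 -0.306  0.444]
[ 78.7  -0.6 -48.3  94.1  -6.1  89.5 -61.7] [ 78.7  -0.5 -48.4  94.   -6.2  89.5 -61.5] [ 0.384 -0.205  0.461] [ 0.386 -0.204  0.461]
[ 72.8 -15.4 -56.2  97.3 -19.1  93.1 -75. ] [ 71.8 -15.5 -55.6  97.5 -19.   93.1 -75.3] [0.393 0.015 0.486] [0.391 0.017 0.486]
pick 45 0 29
    [-93.  53.  40. 110.   9.  52. 142.]
    [-83.  47.  26. 110.  22.  55. 130.]
    [-74.  45.  14. 109.  31.  59. 122.]
    [-66.  44.   4. 109.  38.  62. 117.]
    [-61.  44.  -3. 109.  42.  65. 114.]
    [-37.  49. -33. 108.  58.  80. 101.]
    [-28.  55. -46. 108.  65.  89.  97.]
    [-21.  63. -58. 107.  72.  99.  94.]
place 45 0 38
    [ -77.   88.   89.  121.  -60.   52. -132.]
    [ -76.   73.   79.  121.  -42.   39. -147.]
    [-55.  40.  42. 121.  33.  38. 146.]
    [-40.  34.  22. 120.  48.  46. 133.]
    [-31.  32.  11. 120.  54.  51. 129.]
    [-10.  33. -14. 119.  64.  61. 122.]
    [ 30.  58. -69. 118.  87. 100. 114.]
pick 45 1 41
    [-111.   81.   74.  110.  -39.   60.    4.]
    [-90.  51.  36. 110.  13.  52. -42.]
    [-74.  45.  14. 109.  31.  59. -58.]
    [-60.  44.  -4. 109.  42.  65. -67.]
    [-44.  47. -25. 108.  53.  75. -75.]
    [-29.  54. -44. 108.  64.  88. -82.]
    [-21.  63. -58. 107.  72.  99. -86.]
place 45 1 37
    [-73.  62.  71. 121. -21.  33.  14.]
    [-58.  41.  45. 121.  30.  37. -31.]
    [-50.  37.  34. 120.  40.  41. -40.]
    [-31.  32.  11. 120.  54.  50. -51.]
    [ -8.  33. -17. 119.  65.  62. -58.]
    [ 15.  42. -47. 118.  76.  79. -64.]
    [ 34.  72. -81. 118.  96. 115. -65.]
```

```bash
cat > plan.py <<'E'
from ik import *
from scipy.spatial.transform import Slerp
def rows_to(q,p,R,n_extra=0,vmax=55,wmax=9.5):
    """rounded rows from state q to pose; returns rows,q,trace"""
    rows=[];tr=[];
    a,b=fk(q);D=np.linalg.norm(p-a)*1000;W=np.degrees((R*b.inv()).magnitude());n=max(1,int(np.ceil(max(D/vmax,W/wmax))))+n_extra
    for k in range(n):
        a,b=fk(q);f=1/(n-k);t=a+f*(p-a);w=(b.inv()*R).as_rotvec()*f
        dx=b.inv().apply(t-a)*1000;nn=np.linalg.norm(dx);
        if nn>60:dx*=60/nn
        wd=np.degrees(w);wn=np.linalg.norm(wd)
        if wn>10.3:wd*=10.3/wn
        r=tuple(int(v) for v in np.r_[dx.round(),wd.round()]);rows.append(r);q,_,_=sim(q,*fk(q),[r]);tr.append(q)
    return rows,q,tr
def bad(q):
    p,R=fk(q);A=E("z",-q[0]);B=A*E("y",q[1])*E("z",-q[2]);el=np.array([0,0,.3464])+B.apply([0,0,.5057])
    w=p-R.apply([0,.3637,0])
    pts=[p+R.apply([x,y,z]) for x in(-.095,0,.095) for y in(-.066,-.19) for z in(-.04,.04)]+[p+R.apply([x,0,0]) for x in(-.065,.065)]
    pts+=[w+R.apply([x,0,z]) for x in(-.06,.06) for z in(-.06,.06)]+[w+f*(el-w)-[0,0,.07] for f in(.15,.3,.5,.7)]
    pts=np.array(pts)
    m=lambda x0,x1,y0,y1,z:np.any((pts[:,0]>x0)&(pts[:,0]<x1)&(pts[:,1]>y0)&(pts[:,1]<y1)&(pts[:,2]<z))
    return m(.43,.66,-.22,.0,.37) or m(.45,.60,.0,.15,.15) or m(.48,.64,.25,.42,.22) or np.any(pts[:,2]<.03) or m(-.1,.1,-.1,.1,.3) or m(-.2,.8,.42,1,.18)
def margin(q): return np.degrees(np.min(np.minimum(q-lo,hi-q)[[1,2,3,4,5,6]]))
def fmt(rows,claw):
    import json
    K="x y z rx ry rz".split()
    for i in range(0,len(rows),8): print(json.dumps([{"claw":claw,**dict(zip(K,r))} for r in rows[i:i+8]]))
def dirs(az,t):
    a,t=np.radians([az,t]);return np.array([np.cos(a)*np.cos(t),np.sin(a)*np.cos(t),-np.sin(t)])
BL=np.array([.4095,.2502,0]);BA=-62.2;P0=np.array([.5331,-.1062,0]);PA=-76.1;T=45
PICK=pose(BL-.030*dirs(BA,0)+[0,0,.049]+.019*dirs(BA,T),BA,T,1)
PLACE=pose(P0-.030*dirs(PA,0)+[0,0,.0981+.022]+.019*dirs(PA,T),PA,T,1)
E
cat > search.py <<'E'
from plan import *
from rig import env
q0=np.radians(env.read_state()["joint_pos"]);rng=np.random.default_rng(1)
pre=(PICK[0]-.12*dirs(BA,T)+[0,0,.0],PICK[1]);g=np.radians([-45,45,-15,109,48,70,-70])
best=[]
import time;t0=time.time()
while time.time()-t0<150:
    q=q0;rows=[];ok=1
    f=np.sort(rng.uniform(.1,.95,rng.integers(1,3)))
    tg=[]
    for x in f:
        v=np.clip(q0+(g-q0)*x+np.radians(rng.normal(0,25,7)),lo,hi);tg.append(fk(v))
    for p,R in tg+[pre]:
        if p[2]<.1 or p[2]>.8: ok=0;break
        r,q,tr=rows_to(q,p,R,2);rows+=r
        if any(bad(x) for x in tr): ok=0;break
    if not ok: continue
    e=err(q,*pre)
    if np.linalg.norm(e[:3])>.01 or np.linalg.norm(e[3:])>.05: continue
    # continue virtual: pick, lift, place
    r2,q2,_=rows_to(q,*PICK,2);e2=err(q2,*PICK)
    if np.linalg.norm(e2)>.03: continue
    best.append((min(margin(q),margin(q2))-.3*len(rows),len(rows),margin(q2),rows,q,q2))
best.sort(key=lambda b:-b[0])
print(len(best))
for b in best[:4]: print(b[:3],np.degrees(b[4]).round(),np.degrees(b[5]).round())
fmt(best[0][3],.6)
E
python3 search.py
```

```text
0Traceback (most recent call last):
  File "search.py", line 27, in <module>
    fmt(best[0][3],.6)
        ~~~~^^^
IndexError: list index out of range
```

```bash
sed -i 's/range(20)/range(6)/' ik.py; sed -i 's/^best=\[\]/best=[];from collections import Counter;C=Counter();bg=None;print("bad now",bad(q0),"bad goal pre",bad(g))/;s/if any(bad(x) for x in tr): ok=0;break/C["bad"]+=any(bad(x) for x in tr);ok=not any(bad(x) for x in tr)\n        if not ok:break/;s/    e=err(q,\*pre)/    e=err(q,*pre);C["reach"]+=1/;s/^print(len(best))/print(len(best),C)/;s/<150/<240/' search.py
sed -i 's/if np.linalg.norm(e\[:3\])>.01 or/if rng.random()<.1:print(np.degrees(q).round(),e.round(2))\n    if np.linalg.norm(e[:3])>.01 or/' search.py; python3 search.py 2>&1 | tail -40
```

```text
bad now False bad goal pre True
[ 96. -18. -88. 120. -13.  70. -72.] [ 0.02  0.35 -0.14 -0.61  0.43  1.9 ]
[ 89. -18. -88. 125.   2.  62. -70.] [ 0.04  0.4  -0.12 -0.47  0.49  1.55]
[ 99. -18. -88. 123. -19.  66. -85.] [ 0.02  0.34 -0.11 -0.65  0.54  2.21]
0 Counter({'bad': 275, 'reach': 22})
Traceback (most recent call last):
  File "search.py", line 29, in <module>
    fmt(best[0][3],.6)
        ~~~~^^^
IndexError: list index out of range
```

```bash
python3 - <<'E'
from h import *
for a,b in(((118,152),(268,400)),((45,223),(370,418)),((160,215),(268,415))):
    f=lambda X:np.r_[proj("top",X)[0]-a,proj("side",X)[0]-b]
    r=least_squares(f,[.4,.5,.1]);print(r.x.round(3),r.cost)
for z in(0,.1,.2): print(z,rays("top",np.array([(160,215.),(118,152),(45,223)]),z).round(2).tolist(),rays("side",np.array([(268,400.),(370,418)]),z).round(2).tolist())
from plan import *
for y in (PICK,(PICK[0]-.12*dirs(BA,T),PICK[1]),PLACE):
    p,R=y;print(p.round(3),"bodycorners",[ (p+R.apply([x,yy,z])).round(2).tolist() for x in(-.095,.095) for yy in(-.066,-.19) for z in(-.04,.04)],"wrist",(p-R.apply([0,.3637,0])).round(2))
E
```

```text
[0.531 0.543 0.245] 7.389751671896119
[0.37  0.572 0.24 ] 712.5001207775051
[0.523 0.449 0.045] 30.392073924004926
0 [[0.53, 0.48, 0.0], [0.7, 0.72, 0.0], [0.39, 0.78, 0.0]] [[0.53, 0.39, 0.0], [0.34, 0.42, 0.0]]
0.1 [[0.48, 0.43, 0.1], [0.64, 0.65, 0.1], [0.35, 0.7, 0.1]] [[0.53, 0.45, 0.1], [0.36, 0.48, 0.1]]
0.2 [[0.43, 0.37, 0.2], [0.57, 0.58, 0.2], [0.31, 0.63, 0.2]] [[0.53, 0.52, 0.2], [0.38, 0.54, 0.2]]
[0.402 0.265 0.036] bodycorners [[0.31, 0.24, 0.11], [0.28, 0.29, 0.05], [0.27, 0.31, 0.2], [0.24, 0.36, 0.14], [0.48, 0.33, 0.11], [0.45, 0.38, 0.05], [0.44, 0.4, 0.2], [0.41, 0.45, 0.14]] wrist [0.28 0.49 0.29]
[0.362 0.34  0.12 ] bodycorners [[0.27, 0.31, 0.2], [0.24, 0.36, 0.14], [0.23, 0.39, 0.28], [0.2, 0.44, 0.23], [0.44, 0.4, 0.2], [0.41, 0.45, 0.14], [0.4, 0.48, 0.28], [0.37, 0.53, 0.23]] wrist [0.24 0.57 0.38]
[ 0.529 -0.09   0.107] bodycorners [[0.43, -0.1, 0.18], [0.42, -0.04, 0.13], [0.41, -0.01, 0.27], [0.4, 0.04, 0.21], [0.62, -0.05, 0.18], [0.6, 0.01, 0.13], [0.6, 0.04, 0.27], [0.58, 0.09, 0.21]] wrist [0.47 0.16 0.36]
```

```bash
sed -i 's/m(-.2,.8,.42,1,.18)/m(.25,.8,.5,1,.25)/' plan.py; cat > search.py <<'E'
from plan import *
from rig import env
import time,sys
q0=np.radians(env.read_state()["joint_pos"]);rng=np.random.default_rng(int(sys.argv[1]))
pre=(PICK[0]+[0,0,.12],PICK[1])
best=[];t0=time.time();n=0
def tp(r,az,z,yaw,tilt):  # tool mostly down; yaw of tool z rel. to az
    a=np.radians(az);Rz=Ro.from_euler("z",az+yaw,degrees=True)
    R0=Ro.from_matrix(np.array([[0,0,1],[-1,0,0],[0,-1,0.]]))
    return np.array([r*np.cos(a),r*np.sin(a),z]),Ro.from_euler("z",az,degrees=True)*Ro.from_euler("y",-tilt,degrees=True)*Ro.from_euler("z",yaw,degrees=True)*R0
while time.time()-t0<200:
    n+=1;q=q0;rows=[];r=rng.uniform(.45,.85);z=rng.uniform(.42,.65);a1=rng.uniform(-70,10);a2=rng.uniform(25,75);yaw=rng.uniform(-100,80);tl=rng.uniform(-10,50)
    via=[tp(r,a,z,yaw,tl) for a in np.linspace(a1,a2,max(2,int((a2-a1)/25)))]+[pre]
    ok=1
    for i,(p,R) in enumerate(via):
        rr,q,tr=rows_to(q,p,R,0);rows+=rr
        if any(bad(x) for x in tr): ok=0;break
        if np.linalg.norm(err(q,p,R)[:3])>.1: ok=0;break
    if not ok: continue
    rr,q,tr=rows_to(q,*pre,1);rows+=rr
    if np.linalg.norm(err(q,*pre))>.03 or any(bad(x) for x in tr): continue
    r2,q2,_=rows_to(q,*PICK,1)
    if np.linalg.norm(err(q2,*PICK))>.03: continue
    m=min(margin(q),margin(q2));best.append((min(m,25)-.3*len(rows),len(rows),m,rows,q,q2,[r,z,a1,a2,yaw,tl]))
best.sort(key=lambda b:-b[0]);print(n,len(best))
import pickle;pickle.dump(best[:5],open(f"b{sys.argv[1]}.pkl","wb"))
for b in best[:2]: print(np.round(b[:3],1),np.degrees(b[4]).round(),np.degrees(b[5]).round(),np.round(b[6],2))
E
nproc; for i in 1 2 3 4; do OMP_NUM_THREADS=1 python3 search.py $i & done; wait
```

```text
4
194 98
[14.5 35.  28.9] [-34.  37. -37. 107.  51.  87. -69.] [-38.  49. -33. 108.  58.  80. -78.] [  0.51   0.51 -24.49  73.03  27.89  34.31]
[13.6 38.  29.8] [-36.  37. -35. 108.  50.  86. -69.] [-39.  49. -31. 108.  57.  79. -78.] [  0.76   0.53  -1.88  59.73 -56.45  25.25]
196 110
[15.4 32.  28.7] [-35.  38. -36. 107.  51.  87. -69.] [-38.  49. -32. 108.  57.  80. -78.] [  0.54   0.43  -8.38  72.52 -59.28  -0.24]
[15.4 32.  30.3] [-37.  36. -34. 108.  50.  85. -68.] [-40.  48. -30. 108.  56.  78. -77.] [  0.77   0.62   8.25  43.39 -54.7   -3.35]
197 100
[16.9 27.  26.6] [-32.  39. -41. 107.  53.  89. -70.] [-35.  51. -36. 107.  59.  82. -79.] [ 0.45  0.5  -8.48 59.31  0.98 29.82]
[15.7 31.  25.9] [-30.  40. -43. 107.  54.  90. -71.] [-33.  51. -38. 108.  60.  83. -80.] [  0.6    0.58  -4.67  46.48 -64.95   4.43]
201 110
[14.2 24.  21.4] [-24.  43. -52. 108.  58.  94. -75.] [-28.  55. -46. 108.  65.  88. -83.] [ 0.45  0.58  8.79 34.71 14.89 23.67]
[13.3 39.  30.5] [-59.  32.  -5. 108.  39.  75. -59.] [-60.  44.  -4. 108.  42.  66. -67.] [  0.58   0.57 -24.54  55.86 -88.59   3.51]
```

```bash
cat > w.py <<'E'
from plan import *
def pl(c,b,gx=.030,tilt=T):  # block centre at press x=c, underside height b
    return pose(P0+(c-gx)*dirs(PA,0)+[0,0,b+.022]+.019*dirs(PA,tilt),PA,tilt,1)
E
python3 - <<'E'
from w import *
import pickle
c=[b for i in(1,2,3,4) for b in pickle.load(open(f"b{i}.pkl","rb"))]
for b in c[:20:2]:
    q=b[5];o=[]
    for P in(PICK[0]+[0,0,.15],PICK[1]),pl(-.15,.18),pl(-.075,.125),pl(-.072,.101),pl(0,.101):
        r,q,tr=rows_to(q,*P,2);o.append((len(r),round(margin(q)),round(np.linalg.norm(err(q,*P))*1000,1)))
    print(b[1],round(b[2]),o,np.degrees(q).round())
b=[x for x in c if abs(x[6][0]-.77)<.01 and x[1]==32][0]
fmt(b[3],.6)
E
```

```text
32 29 [(5, 27, np.float64(8.4)), (7, 27, np.float64(11.4)), (4, 22, np.float64(11.4)), (3, 22, np.float64(11.4)), (4, 20, np.float64(11.4))] [ -4.  34. -21. 119.  66.  65. -59.]
32 24 [(5, 23, np.float64(8.3)), (7, 26, np.float64(7.7)), (4, 22, np.float64(7.7)), (3, 22, np.float64(7.7)), (4, 20, np.float64(7.7))] [  5.  36. -33. 119.  71.  71. -62.]
36 27 [(5, 25, np.float64(11.4)), (7, 26, np.float64(10.6)), (4, 22, np.float64(10.6)), (3, 21, np.float64(10.6)), (4, 20, np.float64(10.6))] [  0.  34. -26. 119.  68.  66. -60.]
38 30 [(5, 28, np.float64(5.4)), (7, 27, np.float64(8.9)), (4, 22, np.float64(8.9)), (3, 22, np.float64(8.9)), (4, 20, np.float64(8.9))] [ -5.  33. -20. 119.  65.  64. -59.]
42 30 [(5, 31, np.float64(8.9)), (7, 25, np.float64(6.5)), (4, 21, np.float64(6.5)), (3, 20, np.float64(6.5)), (4, 19, np.float64(6.5))] [-45.  35.  27. 120.  45.  44. -44.]
27 27 [(5, 25, np.float64(10.2)), (7, 26, np.float64(9.0)), (4, 22, np.float64(9.0)), (3, 22, np.float64(9.0)), (4, 20, np.float64(9.0))] [ -0.  34. -26. 119.  68.  67. -61.]
34 31 [(5, 29, np.float64(7.9)), (7, 26, np.fl
[... 2266 characters left out ...]
, "x": -2, "y": 34, "z": -13, "rx": -2, "ry": -8, "rz": -3}, {"claw": 0.6, "x": -6, "y": 34, "z": -11, "rx": -2, "ry": -8, "rz": -3}]
[{"claw": 0.6, "x": -9, "y": 34, "z": -9, "rx": -2, "ry": -8, "rz": -3}, {"claw": 0.6, "x": -12, "y": 34, "z": -6, "rx": -3, "ry": -8, "rz": -3}, {"claw": 0.6, "x": -14, "y": 33, "z": -3, "rx": -2, "ry": -8, "rz": -3}, {"claw": 0.6, "x": -16, "y": 32, "z": 1, "rx": -3, "ry": -9, "rz": -4}, {"claw": 0.6, "x": -18, "y": 31, "z": 5, "rx": -2, "ry": -8, "rz": -3}, {"claw": 0.6, "x": -19, "y": 30, "z": 8, "rx": -3, "ry": -9, "rz": -4}, {"claw": 0.6, "x": 0, "y": 0, "z": 0, "rx": 0, "ry": 0, "rz": 0}, {"claw": 0.6, "x": 0, "y": 0, "z": 0, "rx": 0, "ry": 0, "rz": 0}]
```

>>> jog_arm(series=[{"claw": 0.6,"x": -33,"y": -18,"z": 40,"rx": 0,"ry": 1,"rz": -1},{"claw": 0.6,"x": -37,"y": -20,"z": 40,"rx": 0,"ry": 1,"rz": -1},{"claw": 0.6,"x": -34,"y": -18,"z": 46,"rx": 0,"ry": 2,"rz": -1},{"claw": 0.6,"x": -31,"y": -16,"z": 49,"rx": 0,"ry": 4,"rz": -1},{"claw": 0.6,"x": -31,"y": -15,"z": 49,"rx": 1,"ry": 5,"rz": -2},{"claw": 0.6,"x": -31,"y": -14,"z": 50,"rx": 0,"ry": 8,"rz": -2},{"claw": 0.6,"x": -32,"y": -15,"z": 49,"rx": 1,"ry": 10,"rz": -2},{"claw": 0.6,"x": -33,"y": -2,"z": -42,"rx": 0,"ry": -3,"rz": 0}])

```text
time: 3.6
tcp_pos: [0.5142, 0.0456, 0.5936]
ee_rot: [[-0.927, 0.136, 0.35], [-0.351, 0.013, -0.936], [-0.132, -0.991, 0.035]]
ft_force: [0.0, 0.3, -0.0]
gripper_width: 0.0555
```

>>> jog_arm(series=[{"claw": 0.6,"x": -37,"y": -2,"z": -39,"rx": 0,"ry": -3,"rz": 0},{"claw": 0.6,"x": -39,"y": -2,"z": -37,"rx": 0,"ry": -3,"rz": -1},{"claw": 0.6,"x": -39,"y": -2,"z": -35,"rx": 0,"ry": -2,"rz": -1},{"claw": 0.6,"x": -38,"y": -2,"z": -35,"rx": -1,"ry": -2,"rz": -1},{"claw": 0.6,"x": -31,"y": -1,"z": -39,"rx": -2,"ry": -2,"rz": -3},{"claw": 0.6,"x": -9,"y": -26,"z": -44,"rx": -4,"ry": -1,"rz": -4},{"claw": 0.6,"x": 4,"y": -33,"z": -44,"rx": -7,"ry": 0,"rz": -8}])

```text
time: 4.47
tcp_pos: [0.3817, 0.2319, 0.6366]
ee_rot: [[-0.745, -0.108, 0.658], [-0.667, 0.128, -0.734], [-0.005, -0.986, -0.168]]
ft_force: [-103.3, -18.6, 8.8]
gripper_width: 0.0552
```

```bash
cat > go.py <<'E'
from w import *
from rig import env
def to(P,claw,n=0,v=55,w=9.5,dec=1,q=None,show=1):
    """print rows to pose P at 0.1 resolution; return predicted q"""
    if q is None:q=np.radians(env.read_state()["joint_pos"])
    rows=[];a,b=fk(q);D=np.linalg.norm(P[0]-a)*1000;W=np.degrees((P[1]*b.inv()).magnitude());m=max(1,int(np.ceil(max(D/v,W/w))))+n
    bd=[]
    for k in range(m):
        a,b=fk(q);f=1/(m-k);dx=b.inv().apply(P[0]-a)*f*1000;wd=np.degrees((b.inv()*P[1]).as_rotvec()*f)
        dx*=min(1,60/max(1e-9,np.linalg.norm(dx)));wd*=min(1,10.4/max(1e-9,np.linalg.norm(wd)))
        r=tuple(float(x) for x in np.r_[dx,wd].round(dec));rows.append(r);q,_,_=sim(q,*fk(q),[r]);bd.append(int(bad(q)))
    e=err(q,*P)
    if show:fmt(rows,claw)
    print("err mm",(e[:3]*1000).round(1),"deg",np.degrees(e[3:]).round(2),"q",np.degrees(q).round(),"margin",round(margin(q)),"bad",bd)
    return q
def st():
    s=env.read_state();q=np.radians(s["joint_pos"]);p,R=fk(q)
    print("t",s["time"],"q",np.round(s["joint_pos"],1),"tcp",np.round(s["tcp_pos"],4),"fkerr",np.round(np.array(s["tcp_pos"])-p,4),"d",R.apply([0,1,0]).round(3),"F",np.round(s["ft_force"],1),"w",round(float(s["gripper_width"]),4));return s
PRE=(PICK[0]+[0,0,.12],PICK[1])
E
python3 -c "
from go import *
st();to(PRE,.6,2)"
```

```text
t 4.475 q [  88.8  -17.6  -87.9   69.3  -27.6  115.5 -147.4] tcp [0.3817 0.2319 0.6366] fkerr [-0.      0.0001  0.0001] d [-0.108  0.128 -0.986] F [-103.3  -18.6    8.8] w 0.0552
[{"claw": 0.6, "x": -1.7, "y": 23.8, "z": 3.5, "rx": -0.3, "ry": -7.4, "rz": -3.8}, {"claw": 0.6, "x": -2.1, "y": 24.9, "z": 2.6, "rx": -0.5, "ry": -7.5, "rz": -4.0}, {"claw": 0.6, "x": -3.0, "y": 26.0, "z": 1.9, "rx": -0.7, "ry": -7.7, "rz": -4.1}, {"claw": 0.6, "x": -4.4, "y": 27.2, "z": 1.7, "rx": -0.9, "ry": -7.8, "rz": -4.3}, {"claw": 0.6, "x": -6.2, "y": 28.4, "z": 2.0, "rx": -1.1, "ry": -7.9, "rz": -4.4}, {"claw": 0.6, "x": -8.2, "y": 29.5, "z": 2.7, "rx": -1.3, "ry": -8.1, "rz": -4.5}, {"claw": 0.6, "x": -10.3, "y": 30.5, "z": 3.8, "rx": -1.5, "ry": -8.2, "rz": -4.7}, {"claw": 0.6, "x": -12.7, "y": 31.3, "z": 5.4, "rx": -1.8, "ry": -8.4, "rz": -4.8}]
[{"claw": 0.6, "x": -15.1, "y": 32.0, "z": 7.4, "rx": -2.0, "ry": -8.6, "rz": -4.9}, {"claw": 0.6, "x": -17.6, "y": 32.4, "z": 10.1, "rx": -2.2, "ry": -8.8, "rz": -5.0}, {"claw": 0.6, "x": -20.1, "y": 32.7, "z": 13.3, "rx": -2.4, "ry": -8.8, "rz": -5.0},
[... 236 characters left out ...]
 -8.8, "rz": -4.7}, {"claw": 0.6, "x": -32.3, "y": 33.7, "z": 32.6, "rx": -3.2, "ry": -8.8, "rz": -4.6}, {"claw": 0.6, "x": -35.0, "y": 31.9, "z": 36.8, "rx": -3.4, "ry": -8.8, "rz": -4.4}]
[{"claw": 0.6, "x": -36.1, "y": 28.5, "z": 38.5, "rx": -3.5, "ry": -8.8, "rz": -4.3}, {"claw": 0.6, "x": -37.2, "y": 25.0, "z": 39.9, "rx": -3.6, "ry": -8.9, "rz": -4.1}, {"claw": 0.6, "x": -38.1, "y": 21.8, "z": 40.9, "rx": -3.7, "ry": -8.9, "rz": -3.9}, {"claw": 0.6, "x": -39.0, "y": 18.8, "z": 41.6, "rx": -3.7, "ry": -9.0, "rz": -3.7}]
err mm [  -6.7  265.  -136.5] deg [-36.88  12.19  64.44] q [ 89. -18. -88. 115.  -6.  66. -38.] margin 0 bad [0, 0, 0, 0, 0, 0, 0, 0, 0, 0, 0, 0, 0, 0, 0, 1, 1, 1, 1, 1]
```

>>> jog_arm(series=[{"claw": 0.6,"x": 0,"y": 0,"z": 0,"rx": 0,"ry": 0,"rz": 0}])

```text
time: 4.6
tcp_pos: [0.3829, 0.2308, 0.6364]
ee_rot: [[-0.747, -0.106, 0.657], [-0.665, 0.128, -0.736], [-0.006, -0.986, -0.166]]
ft_force: [-0.2, -0.1, -0.5]
gripper_width: 0.0552
```

```bash
cat > s2.py <<'E'
from go import *
import time,sys,pickle
q0=np.radians(env.read_state()["joint_pos"]);rng=np.random.default_rng(int(sys.argv[1]))
def tp(r,az,z,yaw,tilt):
    a=np.radians(az);R0=Ro.from_matrix(np.array([[0,0,1],[-1,0,0],[0,-1,0.]]));Z=lambda v:Ro.from_euler("z",v,degrees=True)
    return np.array([r*np.cos(a),r*np.sin(a),z]),Z(az)*Ro.from_euler("y",-tilt,degrees=True)*Z(yaw)*R0
def am(q): return np.degrees(np.min(np.minimum(q-lo,hi-q)))
def follow(q,via,grow):
    rows=[];mm=am(q)
    for p,R in via:
        rr,q,tr=rows_to(q,p,R,0,45,6)
        for x in tr:
            m=am(x)
            if grow and m<min(mm,12)-.3: return
            mm=max(mm,m)
            if bad(x): return
        if np.linalg.norm(err(q,p,R)[:3])>.05: return
        rows+=rr
    return rows,q,mm
best=[];t0=time.time();n=0
while time.time()-t0<230:
    n+=1
    v=[tp(rng.uniform(.45,.8),rng.uniform(-45,30),rng.uniform(.45,.65),rng.uniform(-70,60),rng.uniform(-20,30))]
    a=follow(q0,v,1)
    if not a or am(a[1])<12: continue
    for _ in range(3):
        r,z,a1,a2,yaw,tl=rng.uniform(.55,.85),rng.uniform(.45,.6),rng.uniform(-70,0),rng.uniform(25,60),rng.uniform(-90,60),rng.uniform(-10,40)
        b=follow(a[1],[tp(r,x,z,yaw,tl) for x in np.linspace(a1,a2,max(2,int((a2-a1)/25)))]+[PRE,PRE],1)
        if b and np.linalg.norm(err(b[1],*PRE))<.03:
            best.append((min(am(b[1]),25)-.3*len(a[0]+b[0]),len(a[0]),len(b[0]),a[0],b[0],a[1],b[1],[r,z,a1,a2,yaw,tl]))
best.sort(key=lambda b:-b[0]);print(n,len(best));pickle.dump(best[:5],open(f"c{sys.argv[1]}.pkl","wb"))
for b in best[:2]: print(np.round(b[:3],1),np.degrees(b[5]).round(),np.degrees(b[6]).round(),np.round(b[7],2))
E
python3 -c "
from go import *
st()"
for i in 1 2 3 4; do OMP_NUM_THREADS=1 python3 s2.py $i & done; wait
```

```text
t 4.6 q [  88.9  -17.6  -87.9   69.4  -27.5  115.4 -147.4] tcp [0.3829 0.2308 0.6364] fkerr [-0.      0.0001  0.0001] d [-0.106  0.128 -0.986] F [-0.2 -0.1 -0.5] w 0.0552
634 4
[ 3. 12. 46.] [ 76.  -2. -46.  91.  -1.  87. -92.] [-24.  44. -52. 107.  58.  95. -75.] [  0.84   0.59 -14.24  48.51  36.75  36.94]
[-1.3 12.  60. ] [ 71.  -1. -36.  82.  -1.  97. -51.] [-24.  44. -53. 108.  59.  95. -75.] [  0.73   0.58 -54.68  45.98 -10.51  12.24]
622 1
[-7.6 15.  59. ] [ 88.   6. -58.  84.   9.  67. -51.] [-19.  49. -61. 107.  62. 101. -78.] [  0.72   0.53 -46.79  45.6  -21.44  22.45]
623 5
[ 4.3 14.  40. ] [ 78.  13. -47.  73.  10.  96. -82.] [-24.  44. -53. 107.  58.  95. -74.] [ 0.77  0.45 -8.98 54.39 40.57 13.7 ]
[ 2.6 14.  47. ] [ 76.   3. -46.  93.   5.  67. -68.] [-24.  44. -52. 107.  57.  95. -74.] [  0.82   0.53 -23.04  53.36  16.04  31.25]
641 3
[ 2.3 13.  39. ] [ 76.   2. -47.  74.   2.  91. -64.] [-21.  46. -56. 107.  60.  98. -76.] [ 0.74  0.46 -5.86 49.11  9.18  2.4 ]
[-2.1 13.  58. ] [ 80.   5. -52.  85.   5.  83. -72.] [-22.  45. -55. 108.  59.  96. -76.] [  0.75   0.5  -54.94  52.21   5.17  28.06]
```

```bash
python3 -c "
from go import *
import pickle
b=pickle.load(open('c1.pkl','rb'))[0];fmt(b[3],.6)"
```

```text
[{"claw": 0.6, "x": 26, "y": 7, "z": 32, "rx": 1, "ry": -1, "rz": 0}, {"claw": 0.6, "x": 26, "y": 8, "z": 31, "rx": 1, "ry": -1, "rz": 0}, {"claw": 0.6, "x": 27, "y": 8, "z": 31, "rx": 1, "ry": -1, "rz": 0}, {"claw": 0.6, "x": 27, "y": 9, "z": 30, "rx": 1, "ry": -1, "rz": 0}, {"claw": 0.6, "x": 28, "y": 9, "z": 30, "rx": 1, "ry": -2, "rz": 0}, {"claw": 0.6, "x": 29, "y": 10, "z": 28, "rx": 1, "ry": -1, "rz": 0}, {"claw": 0.6, "x": 29, "y": 10, "z": 28, "rx": 1, "ry": -2, "rz": 0}, {"claw": 0.6, "x": 30, "y": 10, "z": 27, "rx": 1, "ry": -1, "rz": 0}]
[{"claw": 0.6, "x": 31, "y": 11, "z": 26, "rx": 1, "ry": -2, "rz": 0}, {"claw": 0.6, "x": 32, "y": 11, "z": 24, "rx": 1, "ry": -1, "rz": 0}, {"claw": 0.6, "x": 32, "y": 12, "z": 24, "rx": 1, "ry": -2, "rz": -1}, {"claw": 0.6, "x": 33, "y": 13, "z": 22, "rx": 1, "ry": -1, "rz": 0}]
```

>>> jog_arm(series=[{"claw": 0.6,"x": 26,"y": 7,"z": 32,"rx": 1,"ry": -1,"rz": 0},{"claw": 0.6,"x": 26,"y": 8,"z": 31,"rx": 1,"ry": -1,"rz": 0},{"claw": 0.6,"x": 27,"y": 8,"z": 31,"rx": 1,"ry": -1,"rz": 0},{"claw": 0.6,"x": 27,"y": 9,"z": 30,"rx": 1,"ry": -1,"rz": 0},{"claw": 0.6,"x": 28,"y": 9,"z": 30,"rx": 1,"ry": -2,"rz": 0},{"claw": 0.6,"x": 29,"y": 10,"z": 28,"rx": 1,"ry": -1,"rz": 0},{"claw": 0.6,"x": 29,"y": 10,"z": 28,"rx": 1,"ry": -2,"rz": 0},{"claw": 0.6,"x": 30,"y": 10,"z": 27,"rx": 1,"ry": -1,"rz": 0}])

```text
time: 5.6
tcp_pos: [0.3904, -0.0886, 0.5361]
ee_rot: [[-0.62, -0.009, 0.784], [-0.784, 0.032, -0.62], [-0.019, -0.999, -0.027]]
ft_force: [0.2, -0.4, 0.2]
gripper_width: 0.0551
```

>>> jog_arm(series=[{"claw": 0.6,"x": 31,"y": 11,"z": 26,"rx": 1,"ry": -2,"rz": 0},{"claw": 0.6,"x": 32,"y": 11,"z": 24,"rx": 1,"ry": -1,"rz": 0},{"claw": 0.6,"x": 32,"y": 12,"z": 24,"rx": 1,"ry": -2,"rz": -1},{"claw": 0.6,"x": 33,"y": 13,"z": 22,"rx": 1,"ry": -1,"rz": 0}])

```text
time: 6.1
tcp_pos: [0.3938, -0.2477, 0.4869]
ee_rot: [[-0.535, 0.038, 0.844], [-0.845, -0.022, -0.534], [-0.002, -0.999, 0.044]]
ft_force: [0.4, -0.0, 0.1]
gripper_width: 0.0551
```

```bash
cat > s3.py <<'E'
import sys
src=open("s2.py").read().split("best=[]")[0];exec(src)
st()
import pickle
best=[];t0=time.time();n=0
c=[b[7] for i in(1,2,3,4) for b in pickle.load(open(f"c{i}.pkl","rb"))]
while time.time()-t0<int(sys.argv[2]):
    if n<len(c) and sys.argv[1]=="1": r,z,a1,a2,yaw,tl=c[n]
    else: r,z,a1,a2,yaw,tl=rng.uniform(.6,.88),rng.uniform(.45,.6),rng.uniform(-70,0),rng.uniform(25,60),rng.uniform(-90,60),rng.uniform(-10,40)
    n+=1
    b=follow(q0,[tp(r,x,z,yaw,tl) for x in np.linspace(a1,a2,max(2,int((a2-a1)/25)))]+[PRE,PRE],1)
    if b and np.linalg.norm(err(b[1],*PRE))<.03: best.append((min(am(b[1]),25)-.3*len(b[0]),len(b[0]),b[0],b[1],[r,z,a1,a2,yaw,tl]))
best.sort(key=lambda b:-b[0]);print(n,len(best));pickle.dump(best[:5],open(f"d{sys.argv[1]}.pkl","wb"))
for b in best[:1]: print(np.round(b[:2],1),np.degrees(b[3]).round(),np.round(b[4],2));fmt(b[2],.6)
E
for i in 1 2 3 4; do OMP_NUM_THREADS=1 python3 s3.py $i 100 > o$i & done; wait; cat o1 o2 o3 o4
```

```text
t 6.1 q [ 76.5  -1.8 -45.7  91.5  -1.3  87.2 -91.5] tcp [ 0.3938 -0.2477  0.4869] fkerr [0.     0.     0.0001] d [ 0.038 -0.022 -0.999] F [ 0.4 -0.   0.1] w 0.0551
171 33
[ 8.5 46. ] [-26.  42. -50. 108.  57.  93. -74.] [  0.83   0.46 -12.07  53.45  48.6   23.22]
[{"claw": 0.6, "x": -24, "y": 4, "z": 26, "rx": 2, "ry": -6, "rz": 0}, {"claw": 0.6, "x": -21, "y": 5, "z": 28, "rx": 2, "ry": -6, "rz": 0}, {"claw": 0.6, "x": -18, "y": 6, "z": 30, "rx": 2, "ry": -6, "rz": 0}, {"claw": 0.6, "x": -15, "y": 7, "z": 32, "rx": 2, "ry": -6, "rz": 0}, {"claw": 0.6, "x": -11, "y": 8, "z": 33, "rx": 2, "ry": -6, "rz": -1}, {"claw": 0.6, "x": -8, "y": 9, "z": 34, "rx": 2, "ry": -5, "rz": 0}, {"claw": 0.6, "x": -5, "y": 10, "z": 34, "rx": 1, "ry": -6, "rz": 0}, {"claw": 0.6, "x": -1, "y": 10, "z": 34, "rx": 2, "ry": -5, "rz": -1}]
[{"claw": 0.6, "x": 1, "y": 11, "z": 34, "rx": 1, "ry": -6, "rz": 0}, {"claw": 0.6, "x": 5, "y": 12, "z": 33, "rx": 2, "ry": -5, "rz": -1}, {"claw": 0.6, "x": 7, "y": 14, "z": 32, "rx": 1, "ry": -6, "rz": 0}, {"claw": 0.6, "x": 11, "y": 14, "z": 32, "rx": 2, "ry": -5, "rz":
[... 10875 characters left out ...]
: -9, "y": 36, "z": -21, "rx": -5, "ry": -3, "rz": 0}, {"claw": 0.6, "x": -10, "y": 37, "z": -17, "rx": -5, "ry": -2, "rz": 0}, {"claw": 0.6, "x": -10, "y": 39, "z": -13, "rx": -5, "ry": -3, "rz": 0}, {"claw": 0.6, "x": -11, "y": 39, "z": -9, "rx": -5, "ry": -2, "rz": 0}, {"claw": 0.6, "x": -11, "y": 40, "z": -5, "rx": -5, "ry": -2, "rz": -1}]
[{"claw": 0.6, "x": -12, "y": 40, "z": -2, "rx": -5, "ry": -3, "rz": -1}, {"claw": 0.6, "x": -13, "y": 40, "z": 3, "rx": -6, "ry": -2, "rz": 0}, {"claw": 0.6, "x": -13, "y": 40, "z": 7, "rx": -5, "ry": -3, "rz": -1}, {"claw": 0.6, "x": -13, "y": 38, "z": 12, "rx": -6, "ry": -2, "rz": 0}, {"claw": 0.6, "x": 0, "y": 0, "z": 0, "rx": 0, "ry": 0, "rz": 0}]
```

>>> jog_arm(series=[{"claw": 0.6,"x": -2,"y": 0,"z": 17,"rx": 0,"ry": -6,"rz": 0},{"claw": 0.6,"x": 0,"y": 0,"z": 17,"rx": 0,"ry": -6,"rz": 0},{"claw": 0.6,"x": 2,"y": 0,"z": 17,"rx": 0,"ry": -6,"rz": 0},{"claw": 0.6,"x": 4,"y": 0,"z": 16,"rx": 0,"ry": -6,"rz": 0},{"claw": 0.6,"x": 5,"y": 0,"z": 16,"rx": 1,"ry": -6,"rz": 0},{"claw": 0.6,"x": 7,"y": 1,"z": 15,"rx": 0,"ry": -6,"rz": 0},{"claw": 0.6,"x": 9,"y": 0,"z": 14,"rx": 0,"ry": -5,"rz": -1},{"claw": 0.6,"x": 10,"y": 1,"z": 14,"rx": 1,"ry": -6,"rz": -1}])

```text
time: 7.1
tcp_pos: [0.5143, -0.3086, 0.492]
ee_rot: [[0.252, 0.077, 0.965], [-0.965, -0.054, 0.257], [0.072, -0.996, 0.061]]
ft_force: [-0.5, 0.5, -0.1]
gripper_width: 0.0553
```

>>> jog_arm(series=[{"claw": 0.6,"x": 11,"y": 1,"z": 12,"rx": 1,"ry": -5,"rz": 0},{"claw": 0.6,"x": -38,"y": -1,"z": 23,"rx": 0,"ry": -4,"rz": 0},{"claw": 0.6,"x": -36,"y": -1,"z": 26,"rx": 0,"ry": -4,"rz": 0},{"claw": 0.6,"x": -34,"y": -1,"z": 29,"rx": 0,"ry": -4,"rz": 0},{"claw": 0.6,"x": -32,"y": -1,"z": 31,"rx": 0,"ry": -4,"rz": 0},{"claw": 0.6,"x": -30,"y": -2,"z": 33,"rx": 1,"ry": -4,"rz": 0},{"claw": 0.6,"x": -27,"y": -1,"z": 35,"rx": 0,"ry": -5,"rz": 1},{"claw": 0.6,"x": -25,"y": 0,"z": 37,"rx": 1,"ry": -4,"rz": 0}])

```text
time: 8.1
tcp_pos: [0.5935, -0.0092, 0.4929]
ee_rot: [[0.749, 0.108, 0.654], [-0.656, -0.014, 0.754], [0.091, -0.994, 0.061]]
ft_force: [0.6, 0.6, 0.1]
gripper_width: 0.0551
```

>>> jog_arm(series=[{"claw": 0.6,"x": -22,"y": 0,"z": 39,"rx": 0,"ry": -5,"rz": 1},{"claw": 0.6,"x": -18,"y": 1,"z": 40,"rx": 1,"ry": -4,"rz": 0},{"claw": 0.6,"x": -38,"y": -2,"z": 24,"rx": 0,"ry": -4,"rz": 0},{"claw": 0.6,"x": -36,"y": -2,"z": 26,"rx": 0,"ry": -4,"rz": 0},{"claw": 0.6,"x": -34,"y": -1,"z": 29,"rx": 0,"ry": -4,"rz": 0},{"claw": 0.6,"x": -32,"y": -2,"z": 31,"rx": 1,"ry": -4,"rz": 0},{"claw": 0.6,"x": -30,"y": -1,"z": 33,"rx": 0,"ry": -4,"rz": 0},{"claw": 0.6,"x": -27,"y": -1,"z": 35,"rx": 1,"ry": -4,"rz": 1}])

```text
time: 9.1
tcp_pos: [0.4926, 0.3182, 0.4946]
ee_rot: [[0.986, 0.098, 0.132], [-0.137, 0.047, 0.989], [0.091, -0.994, 0.06]]
ft_force: [0.6, 0.1, -0.5]
gripper_width: 0.0555
```

```bash
python3 -c "
from go import *
st();q=to((np.array([.44,.40,.45]),PRE[1]),.6,0,45,6,show=0);to(PRE,.6,1,45,6)"
```

```text
t 9.1 q [ 17.3  20.6 -73.2  78.6  22.7  89.4 -60.7] tcp [0.4926 0.3182 0.4946] fkerr [-0.      0.      0.0001] d [ 0.098  0.047 -0.994] F [ 0.6  0.1 -0.5] w 0.0555
err mm [ -8.3 -20.2  11.5] deg [-3.37  0.31 -1.85] q [-38.  35. -46.  71.  53. 115. -47.] margin 0 bad [0, 0, 0, 0, 0, 0, 0, 0, 0, 0]
[{"claw": 0.6, "x": -10.3, "y": 29.6, "z": -7.7, "rx": -4.1, "ry": -3.3, "rz": -0.7}, {"claw": 0.6, "x": -11.0, "y": 29.9, "z": -5.0, "rx": -4.1, "ry": -3.3, "rz": -0.7}, {"claw": 0.6, "x": -11.6, "y": 30.0, "z": -2.2, "rx": -4.1, "ry": -3.3, "rz": -0.7}, {"claw": 0.6, "x": -12.0, "y": 30.0, "z": 0.6, "rx": -4.1, "ry": -3.3, "rz": -0.8}, {"claw": 0.6, "x": -12.3, "y": 29.6, "z": 3.5, "rx": -4.1, "ry": -3.3, "rz": -0.7}, {"claw": 0.6, "x": -12.4, "y": 29.1, "z": 6.3, "rx": -4.1, "ry": -3.3, "rz": -0.8}, {"claw": 0.6, "x": -12.3, "y": 28.4, "z": 9.1, "rx": -4.1, "ry": -3.3, "rz": -0.7}, {"claw": 0.6, "x": -12.1, "y": 27.5, "z": 11.8, "rx": -4.1, "ry": -3.2, "rz": -0.7}]
[{"claw": 0.6, "x": -11.6, "y": 26.5, "z": 14.3, "rx": -4.1, "ry": -3.3, "rz": -0.8}, {"claw": 0.6, "x": -11.1, "y": 25.2, "z": 16.9, "rx": -4.2, "ry": -3.2, "rz": -0.7}, {"claw": 0.6, "x": -10.5, "y": 23.7, "z": 19.2, "rx": -4.1, "ry": -3.3, "rz": -0.8}]
err mm [ 0.  0. -0.] deg [-0.01 -0.01 -0.02] q [-23.  45. -54. 107.  59.  96. -75.] margin 20 bad [0, 0, 0, 0, 0, 0, 0, 0, 0, 0, 0]
```

>>> jog_arm(series=[{"claw": 0.6,"x": -10.3,"y": 29.6,"z": -7.7,"rx": -4.1,"ry": -3.3,"rz": -0.7},{"claw": 0.6,"x": -11.0,"y": 29.9,"z": -5.0,"rx": -4.1,"ry": -3.3,"rz": -0.7},{"claw": 0.6,"x": -11.6,"y": 30.0,"z": -2.2,"rx": -4.1,"ry": -3.3,"rz": -0.7},{"claw": 0.6,"x": -12.0,"y": 30.0,"z": 0.6,"rx": -4.1,"ry": -3.3,"rz": -0.8},{"claw": 0.6,"x": -12.3,"y": 29.6,"z": 3.5,"rx": -4.1,"ry": -3.3,"rz": -0.7},{"claw": 0.6,"x": -12.4,"y": 29.1,"z": 6.3,"rx": -4.1,"ry": -3.3,"rz": -0.8},{"claw": 0.6,"x": -12.3,"y": 28.4,"z": 9.1,"rx": -4.1,"ry": -3.3,"rz": -0.7},{"claw": 0.6,"x": -12.1,"y": 27.5,"z": 11.8,"rx": -4.1,"ry": -3.2,"rz": -0.7}])

```text
time: 10.1
tcp_pos: [0.4282, 0.278, 0.2479]
ee_rot: [[0.945, 0.231, -0.232], [0.318, -0.485, 0.814], [0.076, -0.843, -0.532]]
ft_force: [-0.6, -0.7, 0.5]
gripper_width: 0.0548
```

>>> jog_arm(series=[{"claw": 0.6,"x": -11.6,"y": 26.5,"z": 14.3,"rx": -4.1,"ry": -3.3,"rz": -0.8},{"claw": 0.6,"x": -11.1,"y": 25.2,"z": 16.9,"rx": -4.2,"ry": -3.2,"rz": -0.7},{"claw": 0.6,"x": -10.5,"y": 23.7,"z": 19.2,"rx": -4.1,"ry": -3.3,"rz": -0.8}])

```text
time: 10.48
tcp_pos: [0.4038, 0.2639, 0.1556]
ee_rot: [[0.886, 0.329, -0.328], [0.465, -0.626, 0.626], [0.001, -0.707, -0.707]]
ft_force: [0.4, 0.5, -0.1]
gripper_width: 0.055
```

```bash
python3 -c "
from go import *
from rig import eyes
import cv2
st();to((PICK[0]+[0,0,.04],PICK[1]),.6,0,30,6)
a=[cv2.resize(cv2.cvtColor(eyes.get_image(n),cv2.COLOR_RGB2BGR)[y:y+120,x:x+130],(400,369)) for n,x,y in(('side',260,270),('top',140,190))]
cv2.imwrite('pics/pre.png',np.hstack(a))"
```

```text
t 10.475 q [-23.2  44.7 -53.6 107.2  58.8  95.7 -75.1] tcp [0.4038 0.2639 0.1556] fkerr [-0.  0.  0.] d [ 0.329 -0.626 -0.707] F [ 0.4  0.5 -0.1] w 0.055
[{"claw": 0.6, "x": -0.5, "y": 18.4, "z": 19.3, "rx": -0.0, "ry": -0.0, "rz": -0.0}, {"claw": 0.6, "x": -0.5, "y": 18.4, "z": 19.3, "rx": -0.0, "ry": -0.1, "rz": -0.0}, {"claw": 0.6, "x": -0.4, "y": 18.4, "z": 19.2, "rx": -0.0, "ry": -0.0, "rz": -0.1}]
err mm [ 0.   0.  -0.1] deg [-0.02  0.03 -0.03] q [-26.  52. -50. 108.  63.  92. -81.] margin 24 bad [0, 0, 0]
```

View pics/pre.png

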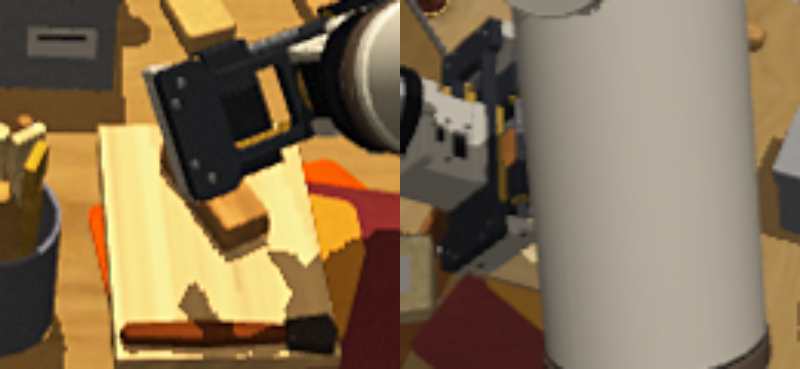

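The gripper (crop left, about (200,130)) straddles the block, whose near end shows at (235,215). Fingers are clear of the penpot on the left. Going down.

>>> jog_arm(series=[{"claw": 0.6,"x": -0.5,"y": 18.4,"z": 19.3,"rx": 0,"ry": 0,"rz": 0},{"claw": 0.6,"x": -0.5,"y": 18.4,"z": 19.3,"rx": 0,"ry": 0,"rz": 0},{"claw": 0.6,"x": -0.4,"y": 18.4,"z": 19.2,"rx": 0,"ry": 0,"rz": 0},{"claw": 0.6,"x": 0,"y": 9.5,"z": 9.5,"rx": 0,"ry": 0,"rz": 0},{"claw": 0.6,"x": 0,"y": 9.5,"z": 9.5,"rx": 0,"ry": 0,"rz": 0},{"claw": 0.6,"x": 0,"y": 9.3,"z": 9.3,"rx": 0,"ry": 0,"rz": 0}])

```text
time: 11.32
tcp_pos: [0.4032, 0.2659, 0.0357]
ee_rot: [[0.887, 0.326, -0.326], [0.461, -0.625, 0.63], [0.002, -0.71, -0.705]]
ft_force: [-0.2, 0.9, -0.0]
gripper_width: 0.0551
```

>>> jog_arm(newtons=25, series=[{"claw": 0.0,"x": 0,"y": 0,"z": 0,"rx": 0,"ry": 0,"rz": 0},{"claw": 0.0,"x": 0,"y": 0,"z": 0,"rx": 0,"ry": 0,"rz": 0},{"claw": 0.0,"x": 0,"y": 0,"z": 0,"rx": 0,"ry": 0,"rz": 0},{"claw": 0.0,"x": 0,"y": 0,"z": 0,"rx": 0,"ry": 0,"rz": 0}])

```text
time: 11.82
tcp_pos: [0.4026, 0.2657, 0.0357]
ee_rot: [[0.887, 0.326, -0.327], [0.462, -0.625, 0.629], [0.001, -0.709, -0.705]]
ft_force: [-0.7, 0.1, 1.0]
gripper_width: 0.0336
```

```bash
python3 -c "
from go import *
st();q=to((PICK[0]+[0,0,.15],PICK[1]),0,0,30,6)
q=to(pl(-.17,.18),0,0,45,6,q=q)"
```

```text
t 11.825 q [-27.2  55.8 -47.6 107.3  65.6  90.  -83.2] tcp [0.4026 0.2657 0.0357] fkerr [-0.  0.  0.] d [ 0.326 -0.625 -0.709] F [-0.7  0.1  1. ] w 0.0336
[{"claw": 0, "x": -0.2, "y": -21.2, "z": -21.2, "rx": -0.0, "ry": -0.1, "rz": -0.0}, {"claw": 0, "x": -0.3, "y": -21.2, "z": -21.2, "rx": -0.0, "ry": -0.0, "rz": -0.0}, {"claw": 0, "x": -0.2, "y": -21.2, "z": -21.2, "rx": -0.1, "ry": -0.1, "rz": -0.1}, {"claw": 0, "x": -0.3, "y": -21.2, "z": -21.2, "rx": -0.0, "ry": -0.0, "rz": -0.0}, {"claw": 0, "x": -0.2, "y": -21.2, "z": -21.2, "rx": -0.1, "ry": -0.1, "rz": -0.1}]
err mm [ 0. -0. -0.] deg [ 0.03  0.   -0.06] q [-22.  42. -55. 107.  57.  97. -73.] margin 18 bad [0, 0, 0, 0, 0]
[{"claw": 0, "x": -2.5, "y": 29.1, "z": -29.9, "rx": 0.0, "ry": 2.0, "rz": 2.0}, {"claw": 0, "x": -0.4, "y": 29.1, "z": -29.9, "rx": 0.0, "ry": 2.0, "rz": 2.0}, {"claw": 0, "x": 1.7, "y": 29.1, "z": -29.9, "rx": 0.0, "ry": 2.0, "rz": 2.0}, {"claw": 0, "x": 3.7, "y": 29.0, "z": -29.8, "rx": 0.0, "ry": 1.9, "rz": 1.9}, {"claw": 0, "x": 5.7, "y": 28.8, "z": -29.7, "rx": 0.0, "ry": 2.0, "rz": 2.0}]
err mm [-0.  0. -0.] deg [0.03 0.   0.04] q [ -1.  37. -51. 111.  59.  90. -65.] margin 25 bad [0, 1, 1, 0, 0]
```

```bash
python3 -c "
from go import *
q=to((PICK[0]+[-.02,0,.21],PICK[1]),0,0,35,6)
q=to(pl(-.17,.20),0,0,42,6,q=q)"
```

```text
[{"claw": 0, "x": -2.7, "y": -22.2, "z": -20.2, "rx": -0.0, "ry": -0.0, "rz": -0.0}, {"claw": 0, "x": -2.7, "y": -22.2, "z": -20.2, "rx": -0.0, "ry": -0.0, "rz": -0.0}, {"claw": 0, "x": -2.7, "y": -22.1, "z": -20.3, "rx": -0.0, "ry": -0.1, "rz": -0.0}, {"claw": 0, "x": -2.7, "y": -22.2, "z": -20.2, "rx": -0.0, "ry": -0.0, "rz": -0.0}, {"claw": 0, "x": -2.7, "y": -22.1, "z": -20.2, "rx": -0.1, "ry": -0.1, "rz": -0.1}, {"claw": 0, "x": -2.7, "y": -22.1, "z": -20.3, "rx": -0.0, "ry": -0.0, "rz": -0.0}, {"claw": 0, "x": -2.7, "y": -22.2, "z": -20.3, "rx": -0.1, "ry": -0.1, "rz": -0.1}]
err mm [ 0. -0. -0.] deg [ 0.03  0.   -0.06] q [-21.  36. -59. 106.  53. 101. -70.] margin 15 bad [0, 0, 0, 0, 0, 0, 0]
[{"claw": 0, "x": 0.9, "y": 30.0, "z": -21.3, "rx": 0.0, "ry": 1.6, "rz": 1.6}, {"claw": 0, "x": 2.3, "y": 30.0, "z": -21.2, "rx": 0.0, "ry": 1.7, "rz": 1.7}, {"claw": 0, "x": 3.9, "y": 29.9, "z": -21.2, "rx": 0.0, "ry": 1.6, "rz": 1.6}, {"claw": 0, "x": 5.3, "y": 29.8, "z": -21.0, "rx": 0.0, "ry": 1.7, "rz": 1.7}, {"claw": 0, "x": 6.8, "y": 29.6, "z": -20.8, "rx": 0.0, "ry": 1.6, "rz": 1.6}, {"claw": 0, "x": 8.2, "y": 29.4, "z": -20.7, "rx": 0.0, "ry": 1.7, "rz": 1.7}]
err mm [-0.1  0.   0. ] deg [0.03 0.   0.04] q [ -0.  35. -52. 110.  58.  91. -64.] margin 24 bad [0, 0, 0, 0, 0, 0]
```

>>> jog_arm(series=[{"claw": 0,"x": -2.7,"y": -22.2,"z": -20.2,"rx": 0,"ry": 0,"rz": 0},{"claw": 0,"x": -2.7,"y": -22.2,"z": -20.2,"rx": 0,"ry": 0,"rz": 0},{"claw": 0,"x": -2.7,"y": -22.1,"z": -20.3,"rx": 0,"ry": -0.1,"rz": 0},{"claw": 0,"x": -2.7,"y": -22.2,"z": -20.2,"rx": 0,"ry": 0,"rz": 0},{"claw": 0,"x": -2.7,"y": -22.1,"z": -20.2,"rx": 0,"ry": 0,"rz": 0},{"claw": 0,"x": -2.7,"y": -22.1,"z": -20.3,"rx": 0,"ry": 0,"rz": 0},{"claw": 0,"x": -2.7,"y": -22.2,"z": -20.3,"rx": 0,"ry": -0.1,"rz": 0}])

```text
time: 12.7
tcp_pos: [0.3816, 0.2645, 0.2464]
ee_rot: [[0.886, 0.326, -0.33], [0.464, -0.625, 0.627], [-0.002, -0.709, -0.705]]
ft_force: [-0.2, -0.1, -0.3]
gripper_width: 0.034
```

>>> jog_arm(series=[{"claw": 0,"x": 0.9,"y": 30.0,"z": -21.3,"rx": 0,"ry": 1.6,"rz": 1.6},{"claw": 0,"x": 2.3,"y": 30.0,"z": -21.2,"rx": 0,"ry": 1.7,"rz": 1.7},{"claw": 0,"x": 3.9,"y": 29.9,"z": -21.2,"rx": 0,"ry": 1.6,"rz": 1.6},{"claw": 0,"x": 5.3,"y": 29.8,"z": -21.0,"rx": 0,"ry": 1.7,"rz": 1.7},{"claw": 0,"x": 6.8,"y": 29.6,"z": -20.8,"rx": 0,"ry": 1.6,"rz": 1.6},{"claw": 0,"x": 8.2,"y": 29.4,"z": -20.7,"rx": 0,"ry": 1.7,"rz": 1.7}])

```text
time: 13.45
tcp_pos: [0.488, 0.0732, 0.2075]
ee_rot: [[0.972, 0.164, -0.168], [0.235, -0.686, 0.689], [-0.002, -0.709, -0.705]]
ft_force: [0.5, 1.0, -1.2]
gripper_width: 0.0339
```

```bash
python3 -c "
from go import *
from rig import eyes
import cv2
st()
from h import proj
for n in('side','top'):
    im=cv2.cvtColor(eyes.get_image(n),cv2.COLOR_RGB2BGR);cv2.imwrite(f'pics/{n}1.png',im)
    # predicted block centre(top face)
    print(n,proj(n,[P0+(-.17)*dirs(PA,0)+[0,0,.227],P0+[0,0,.137]]).round(1))
a=[cv2.resize(cv2.imread(f'pics/{n}1.png')[y:y+150,x:x+100],(400,600),interpolation=cv2.INTER_CUBIC) for n,x,y in(('side',230,140),('top',250,150))]
cv2.imwrite('pics/held.png',np.hstack(a))"
```

```text
t 13.45 q [  0.2  34.9 -51.7 110.4  58.2  91.2 -63.5] tcp [0.488  0.0732 0.2075] fkerr [-0.  0.  0.] d [ 0.164 -0.686 -0.709] F [ 0.5  1.  -1.2] w 0.0339
side [[291.1 202.6]
 [272.9 192.4]]
top [[290.4 224.1]
 [357.  248.1]]
```

View pics/held.png

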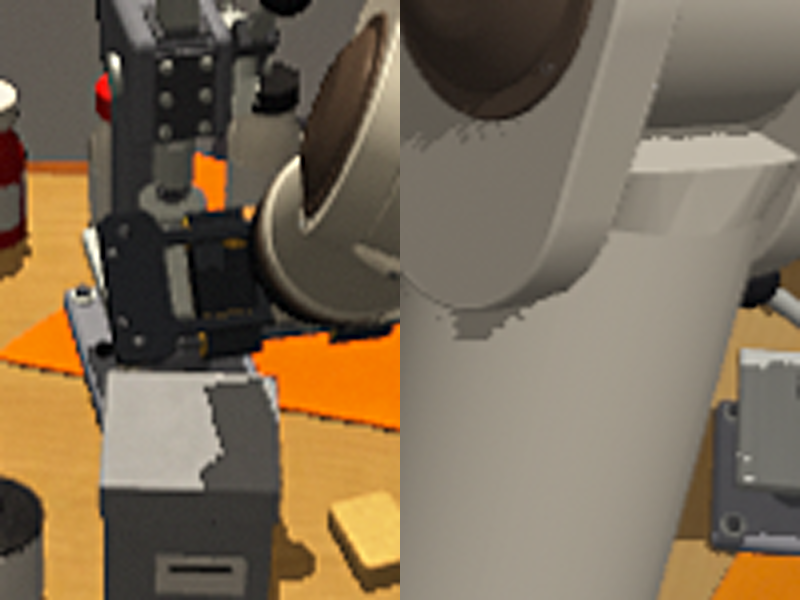

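```bash
python3 -c "
from go import *
q=to(pl(-.078,.13),0,0,20,6)
q=to(pl(-.072,.1015),0,0,15,6,q=q)
q=to(pl(0,.1015),0,0,12,6,q=q)"
```

```text
[{"claw": 0, "x": 0.4, "y": 18.3, "z": -2.1, "rx": 0.0, "ry": -0.1, "rz": -0.1}, {"claw": 0, "x": 0.3, "y": 18.3, "z": -2.1, "rx": 0.0, "ry": -0.1, "rz": -0.1}, {"claw": 0, "x": 0.3, "y": 18.3, "z": -2.1, "rx": 0.0, "ry": -0.0, "rz": -0.1}, {"claw": 0, "x": 0.3, "y": 18.3, "z": -2.1, "rx": 0.0, "ry": -0.1, "rz": -0.1}, {"claw": 0, "x": 0.2, "y": 18.3, "z": -2.1, "rx": 0.0, "ry": -0.0, "rz": -0.1}, {"claw": 0, "x": 0.2, "y": 18.2, "z": -2.0, "rx": 0.1, "ry": -0.1, "rz": -0.1}]
err mm [-0. -0.  0.] deg [-0.03 -0.04  0.02] q [  7.  38. -47. 116.  67.  82. -65.] margin 23 bad [0, 0, 0, 1, 1, 1]
[{"claw": 0, "x": -0.0, "y": 12.2, "z": 7.9, "rx": -0.0, "ry": 0.0, "rz": -0.0}, {"claw": 0, "x": -0.0, "y": 12.2, "z": 8.0, "rx": -0.0, "ry": 0.0, "rz": -0.0}]
err mm [-0. -0.  0.] deg [-0.03 -0.04  0.02] q [  6.  41. -45. 117.  70.  81. -67.] margin 22 bad [1, 1]
[{"claw": 0, "x": -0.0, "y": 7.3, "z": -7.3, "rx": -0.0, "ry": 0.0, "rz": -0.0}, {"claw": 0, "x": -0.0, "y": 7.3, "z": -7.3, "rx": -0.0, "ry": 0.0, "rz": -0.0}, {"claw": 0, "x": -0.0, "y": 7.3, "z": -7.3, "rx": -0.0, "ry": 0.0, "rz": -0.0}, {"claw": 0, "x": -0.0, "y": 7.2, "z": -7.3, "rx": -0.0, "ry": 0.0, "rz": -0.0}, {"claw": 0, "x": -0.0, "y": 7.3, "z": -7.3, "rx": -0.0, "ry": 0.0, "rz": -0.0}, {"claw": 0, "x": -0.0, "y": 7.2, "z": -7.2, "rx": -0.0, "ry": 0.0, "rz": -0.0}, {"claw": 0, "x": -0.0, "y": 7.3, "z": -7.3, "rx": -0.0, "ry": 0.0, "rz": -0.0}]
err mm [-0.  0. -0.] deg [-0.03 -0.04  0.02] q [ 13.  39. -43. 118.  74.  77. -63.] margin 21 bad [1, 1, 1, 1, 1, 1, 1]
```

>>> jog_arm(series=[{"claw": 0,"x": 0.4,"y": 18.3,"z": -2.1,"rx": 0,"ry": -0.1,"rz": -0.1},{"claw": 0,"x": 0.3,"y": 18.3,"z": -2.1,"rx": 0,"ry": -0.1,"rz": -0.1},{"claw": 0,"x": 0.3,"y": 18.3,"z": -2.1,"rx": 0,"ry": 0,"rz": -0.1},{"claw": 0,"x": 0.3,"y": 18.3,"z": -2.1,"rx": 0,"ry": -0.1,"rz": -0.1},{"claw": 0,"x": 0.2,"y": 18.3,"z": -2.1,"rx": 0,"ry": 0,"rz": -0.1},{"claw": 0,"x": 0.2,"y": 18.2,"z": -2.0,"rx": 0.1,"ry": -0.1,"rz": -0.1},{"claw": 0,"x": 0,"y": 12.2,"z": 7.9,"rx": 0,"ry": 0,"rz": 0},{"claw": 0,"x": 0,"y": 12.2,"z": 8,"rx": 0,"ry": 0,"rz": 0}])

```text
time: 14.55
tcp_pos: [0.5115, -0.0147, 0.1091]
ee_rot: [[0.969, 0.175, -0.176], [0.248, -0.682, 0.688], [0.0, -0.71, -0.704]]
ft_force: [0.9, -0.2, -1.3]
gripper_width: 0.0339
```

```bash
python3 -c "
from go import *
from rig import eyes
import cv2
st()
from h import proj
for n in('side','top'):
    im=cv2.cvtColor(eyes.get_image(n),cv2.COLOR_RGB2BGR);cv2.imwrite(f'pics/{n}2.png',im)
C=[P0+(-.072+sx*.043)*dirs(PA,0)+sy*.0175*np.array([.971,.240,0])+[0,0,.1015+z] for z in(0,.027) for sx,sy in((-1,-1),(-1,1),(1,1),(1,-1))]
print((proj('side',C)-[230,140])*4, (proj('top',C)-[290,170])*4)
a=[cv2.resize(cv2.imread(f'pics/{n}2.png')[y:y+150,x:x+100],(400,600),interpolation=cv2.INTER_CUBIC) for n,x,y in(('side',230,140),('top',290,170))]
cv2.imwrite('pics/entry.png',np.hstack(a))"
```

```text
t 14.55 q [  5.7  41.3 -45.5 116.7  69.8  81.1 -67.2] tcp [ 0.5115 -0.0147  0.1091] fkerr [-0.  0.  0.] d [ 0.175 -0.682 -0.71 ] F [ 0.9 -0.2 -1.3] w 0.0339
[[241.68739094 363.36537322]
 [184.63335104 370.84399025]
 [153.57285495 285.30670629]
 [207.81880498 278.66059244]
 [243.45071495 327.89535817]
 [185.62495145 335.27875905]
 [154.10897742 250.5164157 ]
 [209.05212688 243.96717387]] [[ 80.04443038 347.79267885]
 [ 82.9837914  300.04886251]
 [214.77632146 310.90941465]
 [214.05161229 358.99139983]
 [ 82.70991315 328.27090778]
 [ 85.66448469 279.87867404]
 [220.17419288 290.89675114]
 [219.52733487 339.63908461]]
```

View pics/entry.png

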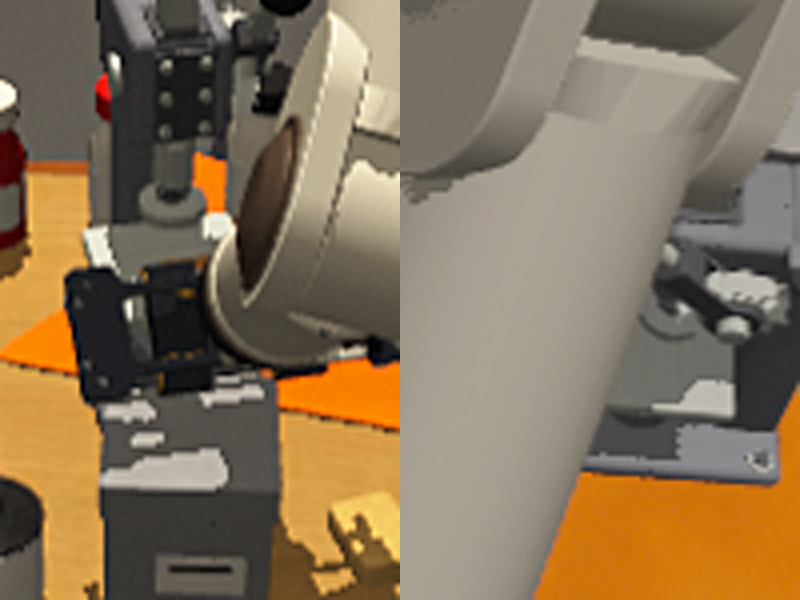

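```bash
python3 -c "
from go import *
def pts(q):
    A=E('z',-q[0]);B=A*E('y',q[1])*E('z',-q[2]);C=B*E('y',q[3])*E('z',-q[4]);D=C*E('y',q[5])
    e=np.array([0,0,.3464])+A.apply([0,-.0148,0])+B.apply([0,-.0117,.5057]);w=e+C.apply([0,-.0004,.4707]);return e,w,w+D.apply([0,0,.3637])
ball=np.array([.475,-.047,.335])
def d(a,b,c):
    t=np.clip((c-a)@(b-a)/((b-a)@(b-a)),0,1);return round(np.linalg.norm(a+t*(b-a)-c),3)
for q in(np.radians([5.7,41.3,-45.5,116.7,69.8,81.1,-67.2]),np.radians([13,39,-43,118,74,77,-63])):
    e,w,t=pts(q);print(e.round(2),w.round(2),t.round(2),d(e,w,ball),d(w,t,ball))
"
```

```text
[ 0.34 -0.06  0.72] [0.45 0.23 0.37] [ 0.51 -0.01  0.11] 0.246 0.18
[ 0.31 -0.1   0.73] [0.47 0.16 0.37] [ 0.53 -0.09  0.12] 0.192 0.123
```

Entry view: hand over the near edge of the box (crop (140,330)), and the foot, at (172,205), is still ahead and clear. The block is hidden by the fingers. Ball clearance is at least 12 cm from the arm's axis. Sliding in.

>>> jog_arm(series=[{"claw": 0,"x": 0,"y": 7.3,"z": -7.3,"rx": 0,"ry": 0,"rz": 0},{"claw": 0,"x": 0,"y": 7.3,"z": -7.3,"rx": 0,"ry": 0,"rz": 0},{"claw": 0,"x": 0,"y": 7.3,"z": -7.3,"rx": 0,"ry": 0,"rz": 0},{"claw": 0,"x": 0,"y": 7.2,"z": -7.3,"rx": 0,"ry": 0,"rz": 0},{"claw": 0,"x": 0,"y": 7.3,"z": -7.3,"rx": 0,"ry": 0,"rz": 0},{"claw": 0,"x": 0,"y": 7.2,"z": -7.2,"rx": 0,"ry": 0,"rz": 0},{"claw": 0,"x": 0,"y": 7.3,"z": -7.3,"rx": 0,"ry": 0,"rz": 0},{"claw": 0,"x": 0,"y": 0,"z": 0,"rx": 0,"ry": 0,"rz": 0}])

```text
time: 15.65
tcp_pos: [0.5291, -0.0858, 0.11]
ee_rot: [[0.969, 0.173, -0.175], [0.246, -0.683, 0.688], [-0.0, -0.709, -0.705]]
ft_force: [-0.2, 0.1, -0.5]
gripper_width: 0.0338
```

```bash
python3 -c "
from go import *
st();to(pl(0,.1015),0,0)"
```

```text
t 15.65 q [ 12.7  39.5 -43.3 118.3  74.   76.7 -62.7] tcp [ 0.5291 -0.0858  0.11  ] fkerr [-0.  0.  0.] d [ 0.173 -0.683 -0.709] F [-0.2  0.1 -0.5] w 0.0338
[{"claw": 0, "x": -1.1, "y": 2.9, "z": -3.1, "rx": -0.2, "ry": 0.3, "rz": 0.2}]
err mm [-0.   0.1  0. ] deg [-0.01  0.06  0.  ] q [ 13.  39. -43. 118.  74.  77. -63.] margin 21 bad [1]
```

>>> jog_arm(series=[{"claw": 0,"x": 0,"y": 0.7,"z": 0.7,"rx": 0,"ry": 0,"rz": 0},{"claw": 0,"x": 0,"y": 0.7,"z": 0.7,"rx": 0,"ry": 0,"rz": 0}])

```text
time: 15.9
tcp_pos: [0.5293, -0.084, 0.1079]
ee_rot: [[0.969, 0.175, -0.176], [0.249, -0.682, 0.688], [0.0, -0.71, -0.704]]
ft_force: [-2.8, 2.8, 7.1]
gripper_width: 0.0339
```

>>> jog_arm(series=[{"claw": 0,"x": 0,"y": -1.2,"z": -1.2,"rx": 0,"ry": 0,"rz": 0},{"claw": 0,"x": 0,"y": 0,"z": 0,"rx": 0,"ry": 0,"rz": 0}])

```text
time: 16.15
tcp_pos: [0.5293, -0.0842, 0.1097]
ee_rot: [[0.969, 0.175, -0.176], [0.248, -0.682, 0.688], [0.0, -0.71, -0.704]]
ft_force: [1.2, 0.0, 0.1]
gripper_width: 0.0342
```

```bash
python3 -c "
from go import *
st();to(pl(0,.1013),0,1)"
```

```text
t 16.15 q [ 12.6  39.5 -43.4 118.3  74.   76.6 -62.7] tcp [ 0.5293 -0.0842  0.1097] fkerr [-0.  0.  0.] d [ 0.175 -0.682 -0.71 ] F [1.2 0.  0.1] w 0.0342
[{"claw": 0, "x": -0.8, "y": 1.9, "z": -2.1, "rx": -0.1, "ry": 0.2, "rz": 0.2}, {"claw": 0, "x": -0.9, "y": 1.9, "z": -2.1, "rx": -0.1, "ry": 0.1, "rz": 0.1}]
err mm [ 0.  0. -0.] deg [-0.04 -0.   -0.05] q [ 13.  39. -43. 118.  74.  77. -63.] margin 21 bad [1, 1]
```

>>> jog_arm(series=[{"claw": 0,"x": -0.8,"y": 1.9,"z": -2.1,"rx": -0.1,"ry": 0.2,"rz": 0.2},{"claw": 0,"x": -0.9,"y": 1.9,"z": -2.1,"rx": -0.1,"ry": 0.1,"rz": 0.1},{"claw": 0,"x": 0,"y": 0,"z": 0,"rx": 0,"ry": 0,"rz": 0}])

```text
time: 16.52
tcp_pos: [0.5288, -0.0909, 0.1099]
ee_rot: [[0.971, 0.169, -0.17], [0.24, -0.686, 0.687], [-0.0, -0.707, -0.707]]
ft_force: [0.1, 0.5, -1.3]
gripper_width: 0.0336
```

>>> jog_arm(series=[{"claw": 0,"x": 0,"y": 0.3,"z": 0.3,"rx": 0,"ry": 0,"rz": 0},{"claw": 0,"x": 0,"y": 0,"z": 0,"rx": 0,"ry": 0,"rz": 0}])

```text
time: 16.77
tcp_pos: [0.529, -0.0904, 0.1094]
ee_rot: [[0.971, 0.17, -0.17], [0.241, -0.686, 0.687], [-0.0, -0.708, -0.707]]
ft_force: [0.1, 0.6, -0.8]
gripper_width: 0.0338
```

>>> jog_arm(series=[{"claw": 0,"x": 0,"y": 0.2,"z": 0.2,"rx": 0,"ry": 0,"rz": 0},{"claw": 0,"x": 0,"y": 0,"z": 0,"rx": 0,"ry": 0,"rz": 0}])

```text
time: 17.02
tcp_pos: [0.529, -0.0904, 0.1092]
ee_rot: [[0.971, 0.17, -0.17], [0.241, -0.686, 0.687], [-0.0, -0.707, -0.707]]
ft_force: [0.5, 0.4, -0.5]
gripper_width: 0.0341
```

>>> jog_arm(series=[{"claw": 0,"x": 0,"y": 0.2,"z": 0.2,"rx": 0,"ry": 0,"rz": 0},{"claw": 0,"x": 0,"y": 0,"z": 0,"rx": 0,"ry": 0,"rz": 0}])

```text
time: 17.27
tcp_pos: [0.529, -0.0904, 0.1089]
ee_rot: [[0.971, 0.17, -0.17], [0.241, -0.686, 0.687], [-0.0, -0.707, -0.707]]
ft_force: [0.5, -1.1, -1.3]
gripper_width: 0.0337
```

>>> jog_arm(series=[{"claw": 0,"x": 0,"y": 0.2,"z": 0.2,"rx": 0,"ry": 0,"rz": 0},{"claw": 0,"x": 0,"y": 0,"z": 0,"rx": 0,"ry": 0,"rz": 0}])

```text
time: 17.52
tcp_pos: [0.529, -0.0905, 0.1086]
ee_rot: [[0.971, 0.17, -0.17], [0.241, -0.686, 0.687], [-0.0, -0.707, -0.707]]
ft_force: [-0.2, 0.3, -0.6]
gripper_width: 0.0337
```

>>> jog_arm(series=[{"claw": 0,"x": 0,"y": 0.2,"z": 0.2,"rx": 0,"ry": 0,"rz": 0},{"claw": 0,"x": 0,"y": 0,"z": 0,"rx": 0,"ry": 0,"rz": 0}])

```text
time: 17.77
tcp_pos: [0.5289, -0.0904, 0.1083]
ee_rot: [[0.971, 0.17, -0.17], [0.241, -0.686, 0.687], [-0.0, -0.707, -0.707]]
ft_force: [0.3, -0.7, -0.7]
gripper_width: 0.0335
```

>>> jog_arm(series=[{"claw": 0,"x": 0,"y": 0.2,"z": 0.2,"rx": 0,"ry": 0,"rz": 0},{"claw": 0,"x": 0,"y": 0,"z": 0,"rx": 0,"ry": 0,"rz": 0}])

```text
time: 18.02
tcp_pos: [0.529, -0.0904, 0.1081]
ee_rot: [[0.971, 0.17, -0.17], [0.241, -0.686, 0.687], [0.0, -0.707, -0.707]]
ft_force: [0.9, 0.7, -0.7]
gripper_width: 0.0339
```

>>> jog_arm(series=[{"claw": 0,"x": 0,"y": 0.2,"z": 0.2,"rx": 0,"ry": 0,"rz": 0},{"claw": 0,"x": 0,"y": 0,"z": 0,"rx": 0,"ry": 0,"rz": 0}])

```text
time: 18.27
tcp_pos: [0.529, -0.0905, 0.108]
ee_rot: [[0.971, 0.17, -0.17], [0.241, -0.686, 0.686], [0.0, -0.707, -0.707]]
ft_force: [-0.7, 0.3, 2.0]
gripper_width: 0.0339
```

>>> jog_arm(series=[{"claw": 0,"x": 0,"y": 0.2,"z": 0.2,"rx": 0,"ry": 0,"rz": 0},{"claw": 0,"x": 0,"y": 0,"z": 0,"rx": 0,"ry": 0,"rz": 0}])

```text
time: 18.52
tcp_pos: [0.5291, -0.0904, 0.108]
ee_rot: [[0.971, 0.17, -0.17], [0.241, -0.687, 0.686], [0.0, -0.707, -0.707]]
ft_force: [-2.6, 1.2, 5.0]
gripper_width: 0.0336
```

>>> jog_arm(series=[{"claw": 0,"x": 0,"y": 0.2,"z": 0.2,"rx": 0,"ry": 0,"rz": 0},{"claw": 0,"x": 0,"y": 0,"z": 0,"rx": 0,"ry": 0,"rz": 0}])

```text
time: 18.77
tcp_pos: [0.529, -0.0905, 0.108]
ee_rot: [[0.971, 0.17, -0.17], [0.241, -0.687, 0.686], [0.0, -0.707, -0.708]]
ft_force: [-2.9, 2.2, 6.4]
gripper_width: 0.034
```

Contact is at TCP z 0.1080, against 0.0357 on the 27 mm board. That puts the bed at 99.3 mm and the foot gap at about 10.7 mm, so 3 strokes bring the foot to rest and 1 more finishes, 4 in total. Releasing.

>>> jog_arm(series=[{"claw": 0.5,"x": 0,"y": -0.3,"z": -0.3,"rx": 0,"ry": 0,"rz": 0},{"claw": 0.5,"x": 0,"y": 0,"z": 0,"rx": 0,"ry": 0,"rz": 0},{"claw": 0.5,"x": 0,"y": 0,"z": 0,"rx": 0,"ry": 0,"rz": 0},{"claw": 0.5,"x": 0,"y": -5,"z": 0,"rx": 0,"ry": 0,"rz": 0},{"claw": 0.5,"x": 0,"y": -15,"z": 0,"rx": 0,"ry": 0,"rz": 0},{"claw": 0.5,"x": 0,"y": -30,"z": 0,"rx": 0,"ry": 0,"rz": 0},{"claw": 0.5,"x": 0,"y": -40,"z": 0,"rx": 0,"ry": 0,"rz": 0},{"claw": 0.5,"x": 0,"y": -40,"z": 0,"rx": 0,"ry": 0,"rz": 0}])

```text
time: 19.77
tcp_pos: [0.5064, 0.0005, 0.2011]
ee_rot: [[0.97, 0.171, -0.171], [0.242, -0.685, 0.687], [0.0, -0.708, -0.706]]
ft_force: [0.3, -0.3, -0.3]
gripper_width: 0.0461
```

>>> jog_arm(series=[{"claw": 0.6,"x": 0,"y": -40,"z": 0,"rx": 0,"ry": 0,"rz": 0},{"claw": 0.6,"x": 0,"y": -40,"z": 0,"rx": 0,"ry": 0,"rz": 0}])

```text
time: 20.02
tcp_pos: [0.4926, 0.0555, 0.2579]
ee_rot: [[0.97, 0.171, -0.171], [0.242, -0.685, 0.687], [0.001, -0.708, -0.706]]
ft_force: [0.8, 1.1, -0.3]
gripper_width: 0.0547
```

```bash
cat > look.py <<'E'
import sys
from h import *
from plan import P0,PA,dirs
k=sys.argv[1];dx=dirs(PA,0);dy=np.array([-dx[1],dx[0],0]);bz=.0993
C=np.array([P0+sx*.043*dx+sy*.0175*dy+[0,0,bz+.027] for sx,sy in((-1,-1),(-1,1),(1,1),(1,-1))])
out=[]
for n,x,y in(("side",245,160),("top",325,200)):
    im=cv2.cvtColor(eyes.get_image(n),cv2.COLOR_RGB2BGR);cv2.imwrite(f"pics/{n}_{k}.png",im)
    print(n,((proj(n,C)-[x,y]+.5)*6.667-.5).round(0).tolist(),"foot axis at block top",((proj(n,P0+[0,0,bz+.027])-[x,y]+.5)*6.667-.5).round(0))
    out.append(cv2.resize(im[y:y+75,x:x+60],(400,500),interpolation=cv2.INTER_CUBIC))
cv2.imwrite(f"pics/look_{k}.png",np.hstack(out))
E
python3 look.py a; python3 -c "
from go import *
st()"
```

```text
side [[260.0, 303.0], [168.0, 314.0], [120.0, 184.0], [208.0, 175.0]] foot axis at block top [[188. 242.]]
top [[97.0, 368.0], [99.0, 287.0], [324.0, 306.0], [326.0, 388.0]] foot axis at block top [[212. 337.]]
t 20.125 q [  3.8  29.1 -53.5 109.6  56.2  91.8 -57.2] tcp [0.4937 0.0592 0.2595] fkerr [-0.  0.  0.] d [ 0.178 -0.682 -0.71 ] F [0.8 0.8 0.9] w 0.0548
```

View pics/look_a.png

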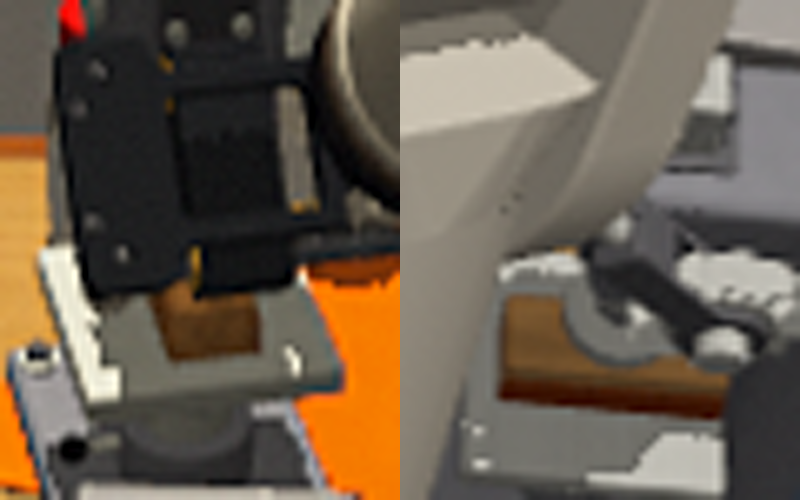

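```bash
cat >> go.py <<'E'
DX=dirs(PA,0);DY=np.array([-DX[1],DX[0],0])
def ball(a,off=np.zeros(3)):
    t=np.radians(50)-a;return P0+off+(.020-.140*np.cos(t))*DX-.043*DY+[0,0,.228+.140*np.sin(t)]
def bp(a,back=0,off=np.zeros(3)): return pose(ball(a,off)+(.019-back)*dirs(PA,T),PA,T,1)
E
python3 - <<'E'
from go import *
from h import proj,px
from scipy.optimize import least_squares
a=px((235,115),5,[(333,105)])[0];b=px((320,195),5,[(486-400,120)])[0]
r=least_squares(lambda X:np.r_[proj("side",X)[0]-a,proj("top",X)[0]-b],[.47,-.05,.33]);print("tri ball",r.x.round(4),r.fun.round(2),"model",ball(0).round(4),ball(.72).round(4))
st();q=to((np.array([.455,.09,.40]),bp(0)[1]),.7,0,45,6);q=to(bp(0,.07),.7,0,40,6,q=q);q=to(bp(0),.7,1,30,6,q=q)
q=to(bp(.72),.7,1,20,q=q,show=0)
E
```

```text
tri ball [ 0.4741 -0.0461  0.3331] [-0.31 -0.24 -0.21  0.31] model [ 0.4745 -0.0486  0.3352] [ 0.4629 -0.0016  0.2493]
t 20.125 q [  3.8  29.1 -53.5 109.6  56.2  91.8 -57.2] tcp [0.4937 0.0592 0.2595] fkerr [-0.  0.  0.] d [ 0.178 -0.682 -0.71 ] F [0.8 0.8 0.9] w 0.0548
[{"claw": 0.7, "x": -7.3, "y": -31.9, "z": -17.8, "rx": -0.1, "ry": 0.0, "rz": 0.1}, {"claw": 0.7, "x": -7.3, "y": -31.9, "z": -17.8, "rx": -0.0, "ry": 0.0, "rz": 0.1}, {"claw": 0.7, "x": -7.4, "y": -31.8, "z": -17.8, "rx": -0.1, "ry": 0.0, "rz": 0.2}, {"claw": 0.7, "x": -7.5, "y": -31.8, "z": -17.9, "rx": -0.0, "ry": 0.0, "rz": 0.1}]
err mm [-0.  0.  0.] deg [-0.01 -0.01 -0.03] q [  5.  18. -59. 102.  47. 102. -47.] margin 13 bad [0, 0, 0, 0]
[{"claw": 0.7, "x": -4.8, "y": 31.1, "z": -17.6, "rx": -0.0, "ry": 0.0, "rz": 0.0}, {"claw": 0.7, "x": -4.8, "y": 31.0, "z": -17.5, "rx": -0.0, "ry": 0.0, "rz": 0.0}, {"claw": 0.7, "x": -4.8, "y": 31.1, "z": -17.6, "rx": -0.0, "ry": 0.0, "rz": 0.0}]
err mm [ 0.  0. -0.] deg [-0.01 -0.01 -0.03] q [ 18.  12. -57. 111.  49.  90. -39.] margin 26 bad [0, 0, 0]
[{"claw": 0.7, "x": 0.0, "y": 17.5, "z": 0.0, "rx": -0.0, "ry": 0.0, "rz": 0.0}, {"claw": 0.7, "x": 0.0, "y": 17.5, "z": 0.0, "rx": -0.0, "ry": 0.0, "rz": 0.0}, {"claw": 0.7, "x": 0.0, "y": 17.5, "z": 0.0, "rx": -0.0, "ry": 0.0, "rz": 0.0}, {"claw": 0.7, "x": 0.0, "y": 17.5, "z": 0.0, "rx": -0.0, "ry": 0.0, "rz": 0.0}]
err mm [0. 0. 0.] deg [-0.01 -0.01 -0.03] q [ 21.  14. -54. 116.  53.  83. -41.] margin 23 bad [1, 1, 1, 1]
err mm [-0. -0.  0.] deg [-0.01 -0.01 -0.03] q [ 11.  25. -53. 119.  57.  84. -57.] margin 20 bad [1, 1, 1, 1, 1, 0]
```

>>> jog_arm(series=[{"claw": 0.7,"x": -7.3,"y": -31.9,"z": -17.8,"rx": -0.1,"ry": 0,"rz": 0.1},{"claw": 0.7,"x": -7.3,"y": -31.9,"z": -17.8,"rx": 0,"ry": 0,"rz": 0.1},{"claw": 0.7,"x": -7.4,"y": -31.8,"z": -17.8,"rx": -0.1,"ry": 0,"rz": 0.2},{"claw": 0.7,"x": -7.5,"y": -31.8,"z": -17.9,"rx": 0,"ry": 0,"rz": 0.1}])

```text
time: 20.62
tcp_pos: [0.4546, 0.0854, 0.3977]
ee_rot: [[0.972, 0.162, -0.17], [0.235, -0.691, 0.684], [-0.007, -0.705, -0.71]]
ft_force: [-0.1, -0.0, -0.1]
gripper_width: 0.0642
```

```bash
python3 look.py b; python3 -c "
from go import *
from h import proj
st()
B=[P0+x*DX+y*DY+[0,0,.0993] for x,y in((-.054,-.05),(-.054,.05),(.046,.05),(.046,-.05))]
K=[P0+x*DX+y*DY+[0,0,.0993] for x,y in((-.043,-.0175),(-.043,.0175))]
for n,x,y in(('side',245,160),('top',325,200)): print(n,((proj(n,B+K)-[x,y]+.5)*6.667-.5).round().tolist())"
```

```text
side [[260.0, 303.0], [168.0, 314.0], [120.0, 184.0], [208.0, 175.0]] foot axis at block top [[188. 242.]]
top [[97.0, 368.0], [99.0, 287.0], [324.0, 306.0], [326.0, 388.0]] foot axis at block top [[212. 337.]]
t 20.725 q [  5.1  17.9 -58.5 102.2  47.4 102.2 -47. ] tcp [0.4552 0.0875 0.4   ] fkerr [-0.  0.  0.] d [ 0.167 -0.689 -0.706] F [ 0.9  0.5 -0.6] w 0.0642
side [[349.0, 368.0], [87.0, 400.0], [37.0, 246.0], [284.0, 218.0], [258.0, 361.0], [167.0, 372.0]]
top [[58.0, 475.0], [65.0, 247.0], [317.0, 267.0], [323.0, 497.0], [89.0, 401.0], [91.0, 321.0]]
```

View pics/look_b.png

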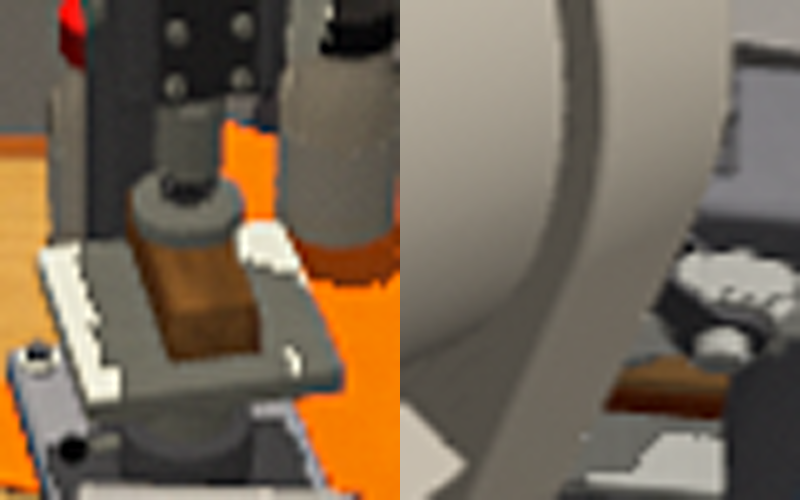

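```bash
python3 -c "
import cv2
im=cv2.imread('pics/side_b.png')[:,:,::-1]
for c in(275,280):
    print('col',c,[(r,tuple(int(v) for v in im[r,c])) for r in range(194,222)])
for r in(209,203): print('row',r,[(c,tuple(int(v) for v in im[r,c])) for c in range(262,290)])
im=cv2.imread('pics/top_a.png')[:,:,::-1]
print('top col 350',[(r,tuple(int(v) for v in im[r,346])) for r in range(236,266)])
print('top row 250',[(c,tuple(int(v) for v in im[252,c])) for c in range(332,350)])
"
```

```text
col 275 [(194, (93, 92, 80)), (195, (70, 69, 63)), (196, (66, 69, 67)), (197, (95, 68, 46)), (198, (114, 71, 28)), (199, (111, 70, 30)), (200, (113, 70, 30)), (201, (111, 71, 30)), (202, (113, 73, 33)), (203, (118, 76, 33)), (204, (123, 78, 32)), (205, (129, 83, 35)), (206, (110, 70, 30)), (207, (87, 55, 27)), (208, (84, 53, 25)), (209, (77, 48, 20)), (210, (75, 47, 24)), (211, (78, 49, 22)), (212, (72, 45, 16)), (213, (75, 51, 28)), (214, (104, 96, 81)), (215, (117, 116, 104)), (216, (118, 115, 101)), (217, (115, 114, 98)), (218, (90, 88, 76)), (219, (70, 68, 60)), (220, (73, 70, 62)), (221, (67, 65, 58))]
col 280 [(194, (117, 117, 104)), (195, (146, 146, 130)), (196, (143, 135, 118)), (197, (139, 126, 103)), (198, (131, 109, 83)), (199, (116, 80, 48)), (200, (109, 68, 27)), (201, (110, 69, 26)), (202, (107, 67, 26)), (203, (107, 66, 27)), (204, (109, 68, 28)), (205, (99, 64, 27)), (206, (81, 52, 23)), (207, (81, 50, 25)), (208, (85, 55, 24)), (209, (82, 54, 22)), (210, (79, 49, 23)), (211, (76, 46, 18)), (212, (67, 39, 10)), (213, (101, 93, 78)), (214, (118, 117, 106)), (215, (116,
[... 1802 characters left out ...]
08, 77, 42)), (254, (111, 79, 44)), (255, (96, 68, 38)), (256, (77, 53, 31)), (257, (68, 33, 13)), (258, (60, 21, 3)), (259, (56, 17, 0)), (260, (67, 37, 24)), (261, (111, 110, 104)), (262, (115, 115, 108)), (263, (114, 113, 107)), (264, (114, 113, 107)), (265, (115, 113, 107))]
top row 250 [(332, (132, 124, 113)), (333, (127, 121, 109)), (334, (124, 117, 106)), (335, (121, 113, 102)), (336, (116, 114, 105)), (337, (116, 115, 109)), (338, (117, 116, 111)), (339, (98, 92, 84)), (340, (78, 57, 40)), (341, (101, 71, 36)), (342, (107, 76, 41)), (343, (105, 75, 41)), (344, (104, 73, 39)), (345, (104, 73, 39)), (346, (104, 74, 42)), (347, (103, 73, 41)), (348, (103, 73, 39)), (349, (103, 74, 40))]
```

```bash
cat > sil.py <<'E'
from h import *
from scipy.optimize import minimize
def hull(n,q,L,W,H,z0,o,s):
    X=[(sx*W/2,sy*L/2,z) for sx in(-1,1) for sy in(-1,1) for z in(z0,z0+H)]
    uv=(proj(n,place(q,X))-o+.5)*s-.5
    return cv2.convexHull(uv.astype(np.float32))
for n,o,w in(("side",(305,303),(50,50)),("top",(188,248),(48,35))):
    im=cv2.imread(f"pics/{n}0.png")[o[1]:o[1]+w[1],o[0]:o[0]+w[0]];s=8
    big=cv2.resize(im,None,fx=s,fy=s,interpolation=cv2.INTER_CUBIC).astype(int)
    b,g,r=big[...,0],big[...,1],big[...,2]
    lum=(r+g+b)/3
    m=((lum<135)|(b<75)).astype(np.uint8)
    m=cv2.morphologyEx(m,cv2.MORPH_OPEN,np.ones((9,9),np.uint8))
    k,lab,stt,cc=cv2.connectedComponentsWithStats(m)
    j=1+np.argmax(stt[1:,4]);m=(lab==j).astype(np.uint8)
    def cost(v,dims=None):
        L,W,H=dims if dims else v[3:6]*.01
        M=np.zeros_like(m);cv2.fillConvexPoly(M,hull(n,(v[0]*.01,v[1]*.01,v[2]),L,W,H,.027,o,s).round().astype(int),1)
        return 1-(M&m).sum()/max(1,(M|m).sum())
    best=min((minimize(cost,[40.95,25.0+d,.484],args=((.086,.035,.027),),method="Nelder-Mead",options=dict(initial_simplex=np.array([[40.95,25+d,.484],[41.3,25+d,.484],[40.95,25.3+d,.484],[40.95,25+d,.53]]))) for d in(-.4,0,.4)),key=lambda r:r.fun)
    x0=np.r_[best.x,8.6,3.5,2.7];S=np.vstack([x0]+[x0+np.eye(6)[i]*[.3,.3,.04,.3,.3,.3][i] for i in range(6)])
    b2=minimize(cost,x0,method="Nelder-Mead",options=dict(initial_simplex=S,maxiter=2000))
    print(n,m.sum()/s/s,"fixed",best.x.round(3),round(best.fun,3),"free",b2.x.round(3),round(b2.fun,3))
    cv2.imwrite(f"pics/m_{n}.png",m*255)
E
python3 sil.py
```

```text
side 790.75 fixed [40.888 25.447  0.458] 0.113 free [40.888 25.479  0.486  8.561  3.194  2.787] 0.082
top 445.671875 fixed [40.766 24.86   0.477] 0.198 free [40.781 24.936  0.486  8.76   3.305  2.576] 0.164
```

```bash
python3 - <<'E'
from go import *
G=pose([.529,-.0905,.1084],PA,T,1);d=dirs(PA,T)
q=to((G[0]-.14*d,G[1]),.5,0,45,6);q=to((G[0]-.03*d,G[1]),.5,0,28,6,q=q);q=to(G,.5,0,10,6,q=q)
E
```

```text
[{"claw": 0.5, "x": 5.9, "y": 40.1, "z": 14.4, "rx": 0.0, "ry": -0.0, "rz": -0.0}, {"claw": 0.5, "x": 5.8, "y": 40.1, "z": 14.4, "rx": 0.0, "ry": -0.0, "rz": -0.0}, {"claw": 0.5, "x": 5.9, "y": 40.1, "z": 14.4, "rx": 0.0, "ry": -0.0, "rz": -0.1}, {"claw": 0.5, "x": 5.8, "y": 40.2, "z": 14.4, "rx": 0.1, "ry": -0.1, "rz": -0.0}, {"claw": 0.5, "x": 5.8, "y": 40.1, "z": 14.4, "rx": 0.0, "ry": -0.0, "rz": -0.1}]
err mm [-0.  -0.1  0. ] deg [ 0.02  0.04 -0.01] q [  7.  32. -50. 114.  61.  86. -59.] margin 25 bad [0, 0, 0, 0, 1]
[{"claw": 0.5, "x": -0.0, "y": 27.5, "z": 0.0, "rx": 0.0, "ry": -0.0, "rz": 0.0}, {"claw": 0.5, "x": -0.0, "y": 27.5, "z": 0.0, "rx": 0.0, "ry": -0.0, "rz": 0.0}, {"claw": 0.5, "x": -0.0, "y": 27.5, "z": 0.0, "rx": 0.0, "ry": -0.0, "rz": 0.0}, {"claw": 0.5, "x": -0.1, "y": 27.5, "z": 0.0, "rx": 0.0, "ry": -0.0, "rz": 0.0}]
err mm [ 0. -0. -0.] deg [ 0.02  0.04 -0.01] q [ 12.  38. -45. 118.  71.  78. -62.] margin 21 bad [1, 1, 1, 1]
[{"claw": 0.5, "x": 0.0, "y": 7.5, "z": 0.0, "rx": 0.0, "ry": -0.0, "rz": 0.0}, {"claw": 0.5, "x": 0.0, "y": 7.5, "z": 0.0, "rx": 0.0, "ry": -0.0, "rz": 0.0}, {"claw": 0.5, "x": 0.0, "y": 7.5, "z": 0.0, "rx": 0.0, "ry": -0.0, "rz": 0.0}, {"claw": 0.5, "x": 0.0, "y": 7.5, "z": 0.0, "rx": 0.0, "ry": -0.0, "rz": 0.0}]
err mm [ 0. -0. -0.] deg [ 0.02  0.04 -0.01] q [ 13.  40. -43. 118.  74.  77. -63.] margin 21 bad [1, 1, 1, 1]
```

>>> jog_arm(series=[{"claw": 0.5,"x": 5.9,"y": 40.1,"z": 14.4,"rx": 0,"ry": 0,"rz": 0},{"claw": 0.5,"x": 5.8,"y": 40.1,"z": 14.4,"rx": 0,"ry": 0,"rz": 0},{"claw": 0.5,"x": 5.9,"y": 40.1,"z": 14.4,"rx": 0,"ry": 0,"rz": 0},{"claw": 0.5,"x": 5.8,"y": 40.2,"z": 14.4,"rx": 0,"ry": 0,"rz": 0},{"claw": 0.5,"x": 5.8,"y": 40.1,"z": 14.4,"rx": 0,"ry": 0,"rz": 0},{"claw": 0.5,"x": 0,"y": 0,"z": 0,"rx": 0,"ry": 0,"rz": 0}])

```text
time: 21.48
tcp_pos: [0.5021, 0.0003, 0.2012]
ee_rot: [[0.973, 0.156, -0.173], [0.232, -0.693, 0.683], [-0.013, -0.704, -0.71]]
ft_force: [-0.2, 0.4, -0.5]
gripper_width: 0.0464
```

```bash
python3 - <<'E'
from go import *
st()
G=pose([.529,-.0905,.1086],PA,T,1);d=dirs(PA,T)
q=to((G[0]-.03*d,G[1]),.5,0,28,6);q=to(G,.5,0,10,6,q=q)
E
```

```text
t 21.475 q [  7.2  32.5 -49.8 114.1  61.3  86.2 -59. ] tcp [5.021e-01 3.000e-04 2.012e-01] fkerr [-0.  0.  0.] d [ 0.156 -0.693 -0.704] F [-0.2  0.4 -0.5] w 0.0464
[{"claw": 0.5, "x": 1.5, "y": 25.6, "z": -0.3, "rx": 0.1, "ry": 0.1, "rz": -0.2}, {"claw": 0.5, "x": 1.4, "y": 25.6, "z": -0.3, "rx": 0.0, "ry": 0.0, "rz": -0.2}, {"claw": 0.5, "x": 1.2, "y": 25.6, "z": -0.3, "rx": 0.1, "ry": 0.1, "rz": -0.2}, {"claw": 0.5, "x": 1.2, "y": 25.5, "z": -0.3, "rx": 0.0, "ry": 0.0, "rz": -0.3}]
err mm [ 0. -0.  0.] deg [ 0.02  0.01 -0.02] q [ 12.  38. -45. 118.  71.  78. -62.] margin 21 bad [1, 1, 1, 1]
[{"claw": 0.5, "x": -0.0, "y": 7.5, "z": -0.0, "rx": 0.0, "ry": 0.0, "rz": 0.0}, {"claw": 0.5, "x": -0.0, "y": 7.5, "z": -0.0, "rx": 0.0, "ry": 0.0, "rz": 0.0}, {"claw": 0.5, "x": -0.0, "y": 7.5, "z": -0.0, "rx": 0.0, "ry": 0.0, "rz": 0.0}, {"claw": 0.5, "x": -0.0, "y": 7.5, "z": -0.0, "rx": 0.0, "ry": 0.0, "rz": 0.0}]
err mm [ 0. -0.  0.] deg [ 0.02  0.01 -0.02] q [ 13.  40. -43. 118.  74.  76. -63.] margin 21 bad [1, 1, 1, 1]
```

>>> jog_arm(series=[{"claw": 0.5,"x": 1.5,"y": 25.6,"z": -0.3,"rx": 0.1,"ry": 0.1,"rz": -0.2},{"claw": 0.5,"x": 1.4,"y": 25.6,"z": -0.3,"rx": 0,"ry": 0,"rz": -0.2},{"claw": 0.5,"x": 1.2,"y": 25.6,"z": -0.3,"rx": 0.1,"ry": 0.1,"rz": -0.2},{"claw": 0.5,"x": 1.2,"y": 25.5,"z": -0.3,"rx": 0,"ry": 0,"rz": -0.3},{"claw": 0.5,"x": 0,"y": 0,"z": 0,"rx": 0,"ry": 0,"rz": 0}])

```text
time: 22.1
tcp_pos: [0.526, -0.0677, 0.1331]
ee_rot: [[0.97, 0.175, -0.166], [0.241, -0.685, 0.687], [0.006, -0.707, -0.707]]
ft_force: [-0.2, 0.6, 0.6]
gripper_width: 0.0461
```

```bash
python3 - <<'E'
from go import *
st()
G=pose([.529,-.0905,.1086],PA,T,1)
q=to(G,.5,0,10,6)
E
```

```text
t 22.1 q [ 11.6  37.4 -44.8 117.6  71.1  78.4 -61.9] tcp [ 0.526  -0.0677  0.1331] fkerr [-0.  0.  0.] d [ 0.175 -0.685 -0.707] F [-0.2  0.6  0.6] w 0.0461
[{"claw": 0.5, "x": -0.7, "y": 8.4, "z": 0.3, "rx": 0.0, "ry": -0.1, "rz": 0.1}, {"claw": 0.5, "x": -0.7, "y": 8.3, "z": 0.3, "rx": 0.0, "ry": -0.0, "rz": 0.1}, {"claw": 0.5, "x": -0.7, "y": 8.4, "z": 0.3, "rx": 0.0, "ry": -0.1, "rz": 0.1}, {"claw": 0.5, "x": -0.6, "y": 8.3, "z": 0.3, "rx": 0.0, "ry": -0.0, "rz": 0.0}]
err mm [-0. -0.  0.] deg [0.01 0.02 0.  ] q [ 13.  40. -43. 118.  74.  77. -63.] margin 21 bad [1, 1, 1, 1]
```

>>> jog_arm(series=[{"claw": 0.5,"x": -0.7,"y": 8.4,"z": 0.3,"rx": 0,"ry": -0.1,"rz": 0.1},{"claw": 0.5,"x": -0.7,"y": 8.3,"z": 0.3,"rx": 0,"ry": 0,"rz": 0.1},{"claw": 0.5,"x": -0.7,"y": 8.4,"z": 0.3,"rx": 0,"ry": -0.1,"rz": 0.1},{"claw": 0.5,"x": -0.6,"y": 8.3,"z": 0.3,"rx": 0,"ry": 0,"rz": 0},{"claw": 0,"x": 0,"y": 0,"z": 0,"rx": 0,"ry": 0,"rz": 0},{"claw": 0,"x": 0,"y": 0,"z": 0,"rx": 0,"ry": 0,"rz": 0},{"claw": 0,"x": 0,"y": 0,"z": 0,"rx": 0,"ry": 0,"rz": 0}])

```text
time: 22.98
tcp_pos: [0.5296, -0.0893, 0.1082]
ee_rot: [[0.97, 0.172, -0.17], [0.242, -0.685, 0.687], [0.001, -0.708, -0.706]]
ft_force: [-0.3, -0.1, 0.6]
gripper_width: 0.034
```

>>> jog_arm(series=[{"claw": 0,"x": 0,"y": -0.4,"z": -0.4,"rx": 0,"ry": 0,"rz": 0},{"claw": 0,"x": 0,"y": -1.3,"z": 1.3,"rx": 0,"ry": 0,"rz": 0},{"claw": 0,"x": 0,"y": -1.2,"z": 1.2,"rx": 0,"ry": 0,"rz": 0},{"claw": 0,"x": 0,"y": 0,"z": 0,"rx": 0,"ry": 0,"rz": 0}])

```text
time: 23.48
tcp_pos: [0.5287, -0.0859, 0.1087]
ee_rot: [[0.97, 0.172, -0.171], [0.242, -0.685, 0.687], [0.001, -0.708, -0.707]]
ft_force: [-0.2, -0.9, -0.8]
gripper_width: 0.0342
```

>>> jog_arm(series=[{"claw": 0,"x": 0,"y": 0.4,"z": 0.4,"rx": 0,"ry": 0,"rz": 0},{"claw": 0,"x": 0,"y": 0.2,"z": 0.2,"rx": 0,"ry": 0,"rz": 0}])

```text
time: 23.72
tcp_pos: [0.5287, -0.0863, 0.1079]
ee_rot: [[0.97, 0.172, -0.17], [0.242, -0.686, 0.686], [0.001, -0.707, -0.707]]
ft_force: [-1.5, 0.5, 0.8]
gripper_width: 0.0338
```

>>> jog_arm(series=[{"claw": 0.5,"x": 0,"y": 0,"z": 0,"rx": 0,"ry": 0,"rz": 0},{"claw": 0.5,"x": 0,"y": 0,"z": 0,"rx": 0,"ry": 0,"rz": 0},{"claw": 0.5,"x": 0,"y": -4,"z": 0,"rx": 0,"ry": 0,"rz": 0},{"claw": 0.5,"x": 0,"y": -15,"z": 0,"rx": 0,"ry": 0,"rz": 0},{"claw": 0.5,"x": 0,"y": -30,"z": 0,"rx": 0,"ry": 0,"rz": 0},{"claw": 0.5,"x": 0,"y": -40,"z": 0,"rx": 0,"ry": 0,"rz": 0},{"claw": 0.5,"x": 0,"y": -40,"z": 0,"rx": 0,"ry": 0,"rz": 0},{"claw": 0.5,"x": 0,"y": -30,"z": 0,"rx": 0,"ry": 0,"rz": 0}])

```text
time: 24.72
tcp_pos: [0.5011, 0.0253, 0.2223]
ee_rot: [[0.97, 0.174, -0.171], [0.244, -0.684, 0.687], [0.003, -0.708, -0.706]]
ft_force: [0.3, -0.1, 0.1]
gripper_width: 0.0461
```

```bash
python3 - <<'E'
from go import *
st();q=to((np.array([.455,.09,.40]),bp(0)[1]),.7,0,45,6);q=to(bp(0,.07),.7,0,35,6,q=q)
E
```

```text
t 24.725 q [  5.8  31.  -51.3 112.7  59.6  87.8 -58.6] tcp [0.5011 0.0253 0.2223] fkerr [-0.  0.  0.] d [ 0.174 -0.684 -0.708] F [ 0.3 -0.1  0.1] w 0.0461
[{"claw": 0.7, "x": -5.7, "y": -35.6, "z": -14.6, "rx": -0.0, "ry": 0.0, "rz": 0.1}, {"claw": 0.7, "x": -5.7, "y": -35.6, "z": -14.6, "rx": -0.0, "ry": 0.0, "rz": 0.0}, {"claw": 0.7, "x": -5.8, "y": -35.6, "z": -14.6, "rx": -0.0, "ry": 0.0, "rz": 0.1}, {"claw": 0.7, "x": -5.8, "y": -35.6, "z": -14.7, "rx": -0.0, "ry": 0.0, "rz": 0.0}, {"claw": 0.7, "x": -5.8, "y": -35.7, "z": -14.6, "rx": -0.1, "ry": 0.0, "rz": 0.1}]
err mm [-0. -0.  0.] deg [ 0.03 -0.04 -0.01] q [  5.  18. -58. 102.  47. 102. -47.] margin 13 bad [0, 0, 0, 0, 0]
[{"claw": 0.7, "x": -3.6, "y": 23.3, "z": -13.2, "rx": 0.0, "ry": 0.0, "rz": -0.0}, {"claw": 0.7, "x": -3.6, "y": 23.3, "z": -13.1, "rx": 0.0, "ry": 0.0, "rz": -0.0}, {"claw": 0.7, "x": -3.6, "y": 23.3, "z": -13.2, "rx": 0.0, "ry": 0.0, "rz": -0.0}, {"claw": 0.7, "x": -3.5, "y": 23.4, "z": -13.1, "rx": 0.0, "ry": 0.0, "rz": -0.0}]
err mm [-0. -0.  0.] deg [ 0.03 -0.04 -0.01] q [ 17.  12. -57. 111.  49.  90. -39.] margin 26 bad [0, 0, 0, 0]
```

>>> jog_arm(series=[{"claw": 0.7,"x": -5.7,"y": -35.6,"z": -14.6,"rx": 0,"ry": 0,"rz": 0.1},{"claw": 0.7,"x": -5.7,"y": -35.6,"z": -14.6,"rx": 0,"ry": 0,"rz": 0},{"claw": 0.7,"x": -5.8,"y": -35.6,"z": -14.6,"rx": 0,"ry": 0,"rz": 0.1},{"claw": 0.7,"x": -5.8,"y": -35.6,"z": -14.7,"rx": 0,"ry": 0,"rz": 0},{"claw": 0.7,"x": -5.8,"y": -35.7,"z": -14.6,"rx": 0,"ry": 0,"rz": 0}])

```text
time: 25.35
tcp_pos: [0.4545, 0.0891, 0.3999]
ee_rot: [[0.97, 0.17, -0.171], [0.241, -0.686, 0.687], [-0.001, -0.708, -0.707]]
ft_force: [1.1, 0.5, 0.1]
gripper_width: 0.0643
```

```bash
python3 look.py c >/dev/null; python3 - <<'E'
import cv2
im=cv2.imread('pics/side_c.png').astype(int)
for c in(275,278,280): print(c,[(r,int(im[r,c,2]-im[r,c,0]),int(im[r,c].sum()//3)) for r in range(203,221)])
from go import *
st();q=to(bp(0,.07),.7,0,35,6);q=to(bp(0),.7,0,20,6,q=q)
E
```

```text
275 [(203, 84, 71), (204, 85, 74), (205, 89, 79), (206, 89, 78), (207, 76, 66), (208, 61, 57), (209, 58, 51), (210, 54, 48), (211, 52, 46), (212, 55, 49), (213, 54, 44), (214, 41, 62), (215, 19, 97), (216, 15, 113), (217, 15, 108), (218, 12, 84), (219, 10, 67), (220, 7, 69)]
278 [(203, 74, 65), (204, 76, 65), (205, 74, 68), (206, 73, 62), (207, 59, 52), (208, 55, 50), (209, 58, 48), (210, 56, 49), (211, 53, 49), (212, 50, 45), (213, 54, 38), (214, 30, 75), (215, 15, 107), (216, 17, 111), (217, 15, 99), (218, 11, 78), (219, 13, 69), (220, 11, 67)]
280 [(203, 80, 67), (204, 79, 67), (205, 81, 69), (206, 70, 63), (207, 60, 52), (208, 59, 52), (209, 63, 53), (210, 57, 53), (211, 57, 52), (212, 57, 44), (213, 54, 42), (214, 21, 90), (215, 13, 113), (216, 17, 112), (217, 12, 91), (218, 10, 70), (219, 10, 68), (220, 9, 62)]
t 25.45 q [  4.9  17.5 -58.7 102.1  47.3 102.  -46.8] tcp [0.4551 0.0916 0.4022] fkerr [-0.  0.  0.] d [ 0.176 -0.683 -0.709] F [ 0.3  0.3 -0.7] w 0.0639
[{"claw": 0.7, "x": -3.8, "y": 23.9, "z": -13.1, "rx": -0.0, "ry": -0.0, "rz": 0.1}, {"claw": 0.7, "x": -3.8, "y": 23.9, "z": -13.1, "rx": -0.0, "ry": -0.0, "rz": 0.1}, {"claw": 0.7, "x": -3.8, "y": 23.9, "z": -13.1, "rx": -0.1, "ry": -0.0, "rz": 0.1}, {"claw": 0.7, "x": -3.7, "y": 24.0, "z": -13.1, "rx": -0.0, "ry": -0.1, "rz": 0.1}]
err mm [-0.  0.  0.] deg [-0.02 -0.06 -0.  ] q [ 17.  12. -57. 111.  49.  90. -39.] margin 26 bad [0, 0, 0, 0]
[{"claw": 0.7, "x": 0.0, "y": 17.5, "z": -0.0, "rx": -0.0, "ry": 0.0, "rz": -0.0}, {"claw": 0.7, "x": 0.0, "y": 17.5, "z": -0.0, "rx": -0.0, "ry": 0.0, "rz": -0.0}, {"claw": 0.7, "x": 0.0, "y": 17.5, "z": -0.0, "rx": -0.0, "ry": 0.0, "rz": -0.0}, {"claw": 0.7, "x": 0.0, "y": 17.5, "z": -0.0, "rx": -0.0, "ry": 0.0, "rz": -0.0}]
err mm [ 0. -0.  0.] deg [-0.02 -0.06 -0.  ] q [ 21.  14. -54. 116.  53.  83. -41.] margin 23 bad [1, 1, 1, 1]
```

Block's near bottom edge moved from row 213.5 to 214.2 in the side view (expected about 214.7–215), so it's now centred within about 2 mm. Now the ball.

>>> jog_arm(series=[{"claw": 0.7,"x": -3.8,"y": 23.9,"z": -13.1,"rx": 0,"ry": 0,"rz": 0.1},{"claw": 0.7,"x": -3.8,"y": 23.9,"z": -13.1,"rx": 0,"ry": 0,"rz": 0.1},{"claw": 0.7,"x": -3.8,"y": 23.9,"z": -13.1,"rx": 0,"ry": 0,"rz": 0.1},{"claw": 0.7,"x": -3.7,"y": 24.0,"z": -13.1,"rx": 0,"ry": 0,"rz": 0.1},{"claw": 0.7,"x": 0,"y": 0,"z": 0,"rx": 0,"ry": 0,"rz": 0}])

```text
time: 26.08
tcp_pos: [0.4647, -0.0195, 0.3669]
ee_rot: [[0.973, 0.158, -0.169], [0.232, -0.69, 0.686], [-0.008, -0.706, -0.708]]
ft_force: [-0.2, 0.6, 0.2]
gripper_width: 0.0642
```

```bash
python3 - <<'E'
from go import *
st();q=to(bp(0,0,np.array([0,.001,-.001])),.7,0,20,6)
import cv2
from rig import eyes
im=cv2.cvtColor(eyes.get_image('side'),cv2.COLOR_RGB2BGR)[95:215,240:360];cv2.imwrite('pics/preball.png',cv2.resize(im,(600,600),interpolation=cv2.INTER_CUBIC))
E
```

```text
t 26.075 q [ 17.6  11.8 -56.2 111.1  48.8  89.6 -39.2] tcp [ 0.4647 -0.0195  0.3669] fkerr [-0.  0.  0.] d [ 0.158 -0.69  -0.706] F [-0.2  0.6  0.2] w 0.0642
[{"claw": 0.7, "x": 0.9, "y": 15.7, "z": 0.6, "rx": 0.0, "ry": -0.0, "rz": -0.2}, {"claw": 0.7, "x": 0.8, "y": 15.8, "z": 0.5, "rx": 0.0, "ry": -0.0, "rz": -0.2}, {"claw": 0.7, "x": 0.8, "y": 15.8, "z": 0.6, "rx": 0.0, "ry": -0.0, "rz": -0.1}, {"claw": 0.7, "x": 0.7, "y": 15.7, "z": 0.5, "rx": 0.0, "ry": -0.0, "rz": -0.2}]
err mm [ 0.  0. -0.] deg [0.04 0.05 0.01] q [ 20.  14. -54. 116.  53.  83. -41.] margin 23 bad [1, 1, 1, 1]
```

View pics/preball.png

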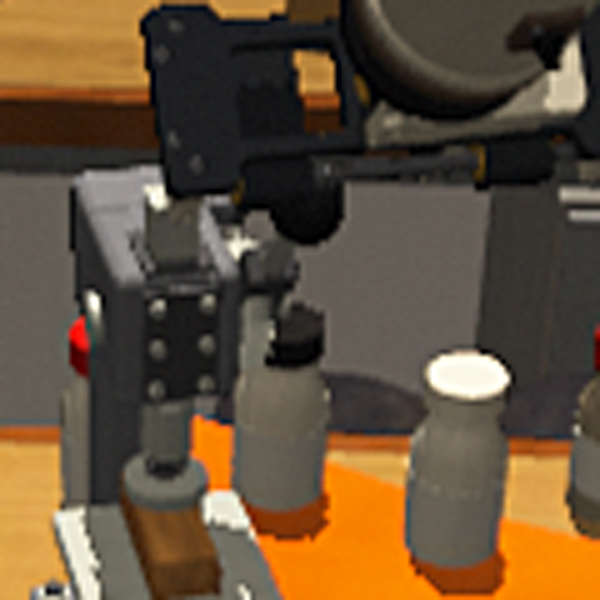

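The ball at crop (305,205) sits between the fingers just below the hand, and the block is centred under the foot. Closing in.

>>> jog_arm(newtons=15, series=[{"claw": 0.7,"x": 0.9,"y": 15.7,"z": 0.6,"rx": 0,"ry": 0,"rz": -0.2},{"claw": 0.7,"x": 0.8,"y": 15.8,"z": 0.5,"rx": 0,"ry": 0,"rz": -0.2},{"claw": 0.7,"x": 0.8,"y": 15.8,"z": 0.6,"rx": 0,"ry": 0,"rz": -0.1},{"claw": 0.7,"x": 0.7,"y": 15.7,"z": 0.5,"rx": 0,"ry": 0,"rz": -0.2},{"claw": 0.7,"x": 0,"y": 0,"z": 0,"rx": 0,"ry": 0,"rz": 0}])

```text
time: 26.75
tcp_pos: [0.4783, -0.0599, 0.3201]
ee_rot: [[0.97, 0.171, -0.171], [0.241, -0.686, 0.687], [0.0, -0.707, -0.707]]
ft_force: [-0.4, -0.3, -0.1]
gripper_width: 0.0646
```

>>> jog_arm(newtons=15, series=[{"claw": 0,"x": 0,"y": 0,"z": 0,"rx": 0,"ry": 0,"rz": 0},{"claw": 0,"x": 0,"y": 0,"z": 0,"rx": 0,"ry": 0,"rz": 0},{"claw": 0,"x": 0,"y": 0,"z": 0,"rx": 0,"ry": 0,"rz": 0},{"claw": 0,"x": 0,"y": 0,"z": 0,"rx": 0,"ry": 0,"rz": 0}])

```text
time: 27.25
tcp_pos: [0.4778, -0.0586, 0.3215]
ee_rot: [[0.97, 0.172, -0.17], [0.242, -0.686, 0.686], [0.001, -0.707, -0.707]]
ft_force: [-4.9, 1.3, 2.4]
gripper_width: 0.0327
```

```bash
cat >> go.py <<'E'
def stroke(a0,a1,n,dxyz=np.zeros(3),q=None,claw=0):
    """rows moving tcp along the lever arc from a0 to a1 relative to the present pose"""
    if q is None:q=np.radians(env.read_state()["joint_pos"])
    rows=[];R=fk(q)[1];A=np.linspace(a0,a1,n+1)
    for i in range(n): rows.append(tuple(float(v) for v in np.r_[R.inv().apply(ball(A[i+1])-ball(A[i])+dxyz/n)*1000,0,0,0].round(1)))
    fmt(rows,claw);q,p,_=sim(q,*fk(q),rows);print("end",p.round(4),"q",np.degrees(q).round(),"margin",round(margin(q)));return q
E
python3 - <<'E'
from go import *
st();print("expected tcp",bp(0)[0].round(4));q=stroke(0,.745,10);stroke(.745,-.03,10,q=q)
E
```

```text
t 27.25 q [ 20.2  13.9 -54.1 115.5  53.   83.1 -41. ] tcp [ 0.4778 -0.0586  0.3215] fkerr [-0.  0.  0.] d [ 0.172 -0.686 -0.707] F [-4.9  1.3  2.4] w 0.0327
expected tcp [ 0.4778 -0.0616  0.3218]
[{"claw": 0, "x": 0.0, "y": -0.5, "z": 10.4, "rx": 0.0, "ry": 0.0, "rz": 0.0}, {"claw": 0, "x": 0.0, "y": 0.3, "z": 10.4, "rx": 0.0, "ry": 0.0, "rz": 0.0}, {"claw": 0, "x": 0.0, "y": 1.0, "z": 10.4, "rx": 0.0, "ry": 0.0, "rz": 0.0}, {"claw": 0, "x": 0.0, "y": 1.8, "z": 10.3, "rx": 0.0, "ry": 0.0, "rz": 0.0}, {"claw": 0, "x": 0.0, "y": 2.6, "z": 10.1, "rx": 0.0, "ry": 0.0, "rz": 0.0}, {"claw": 0, "x": 0.0, "y": 3.3, "z": 9.9, "rx": 0.0, "ry": 0.0, "rz": 0.0}, {"claw": 0, "x": -0.0, "y": 4.0, "z": 9.6, "rx": 0.0, "ry": 0.0, "rz": 0.0}, {"claw": 0, "x": -0.0, "y": 4.7, "z": 9.3, "rx": 0.0, "ry": 0.0, "rz": 0.0}]
[{"claw": 0, "x": -0.0, "y": 5.4, "z": 8.9, "rx": 0.0, "ry": 0.0, "rz": 0.0}, {"claw": 0, "x": -0.0, "y": 6.1, "z": 8.5, "rx": 0.0, "ry": 0.0, "rz": 0.0}]
end [ 0.4661 -0.0112  0.232 ] q [ 10.  25. -53. 119.  58.  84. -57.] margin 20
[{"claw": 0, "x": 0.0, "y": -6.3, "z": -8.8, "rx": 0.0, "ry": 0.0, "rz": 0.0}, {"claw": 0, "x": 0.0, "y": -5.6, "z": -9.3, "rx": 0.0, "ry": 0.0, "rz": 0.0}, {"claw": 0, "x": 0.0, "y": -4.9, "z": -9.7, "rx": 0.0, "ry": 0.0, "rz": 0.0}, {"claw": 0, "x": 0.0, "y": -4.1, "z": -10.0, "rx": 0.0, "ry": 0.0, "rz": 0.0}, {"claw": 0, "x": -0.0, "y": -3.3, "z": -10.3, "rx": 0.0, "ry": 0.0, "rz": 0.0}, {"claw": 0, "x": -0.0, "y": -2.5, "z": -10.6, "rx": 0.0, "ry": 0.0, "rz": 0.0}, {"claw": 0, "x": -0.0, "y": -1.7, "z": -10.7, "rx": 0.0, "ry": 0.0, "rz": 0.0}, {"claw": 0, "x": -0.0, "y": -0.8, "z": -10.8, "rx": 0.0, "ry": 0.0, "rz": 0.0}]
[{"claw": 0, "x": -0.0, "y": 0.0, "z": -10.8, "rx": 0.0, "ry": 0.0, "rz": 0.0}, {"claw": 0, "x": -0.0, "y": 0.9, "z": -10.8, "rx": 0.0, "ry": 0.0, "rz": 0.0}]
end [ 0.4786 -0.0616  0.324 ] q [ 21.  14. -54. 115.  53.  83. -40.] margin 24
```

>>> jog_arm(series=[{"claw": 0,"x": 0,"y": -0.5,"z": 10.4,"rx": 0,"ry": 0,"rz": 0},{"claw": 0,"x": 0,"y": 0.3,"z": 10.4,"rx": 0,"ry": 0,"rz": 0},{"claw": 0,"x": 0,"y": 1.0,"z": 10.4,"rx": 0,"ry": 0,"rz": 0},{"claw": 0,"x": 0,"y": 1.8,"z": 10.3,"rx": 0,"ry": 0,"rz": 0},{"claw": 0,"x": 0,"y": 2.6,"z": 10.1,"rx": 0,"ry": 0,"rz": 0},{"claw": 0,"x": 0,"y": 3.3,"z": 9.9,"rx": 0,"ry": 0,"rz": 0},{"claw": 0,"x": 0,"y": 4.0,"z": 9.6,"rx": 0,"ry": 0,"rz": 0},{"claw": 0,"x": 0,"y": 4.7,"z": 9.3,"rx": 0,"ry": 0,"rz": 0}])

```text
time: 28.25
tcp_pos: [0.4672, -0.0166, 0.2518]
ee_rot: [[0.971, 0.171, -0.17], [0.241, -0.688, 0.685], [-0.0, -0.706, -0.709]]
ft_force: [-2.3, -5.4, 1.2]
gripper_width: 0.0327
```

>>> jog_arm(series=[{"claw": 0,"x": 0,"y": 5.4,"z": 8.9,"rx": 0,"ry": 0,"rz": 0},{"claw": 0,"x": 0,"y": 5.0,"z": 7.0,"rx": 0,"ry": 0,"rz": 0},{"claw": 0,"x": 0,"y": 0,"z": 0,"rx": 0,"ry": 0,"rz": 0}])

```text
time: 28.62
tcp_pos: [0.4662, -0.0128, 0.2343]
ee_rot: [[0.971, 0.171, -0.17], [0.241, -0.689, 0.684], [-0.0, -0.704, -0.71]]
ft_force: [-6.5, -3.8, 7.6]
gripper_width: 0.0329
```

```bash
cat >> go.py <<'E'
def ang():
    s=env.read_state();p,R=fk(np.radians(s["joint_pos"]));b=p-.019*R.apply([0,1,0]);v=b-P0;x=v@DX-.020;z=v[2]-.228
    print("lever est",round(float(np.radians(50)-np.arctan2(z,-x)),3),"radius",round(float(np.hypot(x,z)),4),"y",round(float(v@DY),4),"F along down-stroke",np.round(s["ft_force"],1))
E
python3 -c "
from go import *
st();ang()"
```

```text
t 28.625 q [ 10.4  25.1 -52.6 118.6  57.5  84.6 -57. ] tcp [ 0.4662 -0.0128  0.2343] fkerr [-0.  0.  0.] d [ 0.171 -0.689 -0.704] F [-6.5 -3.8  7.6] w 0.0329
lever est 0.734 radius 0.1416 y -0.0424 F along down-stroke [-6.5 -3.8  7.6]
```

>>> jog_arm(series=[{"claw": 0,"x": 0,"y": 1.6,"z": 2.0,"rx": 0,"ry": 0,"rz": 0},{"claw": 0,"x": 0,"y": 0,"z": 0,"rx": 0,"ry": 0,"rz": 0}])

```text
time: 28.88
tcp_pos: [0.4663, -0.0126, 0.2335]
ee_rot: [[0.971, 0.172, -0.168], [0.24, -0.691, 0.682], [0.001, -0.703, -0.712]]
ft_force: [-9.3, -2.4, 17.8]
gripper_width: 0.0333
```

```bash
python3 -c "
from go import *
st();ang()"
```

```text
t 28.875 q [ 10.2  25.2 -52.6 118.6  57.7  84.7 -57.3] tcp [ 0.4663 -0.0126  0.2335] fkerr [-0.  0.  0.] d [ 0.172 -0.691 -0.703] F [-9.3 -2.4 17.8] w 0.0333
lever est 0.739 radius 0.1416 y -0.0424 F along down-stroke [-9.3 -2.4 17.8]
```

```bash
python3 -c "
from go import *
stroke(.739,-.01,10)"
```

```text
[{"claw": 0, "x": 0.0, "y": -6.0, "z": -8.6, "rx": 0.0, "ry": 0.0, "rz": 0.0}, {"claw": 0, "x": 0.0, "y": -5.3, "z": -9.0, "rx": 0.0, "ry": 0.0, "rz": 0.0}, {"claw": 0, "x": 0.0, "y": -4.6, "z": -9.4, "rx": 0.0, "ry": 0.0, "rz": 0.0}, {"claw": 0, "x": 0.0, "y": -3.9, "z": -9.7, "rx": 0.0, "ry": 0.0, "rz": 0.0}, {"claw": 0, "x": 0.0, "y": -3.2, "z": -10.0, "rx": 0.0, "ry": 0.0, "rz": 0.0}, {"claw": 0, "x": 0.0, "y": -2.4, "z": -10.2, "rx": 0.0, "ry": 0.0, "rz": 0.0}, {"claw": 0, "x": 0.0, "y": -1.7, "z": -10.4, "rx": 0.0, "ry": 0.0, "rz": 0.0}, {"claw": 0, "x": 0.0, "y": -0.9, "z": -10.4, "rx": 0.0, "ry": 0.0, "rz": 0.0}]
[{"claw": 0, "x": 0.0, "y": -0.1, "z": -10.5, "rx": 0.0, "ry": 0.0, "rz": 0.0}, {"claw": 0, "x": 0.0, "y": 0.7, "z": -10.5, "rx": 0.0, "ry": 0.0, "rz": 0.0}]
end [ 0.4782 -0.0611  0.323 ] q [ 20.  14. -54. 116.  53.  83. -41.] margin 23
```

>>> jog_arm(series=[{"claw": 0,"x": -0.5,"y": -6.5,"z": -9.2,"rx": 0,"ry": 0,"rz": 0},{"claw": 0,"x": 0,"y": -5.3,"z": -9.0,"rx": 0,"ry": 0,"rz": 0},{"claw": 0,"x": 0,"y": -4.6,"z": -9.4,"rx": 0,"ry": 0,"rz": 0},{"claw": 0,"x": 0,"y": -3.9,"z": -9.7,"rx": 0,"ry": 0,"rz": 0},{"claw": 0,"x": 0,"y": -3.2,"z": -10.0,"rx": 0,"ry": 0,"rz": 0},{"claw": 0,"x": 0,"y": -2.4,"z": -10.2,"rx": 0,"ry": 0,"rz": 0},{"claw": 0,"x": 0,"y": -1.7,"z": -10.4,"rx": 0,"ry": 0,"rz": 0},{"claw": 0,"x": 0,"y": -0.9,"z": -10.4,"rx": 0,"ry": 0,"rz": 0}])

```text
time: 29.88
tcp_pos: [0.4743, -0.0444, 0.3071]
ee_rot: [[0.97, 0.173, -0.172], [0.244, -0.684, 0.687], [0.002, -0.708, -0.706]]
ft_force: [-6.2, 0.8, -3.1]
gripper_width: 0.0329
```

>>> jog_arm(series=[{"claw": 0,"x": 0,"y": -0.1,"z": -10.5,"rx": 0,"ry": 0,"rz": 0},{"claw": 0,"x": 0,"y": 0.7,"z": -10.5,"rx": 0,"ry": 0,"rz": 0},{"claw": 0,"x": 0,"y": 0,"z": 0,"rx": 0,"ry": 0,"rz": 0}])

```text
time: 30.25
tcp_pos: [0.4783, -0.0601, 0.3228]
ee_rot: [[0.97, 0.174, -0.169], [0.242, -0.686, 0.686], [0.003, -0.706, -0.708]]
ft_force: [-7.3, 0.7, 2.0]
gripper_width: 0.0328
```

```bash
python3 -c "
from go import *
st();ang()"
```

```text
t 30.25 q [ 20.6  13.7 -54.3 115.5  53.1  82.9 -40.8] tcp [ 0.4783 -0.0601  0.3228] fkerr [-0.  0.  0.] d [ 0.174 -0.686 -0.706] F [-7.3  0.7  2. ] w 0.0328
lever est 0.003 radius 0.1416 y -0.0421 F along down-stroke [-7.3  0.7  2. ]
```

>>> jog_arm(series=[{"claw": 0,"x": -0.5,"y": -0.5,"z": 10.4,"rx": 0,"ry": 0,"rz": 0},{"claw": 0,"x": 0,"y": 0.3,"z": 10.4,"rx": 0,"ry": 0,"rz": 0},{"claw": 0,"x": 0,"y": 1.0,"z": 10.4,"rx": 0,"ry": 0,"rz": 0},{"claw": 0,"x": 0,"y": 1.8,"z": 10.3,"rx": 0,"ry": 0,"rz": 0},{"claw": 0,"x": 0,"y": 2.6,"z": 10.1,"rx": 0,"ry": 0,"rz": 0},{"claw": 0,"x": 0,"y": 3.3,"z": 9.9,"rx": 0,"ry": 0,"rz": 0},{"claw": 0,"x": 0,"y": 4.0,"z": 9.6,"rx": 0,"ry": 0,"rz": 0},{"claw": 0,"x": 0,"y": 4.7,"z": 9.3,"rx": 0,"ry": 0,"rz": 0}])

```text
time: 31.25
tcp_pos: [0.4673, -0.0167, 0.2535]
ee_rot: [[0.97, 0.174, -0.169], [0.243, -0.687, 0.685], [0.003, -0.706, -0.708]]
ft_force: [-6.7, -1.0, 2.2]
gripper_width: 0.0329
```

>>> jog_arm(series=[{"claw": 0,"x": 0,"y": 5.4,"z": 8.9,"rx": 0,"ry": 0,"rz": 0},{"claw": 0,"x": 0,"y": 6.1,"z": 8.5,"rx": 0,"ry": 0,"rz": 0},{"claw": 0,"x": 0,"y": 1.0,"z": 1.5,"rx": 0,"ry": 0,"rz": 0},{"claw": 0,"x": 0,"y": 0,"z": 0,"rx": 0,"ry": 0,"rz": 0}])

```text
time: 31.75
tcp_pos: [0.4663, -0.0124, 0.2325]
ee_rot: [[0.97, 0.174, -0.169], [0.243, -0.688, 0.684], [0.003, -0.705, -0.709]]
ft_force: [-10.6, 1.0, 9.4]
gripper_width: 0.0329
```

```bash
python3 -c "
from go import *
st();ang()"
```

```text
t 31.75 q [ 10.5  25.2 -52.8 118.8  57.8  84.4 -57.4] tcp [ 0.4663 -0.0124  0.2325] fkerr [-0.  0.  0.] d [ 0.174 -0.688 -0.705] F [-10.6   1.    9.4] w 0.0329
lever est 0.746 radius 0.1416 y -0.0423 F along down-stroke [-10.6   1.    9.4]
```

>>> jog_arm(series=[{"claw": 0,"x": -0.5,"y": -6.5,"z": -9.2,"rx": 0,"ry": 0,"rz": 0},{"claw": 0,"x": 0,"y": -5.5,"z": -9.2,"rx": 0,"ry": 0,"rz": 0},{"claw": 0,"x": 0,"y": -4.6,"z": -9.4,"rx": 0,"ry": 0,"rz": 0},{"claw": 0,"x": 0,"y": -3.9,"z": -9.7,"rx": 0,"ry": 0,"rz": 0},{"claw": 0,"x": 0,"y": -3.2,"z": -10.0,"rx": 0,"ry": 0,"rz": 0},{"claw": 0,"x": 0,"y": -2.4,"z": -10.2,"rx": 0,"ry": 0,"rz": 0},{"claw": 0,"x": 0,"y": -1.7,"z": -10.4,"rx": 0,"ry": 0,"rz": 0},{"claw": 0,"x": 0,"y": -0.9,"z": -10.4,"rx": 0,"ry": 0,"rz": 0}])

```text
time: 32.75
tcp_pos: [0.4748, -0.0466, 0.3068]
ee_rot: [[0.97, 0.175, -0.17], [0.244, -0.685, 0.687], [0.003, -0.707, -0.707]]
ft_force: [-4.6, 1.6, -3.0]
gripper_width: 0.0327
```

>>> jog_arm(series=[{"claw": 0,"x": 0,"y": -0.1,"z": -10.5,"rx": 0,"ry": 0,"rz": 0},{"claw": 0,"x": 0,"y": 0.7,"z": -10.8,"rx": 0,"ry": 0,"rz": 0},{"claw": 0,"x": 0,"y": 0.2,"z": -1.5,"rx": 0,"ry": 0,"rz": 0},{"claw": 0,"x": 0,"y": 0,"z": 0,"rx": 0,"ry": 0,"rz": 0}])

```text
time: 33.25
tcp_pos: [0.4788, -0.0619, 0.322]
ee_rot: [[0.97, 0.175, -0.171], [0.245, -0.684, 0.687], [0.004, -0.708, -0.706]]
ft_force: [-3.6, 4.5, -2.7]
gripper_width: 0.033
```

```bash
python3 -c "
from go import *
st();ang()
from rig import eyes
import cv2
cv2.imwrite('pics/s_up2.png',cv2.cvtColor(eyes.get_image('side'),cv2.COLOR_RGB2BGR))"
```

```text
t 33.25 q [ 21.1  13.6 -54.5 115.7  53.2  82.5 -40.6] tcp [ 0.4788 -0.0619  0.322 ] fkerr [-0.  0.  0.] d [ 0.175 -0.684 -0.708] F [-3.6  4.5 -2.7] w 0.033
lever est -0.004 radius 0.1397 y -0.0422 F along down-stroke [-3.6  4.5 -2.7]
```

```bash
cat > shift.py <<'E'
import cv2,numpy as np,sys
a=cv2.imread('pics/side_c.png',0);b=cv2.imread(f'pics/{sys.argv[1]}.png',0)
up=lambda i:cv2.resize(i,None,fx=10,fy=10,interpolation=cv2.INTER_CUBIC)
for nm,(x0,x1,y0,y1) in dict(foot=(263,283,186,199),bolts_fixed=(267,283,158,175)).items():
    t=up(a[y0:y1,x0:x1]);s=up(b[y0-5:y1+12,x0-3:x1+3]);r=cv2.matchTemplate(s,t,cv2.TM_CCOEFF_NORMED);_,m,_,l=cv2.minMaxLoc(r);print(nm,"shift px",l[0]/10-3,l[1]/10-5,round(m,3))
E
python3 shift.py s_up2; python3 -c "
from h import *
for d in(.005,.010,.0107,.0117,.015):print(d,(proj('side',[.533,-.106,.142-d])-proj('side',[.533,-.106,.142])).round(2))"
```

```text
foot shift px 0.10000000000000009 2.5 0.835
bolts_fixed shift px 0.0 0.0 0.992
0.005 [[-0.04  1.63]]
0.01 [[-0.07  3.26]]
0.0107 [[-0.08  3.49]]
0.0117 [[-0.08  3.81]]
0.015 [[-0.11  4.88]]
```

>>> jog_arm(series=[{"claw": 0,"x": 0,"y": -0.5,"z": 10.4,"rx": 0,"ry": 0,"rz": 0},{"claw": 0,"x": 0,"y": 0.3,"z": 10.4,"rx": 0,"ry": 0,"rz": 0},{"claw": 0,"x": 0,"y": 1.0,"z": 10.4,"rx": 0,"ry": 0,"rz": 0},{"claw": 0,"x": 0,"y": 1.8,"z": 10.3,"rx": 0,"ry": 0,"rz": 0},{"claw": 0,"x": 0,"y": 2.6,"z": 10.1,"rx": 0,"ry": 0,"rz": 0},{"claw": 0,"x": 0,"y": 3.3,"z": 9.9,"rx": 0,"ry": 0,"rz": 0},{"claw": 0,"x": 0,"y": 4.0,"z": 9.6,"rx": 0,"ry": 0,"rz": 0},{"claw": 0,"x": 0,"y": 4.7,"z": 9.3,"rx": 0,"ry": 0,"rz": 0}])

```text
time: 34.3
tcp_pos: [0.4681, -0.0195, 0.254]
ee_rot: [[0.97, 0.175, -0.169], [0.243, -0.687, 0.685], [0.004, -0.706, -0.708]]
ft_force: [-7.5, 1.7, 3.5]
gripper_width: 0.0329
```

>>> jog_arm(series=[{"claw": 0,"x": 0,"y": 5.4,"z": 8.9,"rx": 0,"ry": 0,"rz": 0},{"claw": 0,"x": 0,"y": 6.1,"z": 8.5,"rx": 0,"ry": 0,"rz": 0},{"claw": 0,"x": 0,"y": 1.5,"z": 2,"rx": 0,"ry": 0,"rz": 0},{"claw": 0,"x": 0,"y": 0,"z": 0,"rx": 0,"ry": 0,"rz": 0}])

```text
time: 34.8
tcp_pos: [0.467, -0.0153, 0.2322]
ee_rot: [[0.97, 0.175, -0.168], [0.243, -0.688, 0.684], [0.004, -0.704, -0.71]]
ft_force: [-11.8, 3.8, 11.3]
gripper_width: 0.033
```

```bash
python3 -c "
from go import *
st();ang()"
```

```text
t 34.8 q [ 10.9  25.2 -52.9 118.9  58.1  84.3 -57.3] tcp [ 0.467  -0.0153  0.2322] fkerr [-0.  0.  0.] d [ 0.175 -0.688 -0.704] F [-11.8   3.8  11.3] w 0.033
lever est 0.746 radius 0.1387 y -0.0423 F along down-stroke [-11.8   3.8  11.3]
```

```bash
python3 - <<'E'
from go import *
from rig import eyes
import cv2
cv2.imwrite('pics/s_dn3.png',cv2.cvtColor(eyes.get_image('side'),cv2.COLOR_RGB2BGR))
f=lambda n:cv2.resize(cv2.imread(f'pics/{n}.png')[165:215,258:290],None,fx=8,fy=12,interpolation=cv2.INTER_CUBIC)
cv2.imwrite('pics/cmp.png',np.hstack([f('side_c'),f('s_up2'),f('s_dn3')]))
for n in('side_c','s_up2','s_dn3'):
    im=cv2.imread(f'pics/{n}.png',0).astype(int);print(n,'col273',im[178:206,273].tolist(),'col268',im[178:206,268].tolist())
E
```

```text
side_c col273 [68, 74, 71, 71, 70, 71, 69, 71, 74, 46, 20, 30, 43, 93, 113, 112, 91, 71, 67, 75, 77, 75, 72, 74, 79, 85, 90, 93] col268 [59, 58, 63, 67, 66, 66, 59, 71, 98, 108, 106, 110, 108, 109, 114, 103, 83, 75, 76, 75, 78, 71, 66, 58, 49, 49, 46, 42]
s_up2 col273 [68, 79, 79, 71, 71, 70, 72, 69, 70, 70, 71, 73, 51, 35, 30, 35, 91, 113, 109, 100, 78, 66, 66, 77, 81, 85, 90, 94] col268 [69, 60, 61, 66, 64, 67, 68, 67, 67, 59, 83, 105, 108, 109, 106, 110, 111, 111, 110, 89, 75, 69, 63, 60, 51, 48, 45, 41]
s_dn3 col273 [30, 30, 30, 29, 23, 83, 92, 42, 23, 30, 31, 32, 31, 32, 25, 12, 6, 49, 68, 97, 92, 70, 64, 70, 79, 82, 90, 90] col268 [56, 65, 67, 69, 70, 68, 66, 70, 66, 65, 68, 80, 102, 106, 103, 108, 110, 108, 110, 101, 82, 76, 66, 54, 50, 46, 46, 39]
```

View pics/cmp.png

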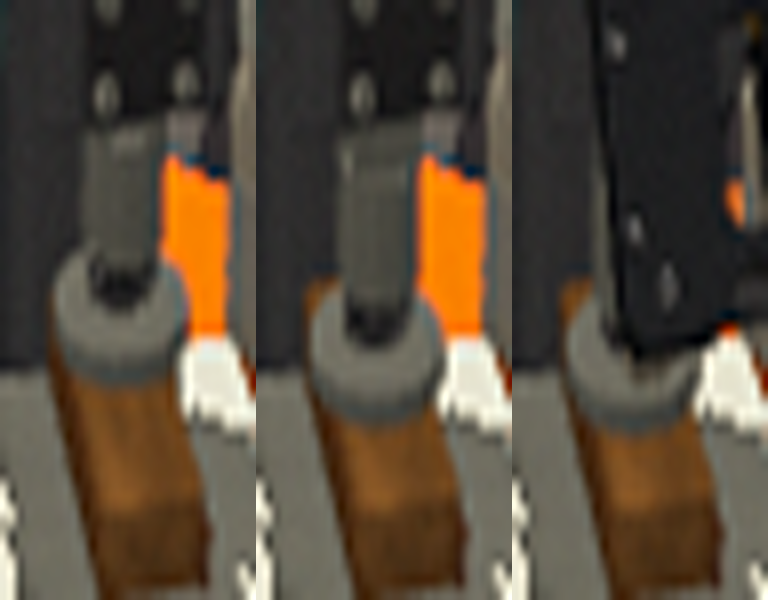

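The disc edge moved about 3 px after two strokes (expected 3.3, still free). After the third it has moved about 3.9 px instead of 4.9, so the foot now rests on the block. One more full stroke.

>>> jog_arm(series=[{"claw": 0,"x": -0.5,"y": -6.5,"z": -9.2,"rx": 0,"ry": 0,"rz": 0},{"claw": 0,"x": 0,"y": -5.5,"z": -9.2,"rx": 0,"ry": 0,"rz": 0},{"claw": 0,"x": 0,"y": -4.6,"z": -9.4,"rx": 0,"ry": 0,"rz": 0},{"claw": 0,"x": 0,"y": -3.9,"z": -9.7,"rx": 0,"ry": 0,"rz": 0},{"claw": 0,"x": 0,"y": -3.2,"z": -10.0,"rx": 0,"ry": 0,"rz": 0},{"claw": 0,"x": 0,"y": -2.4,"z": -10.2,"rx": 0,"ry": 0,"rz": 0},{"claw": 0,"x": 0,"y": -1.7,"z": -10.4,"rx": 0,"ry": 0,"rz": 0},{"claw": 0,"x": 0,"y": -0.9,"z": -10.4,"rx": 0,"ry": 0,"rz": 0}])

```text
time: 35.85
tcp_pos: [0.4754, -0.0494, 0.3063]
ee_rot: [[0.97, 0.175, -0.17], [0.244, -0.685, 0.687], [0.004, -0.707, -0.707]]
ft_force: [0.7, 4.4, -2.1]
gripper_width: 0.033
```

>>> jog_arm(series=[{"claw": 0,"x": 0,"y": -0.1,"z": -10.5,"rx": 0,"ry": 0,"rz": 0},{"claw": 0,"x": 0,"y": 0,"z": -10.8,"rx": 0,"ry": 0,"rz": 0},{"claw": 0,"x": 0,"y": 0,"z": -1.5,"rx": 0,"ry": 0,"rz": 0},{"claw": 0,"x": 0,"y": 0,"z": 0,"rx": 0,"ry": 0,"rz": 0}])

```text
time: 36.35
tcp_pos: [0.4793, -0.0648, 0.3217]
ee_rot: [[0.97, 0.175, -0.17], [0.244, -0.684, 0.687], [0.004, -0.708, -0.706]]
ft_force: [1.9, 5.4, -3.3]
gripper_width: 0.0332
```

```bash
python3 -c "
from go import *
st();ang()
from rig import eyes
import cv2
cv2.imwrite('pics/s_up3.png',cv2.cvtColor(eyes.get_image('side'),cv2.COLOR_RGB2BGR))
for n in('side_c','s_up2','s_up3'):
    im=cv2.imread(f'pics/{n}.png',0).astype(int);print(n,[im[180:206,c].tolist() for c in (266,270,278)])"
```

```text
t 36.35 q [ 21.6  13.6 -54.6 115.8  53.4  82.3 -40.4] tcp [ 0.4793 -0.0648  0.3217] fkerr [-0.  0.  0.] d [ 0.175 -0.684 -0.708] F [ 1.9  5.4 -3.3] w 0.0332
lever est -0.019 radius 0.1377 y -0.0423 F along down-stroke [ 1.9  5.4 -3.3]
side_c [[43, 42, 42, 43, 43, 38, 67, 107, 115, 112, 112, 114, 106, 86, 75, 62, 48, 47, 44, 41, 41, 35, 57, 67, 87, 106], [75, 76, 74, 75, 73, 76, 56, 62, 52, 39, 85, 113, 111, 110, 92, 72, 70, 76, 82, 83, 85, 87, 87, 84, 85, 78], [112, 110, 109, 108, 106, 135, 136, 109, 113, 110, 109, 108, 109, 95, 70, 61, 62, 71, 77, 75, 76, 72, 70, 71, 72, 74]]
s_up2 [[42, 44, 42, 42, 43, 39, 42, 39, 55, 86, 108, 113, 113, 111, 113, 107, 86, 77, 65, 44, 37, 37, 54, 66, 87, 107], [76, 74, 74, 76, 76, 74, 74, 73, 74, 69, 46, 15, 38, 68, 98, 112, 109, 95, 75, 69, 79, 87, 84, 86, 83, 76], [115, 112, 110, 108, 107, 109, 107, 104, 123, 128, 111, 111, 111, 110, 107, 108, 96, 73, 60, 65, 71, 73, 72, 72, 72, 76]]
s_up3 [[42, 42, 41, 42, 43, 42, 42, 38, 57, 72, 89, 109, 113, 111, 111, 113, 99, 78, 72, 55, 39, 39, 55, 65, 88, 108], [68, 70, 74, 76, 74, 76, 75, 76, 73, 76, 75, 59, 35, 34, 84, 113, 111, 110, 92, 71, 70, 81, 87, 85, 85, 76], [107, 112, 111, 108, 108, 106, 108, 107, 106, 128, 129, 111, 110, 111, 111, 110, 107, 85, 60, 61, 72, 75, 71, 71, 71, 74]]
```

>>> jog_arm(series=[{"claw": 0,"x": 0,"y": -0.9,"z": 10.4,"rx": 0,"ry": 0,"rz": 0},{"claw": 0,"x": 0,"y": 0,"z": 10.4,"rx": 0,"ry": 0,"rz": 0},{"claw": 0,"x": 0,"y": 0.8,"z": 10.4,"rx": 0,"ry": 0,"rz": 0},{"claw": 0,"x": 0,"y": 1.6,"z": 10.3,"rx": 0,"ry": 0,"rz": 0},{"claw": 0,"x": 0,"y": 2.5,"z": 10.1,"rx": 0,"ry": 0,"rz": 0},{"claw": 0,"x": 0,"y": 3.2,"z": 9.9,"rx": 0,"ry": 0,"rz": 0},{"claw": 0,"x": 0,"y": 4.0,"z": 9.6,"rx": 0,"ry": 0,"rz": 0},{"claw": 0,"x": 0,"y": 4.7,"z": 9.3,"rx": 0,"ry": 0,"rz": 0}])

```text
time: 37.4
tcp_pos: [0.468, -0.0207, 0.2531]
ee_rot: [[0.97, 0.174, -0.17], [0.243, -0.686, 0.686], [0.003, -0.707, -0.707]]
ft_force: [5.7, -0.9, 3.6]
gripper_width: 0.0327
```

>>> jog_arm(series=[{"claw": 0,"x": 0,"y": 5.4,"z": 8.9,"rx": 0,"ry": 0,"rz": 0},{"claw": 0,"x": 0,"y": 6.1,"z": 8.5,"rx": 0,"ry": 0,"rz": 0},{"claw": 0,"x": 0,"y": 2.2,"z": 3,"rx": 0,"ry": 0,"rz": 0},{"claw": 0,"x": 0,"y": 0,"z": 0,"rx": 0,"ry": 0,"rz": 0}])

```text
time: 37.9
tcp_pos: [0.4669, -0.0159, 0.2305]
ee_rot: [[0.97, 0.175, -0.169], [0.244, -0.687, 0.685], [0.004, -0.705, -0.709]]
ft_force: [1.8, 4.1, 12.8]
gripper_width: 0.033
```

```bash
python3 -c "
from go import *
st();ang()"
```

```text
t 37.9 q [ 11.1  25.4 -53.1 119.1  58.2  84.2 -57.4] tcp [ 0.4669 -0.0159  0.2305] fkerr [-0.  0.  0.] d [ 0.175 -0.687 -0.705] F [ 1.8  4.1 12.8] w 0.033
lever est 0.757 radius 0.1379 y -0.0426 F along down-stroke [ 1.8  4.1 12.8]
```

>>> jog_arm(series=[{"claw": 0,"x": 0,"y": -1,"z": -1,"rx": 0,"ry": 0,"rz": 0},{"claw": 0.6,"x": 0,"y": 0,"z": 0,"rx": 0,"ry": 0,"rz": 0},{"claw": 0.6,"x": 0,"y": 0,"z": 0,"rx": 0,"ry": 0,"rz": 0},{"claw": 0.6,"x": 0,"y": 0,"z": 0,"rx": 0,"ry": 0,"rz": 0},{"claw": 0.6,"x": 0,"y": -10,"z": 0,"rx": 0,"ry": 0,"rz": 0},{"claw": 0.6,"x": 0,"y": -25,"z": 0,"rx": 0,"ry": 0,"rz": 0},{"claw": 0.6,"x": 0,"y": -40,"z": 0,"rx": 0,"ry": 0,"rz": 0},{"claw": 0.6,"x": 0,"y": -40,"z": 0,"rx": 0,"ry": 0,"rz": 0}])

```text
time: 38.9
tcp_pos: [0.446, 0.0648, 0.3139]
ee_rot: [[0.97, 0.175, -0.171], [0.244, -0.684, 0.687], [0.003, -0.708, -0.706]]
ft_force: [0.8, 0.3, 0.5]
gripper_width: 0.0551
```

>>> jog_arm(series=[{"claw": 0.6,"x": -10,"y": -30,"z": 0,"rx": 0,"ry": 0,"rz": 0},{"claw": 0.6,"x": -20,"y": -10,"z": 0,"rx": 0,"ry": 0,"rz": 0},{"claw": 0.6,"x": 0,"y": 0,"z": 0,"rx": 0,"ry": 0,"rz": 0}])

```text
time: 39.28
tcp_pos: [0.4098, 0.085, 0.3419]
ee_rot: [[0.969, 0.178, -0.171], [0.247, -0.684, 0.687], [0.005, -0.708, -0.706]]
ft_force: [0.4, 0.7, 0.1]
gripper_width: 0.0551
```

```bash
python3 - <<'E'
from go import *
from rig import eyes
import cv2
st()
o=[]
for n,x,y,w,h in(('side',225,110,120,150),('top',300,180,120,150)):
    im=cv2.cvtColor(eyes.get_image(n),cv2.COLOR_RGB2BGR);cv2.imwrite(f'pics/{n}_f.png',im);o.append(cv2.resize(im[y:y+h,x:x+w],(400,500),interpolation=cv2.INTER_CUBIC))
cv2.imwrite('pics/final.png',np.hstack(o))
for n in('side_c','s_up3','side_f'):
    im=cv2.imread(f'pics/{n}.png',0).astype(int);print(n,[im[180:206,c].tolist() for c in (266,270,278)])
# bystander check: diff of start vs end
for n in('side','top'):
    d=cv2.absdiff(cv2.imread(f'pics/{n}0.png'),cv2.imread(f'pics/{n}_f.png')).max(2)
    for nm,(x,y) in dict(side=dict(glue=(226,275),rubber=(324,274),roller=(209,350)),top=dict(glue=(293,205),rubber=(282,294),roller=(240,199)))[n].items(): print(n,nm,d[y-10:y+10,x-10:x+10].mean().round(1))
E
```

```text
t 39.275 q [  4.5  17.2 -60.1 111.2  45.3  96.9 -54.5] tcp [0.4098 0.085  0.3419] fkerr [-0.  0.  0.] d [ 0.178 -0.684 -0.708] F [0.4 0.7 0.1] w 0.0551
side_c [[43, 42, 42, 43, 43, 38, 67, 107, 115, 112, 112, 114, 106, 86, 75, 62, 48, 47, 44, 41, 41, 35, 57, 67, 87, 106], [75, 76, 74, 75, 73, 76, 56, 62, 52, 39, 85, 113, 111, 110, 92, 72, 70, 76, 82, 83, 85, 87, 87, 84, 85, 78], [112, 110, 109, 108, 106, 135, 136, 109, 113, 110, 109, 108, 109, 95, 70, 61, 62, 71, 77, 75, 76, 72, 70, 71, 72, 74]]
s_up3 [[42, 42, 41, 42, 43, 42, 42, 38, 57, 72, 89, 109, 113, 111, 111, 113, 99, 78, 72, 55, 39, 39, 55, 65, 88, 108], [68, 70, 74, 76, 74, 76, 75, 76, 73, 76, 75, 59, 35, 34, 84, 113, 111, 110, 92, 71, 70, 81, 87, 85, 85, 76], [107, 112, 111, 108, 108, 106, 108, 107, 106, 128, 129, 111, 110, 111, 111, 110, 107, 85, 60, 61, 72, 75, 71, 71, 71, 74]]
side_f [[40, 41, 43, 42, 41, 40, 38, 37, 55, 72, 86, 107, 110, 109, 109, 111, 97, 75, 71, 54, 38, 36, 54, 63, 85, 104], [70, 67, 64, 70, 77, 73, 74, 74, 74, 72, 73, 71, 70, 55, 79, 109, 108, 107, 89, 67, 66, 79, 84, 83, 82, 75], [106, 108, 111, 110, 106, 105, 104, 104, 104, 119, 106, 88, 105, 108, 105, 106, 105, 83, 61, 61, 69, 70, 70, 69, 71, 72]]
side glue 2.2
side rubber 1.6
side roller 2.0
top glue 132.9
top rubber 75.0
top roller 94.2
```

View pics/final.png

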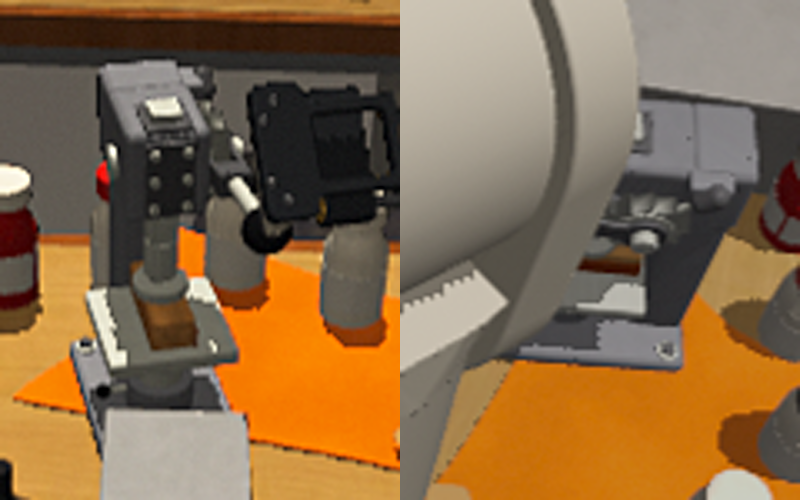

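The last look shows the block flat on the bed under the foot, which touches it at (165,290). The lever is at its lower stop with the ball at (265,235), and the hand is clear of it. The foot edge is at the same rows as before stroke 4, so the foot was already resting and that stroke only squeezed the spring. Handing in.

```bash
python3 -c "
from rig import env,job
print(job.finish_job(), env.read_state()['time'])"
```

```text
the job is handed in; nothing more can be done
the job is handed in; nothing more can be done
```

The block lies flat, abrasive side down, on the press bed under the foot and is released. I pumped the lever ball four full strokes, stop to stop, let go with the lever at its lower stop, and handed in at about 39 s of the 58 s.

**Stroke count:** Touching the block down put the bed at about 99.3 mm, so the foot had about 10.7 mm to travel. The side camera agreed. The foot was still free after two strokes and rested on the block after the third. It did not move on the fourth, which squeezed only the spring.

**Centring:** The first placing looked about 3–5 mm too far back, so I gripped the block again and pulled it about 3 mm forward. After that the side camera's edge was within about 2–3 mm of where it should be. The two cameras disagree by a few millimetres, so the centring is no surer than that.

**Bystanders:** In the side camera the glue pot, the crepe rubber and the seam roller look unchanged from the start. The top camera could not confirm this because the arm blocked its view.

**Force and wrong turn:** An early approach ran several joints against their range ends. The wrist force there showed about 103 N for a moment, under the 120 N limit, with no contact that I know of. I had to back out and take another route. The wrist read about 0 N at the end, with the robot clear of everything.

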